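Strip the charging panel

TASK

Strip the charging panel: before touching any charger module, flip the isolator off; then take down every module that hangs on the panel by its keyholes and file each in its own bay of the rack, pushed down upright and centred between the two sprung cheeks until it stands on the rack's floor. Once all are filed, flip the isolator back on, and leave the meter, the dark case and the mug where they are.

Things in the scene. Friction and masses are not known exactly. Their poses are not given: they have to be found in the camera images.
- module_1: charger module (all alike): aluminium plate 84 wide (y), 8 thick (x), 115 mm tall; black ribbed block 22 wide, 12 thick on its front (-x) at heights 63-113; on top a black T-handle: neck 30 (y) x 14 (x) mm at heights 115-155, head 46 x 22 at 155-163. Lowest 6 mm only 3 thick. 0.18-0.33 kg. Origin: middle of the bottom edge, mid-thickness; z up. None if absent
- module_2: charger module like module_1; None if absent. Keyholes of all modules: two, 24 mm either side of the middle; wide end a 24 mm hole centred 68 mm above the bottom edge; narrow slot 10 mm wide runs up from it to height 100 mm
- module_3: charger module like module_1; None if absent. All hang with the top of the narrow slots on the studs, axes as the panel's, origin 4 mm in front of the board and 43.5 mm above the bench
- module_4: charger module like module_1; None if absent. To free any: raise it 25 to 31 mm until the stud heads face the wide holes, then straight forward (panel -x), clear after 14 mm (25 is safe)
- panel: upright grey board 440 mm wide (y), front face at its x = 0 looking to -x, top edge 153 mm above the bench; fixed. Origin on the bench below the middle of that face. Four stations at y = -156, -52, 52, 156 mm (three or four in use), each with two studs 24 mm either side at height 140 mm: shank 7 mm, head 15 mm across, 11 to 16 mm in front of the board
- rack: dark steel filing rack, 110 (x) x 206 mm (y), loose but heavy (2.5 kg), may get shoved. Origin: middle of its underside. Four bays at y = -69, -23, 23, 69 mm, floor 14 mm above the bench; end plates 64 mm high at y = +-100. A filed module lies along the rack's x: its x axis along rack y, either way round
- rack_bay0 (a point): middle of the floor of the bay at rack y = -69 mm. Each bay has two upright grey cheeks 100 mm long (along x), 4 mm apart, tops 76 mm above the bench, with flared lips (mouth about 18 mm wide); they slide apart against light springs (2 to 3 N each): a module goes down between them with up to about 10 N
- rack_bay1 (a point): the same in the bay at rack y = -23 mm
- rack_bay2 (a point): the same in the bay at rack y = 23 mm
- rack_bay3 (a point): the same in the bay at rack y = 69 mm
- isolator_box: grey isolator box 90 x 100 x 45 mm, fixed. Origin: middle of its underside. The handle's pivot runs along its x axis, 60 mm above the bench in the middle of the box
- isolator (a joint): isolator handle, rad: 0 = on, leaning 0.6 rad from upright to the box's +y; 1.2 = off, leaning as much to -y. A weighted handle: it tips over past the middle and rests at either end; on is below 0.15, off above 1.05. About 1 to 3 N at the grip turns it
- isolator_grip (a point): middle of the handle's black cross-bar (18 mm thick, 60 mm long along the box's x), 80 mm from the pivot, 126 mm above the bench at either end
- meter: yellow hand multimeter, 162 x 86 x 51 mm, lying at the side; leave it
- dark_case: dark instrument case, 60 x 85 x 26 mm, lying behind the right end of the panel; leave it
- mug: cream mug, 100 mm tall; leave it

How it is judged:
On the way, in this order (a step that is already met when the one before it is completed fails the run):
1. the isolator is flipped off (value of joint isolator above 1.05 rad), for 0.2 s.
2. with the isolator off, every module is filed in a bay of the rack ((distance between module_1 and rack_bay0 below 0.022 m or distance between module_1 and rack_bay1 below 0.022 m or distance between module_1 and rack_bay2 below 0.022 m or distance between module_1 and rack_bay3 below 0.022 m) and z of each of module_1, module_2, module_3, module_4 in the frame of rack below 0.0185 m and angle between each of module_1, module_2, module_3, module_4's own z axis and vertical below 0.12 rad and angle between the x axis of each of module_1, module_2, module_3, module_4 and the y axis of rack, either way round below 0.15 rad and linear speed of each of module_1, module_2, module_3, module_4 below 0.03 m/s and (distance between module_2 and rack_bay0 below 0.022 m or distance between module_2 and rack_bay1 below 0.022 m or distance between module_2 and rack_bay2 below 0.022 m or distance between module_2 and rack_bay3 below 0.022 m) and (distance between module_3 and rack_bay0 below 0.022 m or distance between module_3 and rack_bay1 below 0.022 m or distance between module_3 and rack_bay2 below 0.022 m or distance between module_3 and rack_bay3 below 0.022 m) and (distance between module_4 and rack_bay0 below 0.022 m or distance between module_4 and rack_bay1 below 0.022 m or distance between module_4 and rack_bay2 below 0.022 m or distance between module_4 and rack_bay3 below 0.022 m) and value of joint isolator above 1.05 rad), for 0.3 s.
3. the isolator is flipped back on (value of joint isolator below 0.15 rad), for 0.2 s.
At the end, for the whole second after the job is handed in: Every module present stands in a bay of the rack between its cheeks, on the floor (bottom edge within 4.5 mm of it, origin within 22 mm of the bay's middle), upright within 0.12 rad, along the bay within 0.15 rad, at rest; the isolator is on (below 0.15 rad) ((distance between module_1 and rack_bay0 below 0.022 m or distance between module_1 and rack_bay1 below 0.022 m or distance between module_1 and rack_bay2 below 0.022 m or distance between module_1 and rack_bay3 below 0.022 m) and z of each of module_1, module_2, module_3, module_4 in the frame of rack below 0.0185 m and angle between each of module_1, module_2, module_3, module_4's own z axis and vertical below 0.12 rad and angle between the x axis of each of module_1, module_2, module_3, module_4 and the y axis of rack, either way round below 0.15 rad and linear speed of each of module_1, module_2, module_3, module_4 below 0.03 m/s and (distance between module_2 and rack_bay0 below 0.022 m or distance between module_2 and rack_bay1 below 0.022 m or distance between module_2 and rack_bay2 below 0.022 m or distance between module_2 and rack_bay3 below 0.022 m) and (distance between module_3 and rack_bay0 below 0.022 m or distance between module_3 and rack_bay1 below 0.022 m or distance between module_3 and rack_bay2 below 0.022 m or distance between module_3 and rack_bay3 below 0.022 m) and (distance between module_4 and rack_bay0 below 0.022 m or distance between module_4 and rack_bay1 below 0.022 m or distance between module_4 and rack_bay2 below 0.022 m or distance between module_4 and rack_bay3 below 0.022 m) and value of joint isolator below 0.15 rad); the robot touches nothing.
It fails at once if a module is handled while the isolator is not off (not (value of joint isolator above 1.05 rad) and (contact force between the fingers and module_1 above 1.5 N or contact force between the fingers and module_2 above 1.5 N or contact force between the fingers and module_3 above 1.5 N or contact force between the fingers and module_4 above 1.5 N)).
It fails at once if the meter, the dark case or the mug is moved more than 3 cm (distance of any of meter, dark_case, mug from where it was at the start of the episode above 0.03 m).
Of module_1, module_2, module_3, module_4 only 3 to 4 are there at a start; the rules pass over those that are not, and their reading is None.
At some moment in a run one of rack may be knocked a few centimetres aside while the robot is not near it.
Once in a run the grip may slacken for a moment while it holds something.
It also fails if it takes over 210 s, if anything falls off the work surface, if the arm or the gripper's body presses on something with over 40 N, if the wrist force passes 120 N, or if a joint passes its speed limit or range.

ROBOT

A 6-joint arm with a two-finger parallel gripper is mounted at the origin on a cart in front of the work surface, level with it; the furniture and walls round the work are solid. World frame = base frame: x ahead of the robot, y to its left, z up, the work surface at z = 0. Lengths are in m, angles in rad, forces in N, time in s.
With the tool pointing down it reaches from about 0.25 to 0.775 m from the base axis. Payload 4 kg.
Tool frame: the origin (TCP) lies at the very end of the fingers, on their centre line; the grasp point (between the pads) lies 19 mm behind it; z points along the fingers, y is the line along which they close (so a half turn about z gives the same grasp; the last joint's range is limited). The gripper opens to 94 mm and grips with 3 to 60 N. Pads are 16 mm wide; open, the fingers measure 119 mm over their backs; the gripper's body (75 mm by 177 mm) begins 78 mm behind the grasp point.
Start: joints at [1.141, 0.087, 1.371, -0, 1.684, -0.103], TCP at [0.177, 0.521, 0.206] pointing down, gripper open.
Joint ranges: [-3.1, 3.1], [-0.76, 2.03], [0.27, 2.55], [-1.08, 4.22], [0.17, 2.65], [-2.57, 2.57]. Speed limits (rad/s): [2.79, 2.79, 3.14, 3.14, 3.14, 3.14].

INTERFACE

Orientations are given as a unit quaternion [w, x, y, z].
In Python, from rig import env gives the robot as it stands.
- The arm moves only by the tool move_arm, never from a script. Its argument "motion" is one flat list of numbers, 4 for each row, row after row: the shift along the tool's x, y, z normalised to -1 to 1, where 1 is 15 cm, then the turn about the tool's z normalised to -1 to 1, where 1 is pi/2 rad. In form: [dx, dy, dz, roll, dx, dy, dz, roll, ...]. A call has 1 to 10 rows; each row shifts and turns the commanded pose from where the row before left it, along the tool's axes as they then stand; what a row does not reach is not made up. A row lasts 1/12 s, in which the tool goes at most 41.7 mm and 7.16 degrees, less where a joint would pass 70% of its speed; a pose out of reach is approached as far as the arm can. A call with a number of a shift or a turn outside -1 to 1 is refused whole. A call with a gripper value outside its range is refused whole. "hand" is the gripper's target within -1 to 1 (fully open at 1, half-way at 0, shut at -1), set as the call begins (left out, the last holds). The fingers move at their own pace and stop on an object; "newtons" is the grip in N (left out, the last holds). Time passes only in rows, so rows that do not move let the fingers close. It gives the time, the measured TCP pose, the force, the opening and the grip force at its end, in the units of the state.
- env.get_obs(): the state, without advancing time (a new reading comes with each control period).
- env.read_camera(name): name is "scene" or "side" or "wrist"; returns a dict with "image" (400x640x3 uint8, red, green, blue), "fx", "fy", "cx", "cy" (pixels), "rvec" (rotation vector, rad) and "tvec" (3), from world to camera coordinates, as OpenCV has them. Camera axes: x right, y down, z forward; pixel columns grow to the right and rows downward; lengths in m; the calibration is good to about 2 mm. The wrist camera is an equidistant fisheye: a pixel r from the principal point sees the ray r / f radians off the axis. A picture is of the moment at which its call begins. There is no depth.
- env.sign_off(): hands the job in; it is judged then, once.
The state is a dict: "clock": time; "joints": joint angles; "dq": joint speeds; "joint_torque": joint torques, N m; "position": TCP position; "eef_rot": TCP orientation; "force": force on the tool from outside, world axes, zero at the start; "wrist_torque": the same for the moment, N m; "grip_width": finger opening in m; "gripper_force": force on a finger pad.
Only numpy, scipy, OpenCV 4.12 (cv2) and the standard library are available. Lean on these libraries where they do the work, as an engineer would, in place of code of your own. Each camera call takes 0.05 s, during which the arm holds its last target. There are 200 camera calls.

## Working session

There is one attempt and no reset: what is moved stays moved. The work goes in short steps, Python scripts to look and compute and a tool call to move; the robot and the scene stay as the last step left them, time stands still between calls to the robot, and variables do not carry over. Pictures are saved under pics/ and viewed, at most 14 in all, crops included, and the job is handed in when it is done.

Besides the shell and the picture viewer there is one more tool, called after ">>>" as name(argument=value, ...) on one line, values as JSON. move_arm: Moves the arm, as the interface text tells. Its arguments: {"type":"object","properties":{"motion":{"type":"array"},"hand":{"type":"number"},"newtons":{"type":"number"}},"required":["motion"]}

```bash
ls; mkdir -p pics
cat > h.py <<'E'
import numpy as np,cv2
from rig import env
def cam(n):
    c=env.read_camera(n); c['R']=cv2.Rodrigues(np.array(c['rvec'],float))[0]; c['t']=np.array(c['tvec'],float).ravel(); c['n']=n
    return c
def save(c,name): cv2.imwrite('pics/'+name,c['image'][:,:,::-1])
def ray(c,u,v):
    x=(u-c['cx'])/c['fx'];y=(v-c['cy'])/c['fy']
    if c['n']=='wrist':
        r=np.hypot(x,y); d=np.array([x/r*np.sin(r),y/r*np.sin(r),np.cos(r)]) if r>0 else np.array([0,0,1.])
    else: d=np.array([x,y,1.])
    return -c['R'].T@c['t'], c['R'].T@d
def onz(c,u,v,z):
    o,d=ray(c,u,v); return o+d*(z-o[2])/d[2]
def proj(c,P):
    p=c['R']@np.array(P,float)+c['t']
    if c['n']=='wrist':
        r=np.hypot(p[0],p[1]);th=np.arctan2(r,p[2]);return np.array([c['cx']+c['fx']*th*p[0]/r,c['cy']+c['fy']*th*p[1]/r])
    return np.array([c['cx']+c['fx']*p[0]/p[2],c['cy']+c['fy']*p[1]/p[2]])
def st():
    o=env.get_obs(); return {k:np.round(o[k],4) for k in('clock','position','eef_rot','force','grip_width','gripper_force','joints')}
E
python3 - <<'E'
from h import *
for n in('scene','side','wrist'):
    c=cam(n);save(c,n+'0.png');print(n,c['fx'],c['cx'],c['cy'],(-c['R'].T@c['t']).round(3))
print(st())
E
```

```text
pics
scene 418.0127832445796 317.57135979245317 199.84644511630293 [-0.43  -0.475  0.617]
side 489.5881155537805 322.62313182378483 196.02938141438864 [0.286 0.871 1.433]
wrist 309.70691628693146 318.96821744556865 200.55185681914142 [0.105 0.545 0.383]
{'clock': np.float64(0.15), 'position': array([0.1764, 0.5205, 0.2046]), 'eef_rot': array([-2.000e-04,  1.627e-01,  9.867e-01, -8.000e-04]), 'force': array([-0.5603,  0.2062,  0.0197]), 'grip_width': np.float64(0.0941), 'gripper_force': np.float64(0.0), 'joints': array([ 1.1409,  0.0878,  1.3718, -0.    ,  1.6836, -0.1031])}
```

View pics/scene0.png

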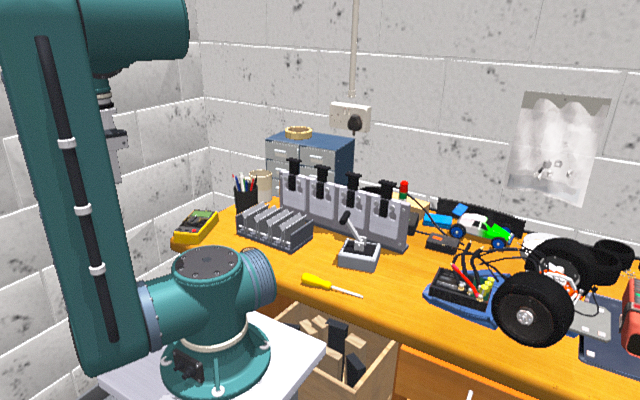

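View pics/side0.png

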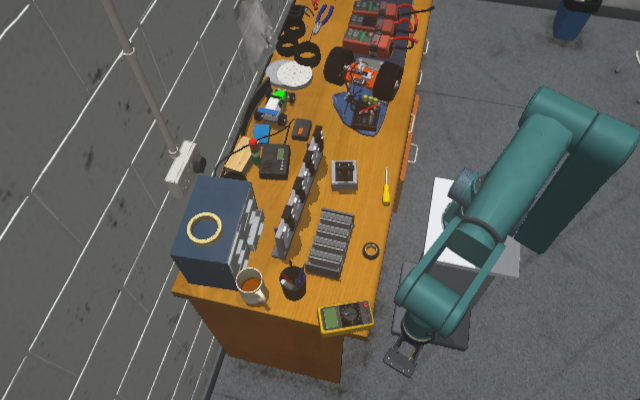

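View pics/wrist0.png

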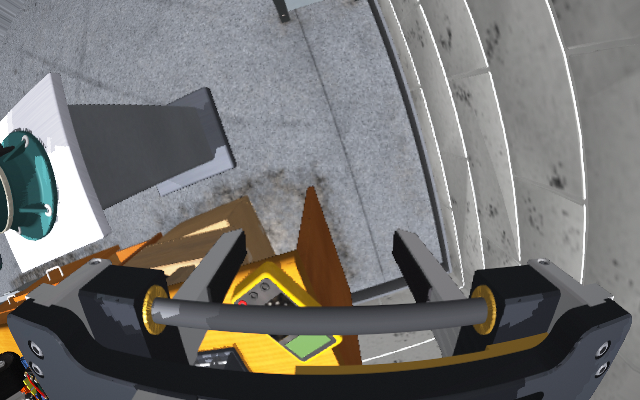

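The scene view shows four modules on the panel (handles near (293,170), (320,175), (353,185), (388,195)). The rack is at (275,228) and the isolator at (357,245). The side view shows the rack at (330,240), the isolator at (344,174) and the mug at (250,287). The wrist camera sees only the meter and a bit of the rack. Next I'll zoom in.

Run:
```python
import cv2
a=cv2.imread('pics/side0.png')[115:285,230:400]; b=cv2.imread('pics/scene0.png')[140:280,220:420]
cv2.imwrite('pics/sz.png',cv2.resize(a,None,fx=3.5,fy=3.5,interpolation=2)); cv2.imwrite('pics/cz.png',cv2.resize(b,None,fx=4,fy=4,interpolation=2))
```

```text
(no output)
```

View pics/sz.png

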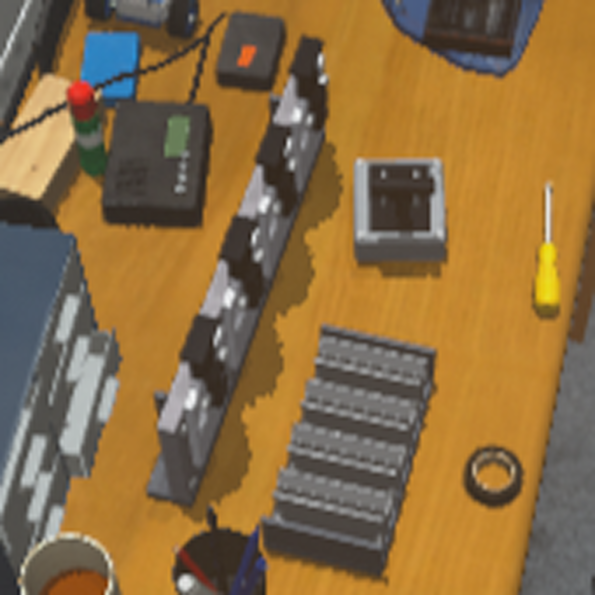

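View pics/cz.png

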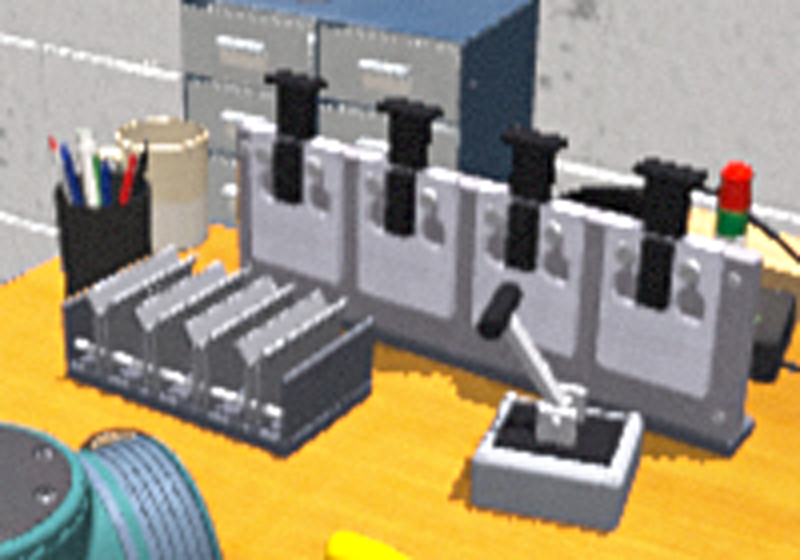

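The zooms show the rack's end plate tops in side-zoom pixels at (322,328)-(435,352) and (264,520)-(386,565). The handle heads are at (204,338), (242,240), (275,148) and (307,50). The isolator bar is at (380-435,182), leaning towards +y (left).

Run:
```python
from h import *
S=cam('side');C=cam('scene')
s=lambda u,v:(u/3.5+230,v/3.5+115)
c=lambda u,v:(u/4+220,v/4+140)
def tri(a,b):
    o1,d1=ray(S,*a);o2,d2=ray(C,*b);d1/=np.linalg.norm(d1);d2/=np.linalg.norm(d2)
    t=np.linalg.lstsq(np.c_[d1,-d2],o2-o1,rcond=None)[0];p,q=o1+d1*t[0],o2+d2*t[1];return ((p+q)/2).round(4),round(np.linalg.norm(p-q),4)
for a,b in zip([(204,330),(242,232),(275,140),(307,45)],[(295,76),(408,104),(533,137),(671,168)]):
    print('head',onz(S,*s(*a),.2065).round(3),onz(C,*c(*b),.2065).round(3),tri(s(*a),c(*b)))
for p in[(322,328),(435,352),(264,520),(386,565)]: print('rack',onz(S,*s(*p),.064).round(4))
for p in[(65,302),(275,384),(372,320)]: print('rackC',onz(C,*c(*p),.064).round(4))
print('paneltop',onz(C,*c(237,117),.153),onz(C,*c(757,255),.153))
print('bar',onz(S,*s(378,182),.126),onz(S,*s(435,182),.126), onz(C,*c(500,308),.126))
for p in[(358,158),(441,158),(441,248),(355,246)]: print('box',onz(S,*s(*p),.045).round(4))
```

```text
head [0.568 0.202 0.206] [0.573 0.206 0.207] (array([0.5679, 0.2027, 0.2084]), np.float64(0.0005))
head [0.563 0.101 0.206] [0.567 0.102 0.207] (array([0.5627, 0.1007, 0.2076]), np.float64(0.0014))
head [ 0.559 -0.001  0.206] [ 0.557 -0.004  0.207] (array([ 0.5599, -0.0024,  0.2049]), np.float64(0.0011))
head [ 0.557 -0.113  0.206] [ 0.556 -0.107  0.207] (array([ 0.5558, -0.109 ,  0.2083]), np.float64(0.0038))
rack [0.4949 0.0975 0.064 ]
rack [0.3881 0.099  0.064 ]
rack [0.4988 0.2961 0.064 ]
rack [0.387  0.3128 0.064 ]
rackC [0.3972 0.2922 0.064 ]
rackC [0.3801 0.0924 0.064 ]
rackC [0.4966 0.0875 0.064 ]
paneltop [0.59268796 0.27571775 0.153     ] [ 0.57000691 -0.16823455  0.153     ]
bar [ 0.47151913 -0.03225268  0.126     ] [ 0.41983677 -0.04408823  0.126     ] [ 0.45366373 -0.036847    0.126     ]
box [ 0.5088 -0.1123  0.045 ]
box [ 0.4281 -0.1308  0.045 ]
box [ 0.4069 -0.0259  0.045 ]
box [ 0.4882 -0.0096  0.045 ]
```

```bash
cat >> h.py <<'E'
def pose():
    o=env.get_obs();w,x,y,z=o['eef_rot'];yx,yy=2*(x*y-w*z),1-2*(x*x+z*z)
    return np.array(o['position'],float),np.arctan2(yy,yx)
def plan(wps,step=.04,p=None,phi=None):
    """wps: list of (x,y,z,phi_deg of tool y,[step]); prints rows"""
    P,F=pose() if p is None else (np.array(p,float),np.radians(phi))
    rows=[]
    for w in wps:
        T=np.array(w[:3],float);G=np.radians(w[3]);s=w[4] if len(w)>4 else step
        dphi=(G-F+np.pi/2)%np.pi-np.pi/2 if False else (G-F+np.pi)%(2*np.pi)-np.pi
        n=max(1,int(np.ceil(max(np.linalg.norm(T-P)/s,abs(dphi)/np.radians(7)))))
        for i in range(n):
            d=(T-P)/(n-i)
            ty=np.array([np.cos(F),np.sin(F),0]);tx=np.array([-np.sin(F),np.cos(F),0])*1.0
            tx=np.cross(ty,[0,0,-1.])
            r=round(-(G-F+np.pi)%(2*np.pi)*0,3)
            rem=((G-F+np.pi)%(2*np.pi)-np.pi)/(n-i)
            row=[round(d@tx/.15,3),round(d@ty/.15,3),round(-d[2]/.15,3),round(-rem/(np.pi/2),3)]
            P=P+.15*(row[0]*tx+row[1]*ty+row[2]*np.array([0,0,-1.]));F-=row[3]*np.pi/2;rows.append(row)
    for k in range(0,len(rows),10): print(str([v for r in rows[k:k+10] for v in r]))
    print('end',P.round(4),np.degrees(F).round(2),len(rows))
E
python3 - <<'E'
from h import *
print(pose())
plan([(.30,.42,.28,75),(.445,.08,.28,100)])
E
```

```text
(array([0.17648206, 0.5206753 , 0.20495545]), np.float64(1.2439206779690732))
[np.float64(-0.199), np.float64(-0.074), np.float64(-0.1), np.float64(-0.008), np.float64(-0.198), np.float64(-0.077), np.float64(-0.1), np.float64(-0.008), np.float64(-0.197), np.float64(-0.079), np.float64(-0.1), np.float64(-0.008), np.float64(-0.196), np.float64(-0.082), np.float64(-0.1), np.float64(-0.009), np.float64(-0.195), np.float64(-0.084), np.float64(-0.1), np.float64(-0.008), np.float64(-0.152), np.float64(-0.194), np.float64(-0.0), np.float64(-0.028), np.float64(-0.144), np.float64(-0.2), np.float64(-0.0), np.float64(-0.028), np.float64(-0.135), np.float64(-0.207), np.float64(-0.0), np.float64(-0.028), np.float64(-0.125), np.float64(-0.212), np.float64(-0.0), np.float64(-0.028), np.float64(-0.116), np.float64(-0.217), np.float64(-0.0), np.float64(-0.028)]
[np.float64(-0.106), np.float64(-0.222), np.float64(-0.0), np.float64(-0.028), np.float64(-0.096), np.float64(-0.227), np.float64(-0.0), np.float64(-0.028), np.float64(-0.086), np.float64(-0.231), np.float64(-0.0), np.float64(-0.027), np.float64(-0.077), np.float64(-0.235), np.float64(-0.0), np.float64(-0.028), np.float64(-0.066), np.float64(-0.237), np.float64(-0.0), np.float64(-0.027)]
end [0.445 0.08  0.28 ] 99.98 15
```

Run:
```python
s=open('h.py').read()
i=s.index('def plan')
s=s[:i]+'''def plan(wps,step=.036,p=None,phi=None):
    """wps: (x,y,z,phi_deg[,step]); turn first, then uniform rows"""
    P,F=pose() if p is None else (np.array(p,float),np.radians(phi))
    for w in wps:
        T=np.array(w[:3],float);G=np.radians(w[3]);s=w[4] if len(w)>4 else step
        dp=(G-F+np.pi)%(2*np.pi)-np.pi
        if abs(dp)>.004:
            n=int(np.ceil(abs(dp)/np.radians(7)));r=round(-dp/n/(np.pi/2),4);print('  turn',n,'x',[0,0,0,float(r)]);F-=r*n*np.pi/2
        ty=np.array([np.cos(F),np.sin(F),0]);tx=np.cross(ty,[0,0,-1.])
        D=T-P;n=max(1,int(np.ceil(np.linalg.norm(D)/s)))
        row=[float(round(v/n/.15,3)) for v in(D@tx,D@ty,-D[2])];print('  move',n,'x',row+[0])
        P=P+.15*n*(row[0]*tx+row[1]*ty+row[2]*np.array([0,0,-1.]))
    print('end',P.round(4),np.degrees(F).round(2))
'''
open('h.py','w').write(s)
```

>>> move_arm(motion=[-0.199, -0.074, -0.1, -0.008, -0.198, -0.077, -0.1, -0.008, -0.197, -0.079, -0.1, -0.008, -0.196, -0.082, -0.1, -0.009, -0.195, -0.084, -0.1, -0.008, -0.152, -0.194, 0, -0.028, -0.144, -0.2, 0, -0.028, -0.135, -0.207, 0, -0.028, -0.125, -0.212, 0, -0.028, -0.116, -0.217, 0, -0.028], hand=-1)

```text
clock: 1.08
position: [0.3729, 0.2487, 0.2805]
eef_rot: [0.0, 0.02, 1.0, 0.0]
force: [0.1, -0.5, 0.5]
grip_width: 0.0308
gripper_force: 0.0
```

>>> move_arm(motion=[-0.106, -0.222, 0, -0.028, -0.096, -0.227, 0, -0.028, -0.086, -0.231, 0, -0.027, -0.077, -0.235, 0, -0.028, -0.066, -0.237, 0, -0.027, 0, 0, 0, 0, 0, 0, 0, 0])

```text
clock: 1.67
position: [0.4454, 0.0788, 0.2801]
eef_rot: [-0.0, -0.085, 0.996, 0.0]
force: [-0.1, 0.4, 0.1]
grip_width: 0.0007
gripper_force: 0.0
```

Run:
```python
from h import *
c=cam('wrist');save(c,'w1.png');print(st(),pose());print((-c['R'].T@c['t']).round(3))
```

```text
{'clock': np.float64(1.7167), 'position': array([0.445 , 0.08  , 0.2803]), 'eef_rot': array([-3.000e-04, -8.600e-02,  9.963e-01,  4.000e-04]), 'force': array([-0.0988,  0.9105, -0.1915]), 'grip_width': np.float64(0.0004), 'gripper_force': np.float64(0.0), 'joints': array([ 5.1800e-02, -1.3380e-01,  1.4404e+00,  8.0000e-04,  1.8357e+00,
       -1.6909e+00])} (array([0.44504383, 0.08001141, 0.28025686]), np.float64(1.7429378903020172))
[0.372 0.065 0.458]
```

View pics/w1.png

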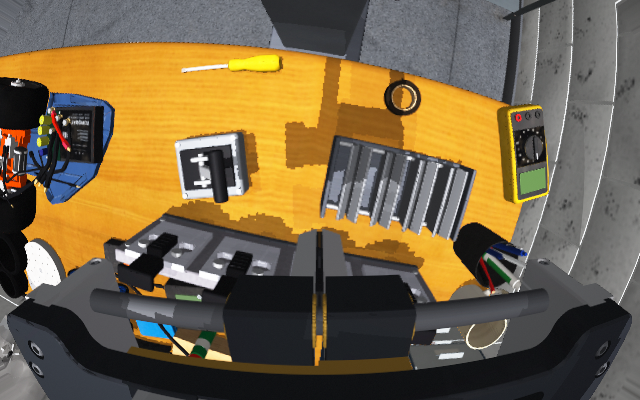

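This wrist view shows the isolator box at (210,167) with its bar running (215,152)-(222,200). The rack is at (400,185), with end plates at (337,137)-(322,215) and (475,170)-(462,238).

Run:
```python
from h import *
c=cam('wrist')
for p in[(215,152),(222,201)]: print('bar',onz(c,*p,.13).round(4))
for p in[(176,140),(240,134),(247,192),(183,201)]: print('box',onz(c,*p,.045).round(4))
for p in[(337,137),(322,215),(475,170),(462,238)]: print('rack',onz(c,*p,.064).round(4))
a=cv2.imread('pics/w1.png')[120:250,310:490];cv2.imwrite('pics/w1z.png',cv2.resize(a,None,fx=4,fy=4,interpolation=2))
```

```text
bar [ 0.4235 -0.0406  0.13  ]
bar [ 0.4779 -0.0266  0.13  ]
box [ 0.4278 -0.1307  0.045 ]
box [ 0.4074 -0.0355  0.045 ]
box [ 0.4861 -0.0154  0.045 ]
box [ 0.5162 -0.1121  0.045 ]
rack [0.3899 0.0932 0.064 ]
rack [0.4951 0.0924 0.064 ]
rack [0.3945 0.2939 0.064 ]
rack [0.4964 0.3039 0.064 ]
```

View pics/w1z.png

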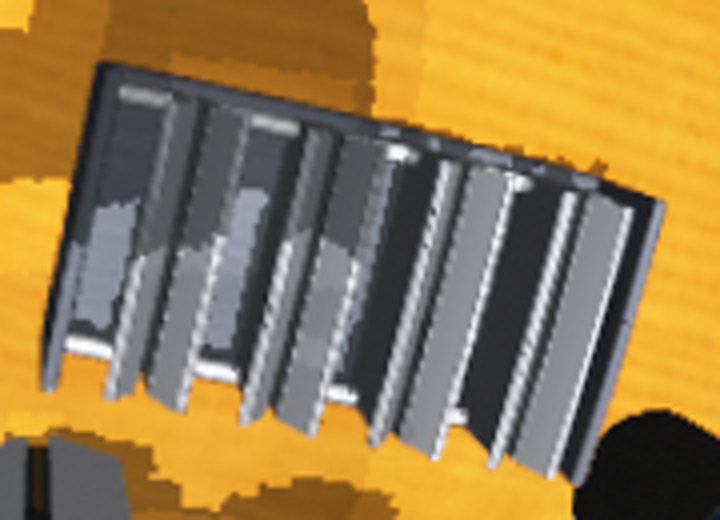

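Bar centre is about (0.451,-0.034). I'll drop in on its +y side and push along -y.

Run:
```python
from h import *
plan([(.440,.010,.22,102),(.440,.010,.118,102),(.4615,-.085,.118,102,.012)])
```

```text
turn 1 x [0, 0, 0, -0.0225]
  move 3 x [0.043, -0.152, 0.134, 0]
  move 3 x [0.0, 0.0, 0.227, 0]
  move 9 x [-0.001, -0.072, -0.0, 0]
end [ 0.4617 -0.0849  0.118 ] 102.0
```

>>> move_arm(motion=[0, 0, 0, -0.0225, 0.043, -0.152, 0.134, 0, 0.043, -0.152, 0.134, 0, 0.043, -0.152, 0.134, 0, 0, 0, 0.227, 0, 0, 0, 0.227, 0, 0, 0, 0.227, 0, 0, 0, 0, 0])

```text
clock: 2.43
position: [0.4345, 0.0115, 0.1104]
eef_rot: [-0.007, -0.106, 0.994, 0.002]
force: [-1.5, -0.6, -1.0]
grip_width: 0.0008
gripper_force: 0.0
```

>>> move_arm(motion=[0, -0.072, 0, 0, 0, -0.072, 0, 0, 0, -0.072, 0, 0, 0, -0.072, 0, 0, 0, -0.072, 0, 0, 0, -0.072, 0, 0, 0, -0.072, 0, 0, 0, -0.072, 0, 0, 0, -0.072, 0, 0, 0, 0, 0, 0])

```text
clock: 3.27
position: [0.4619, -0.0882, 0.1193]
eef_rot: [0.001, -0.103, 0.995, -0.001]
force: [-0.1, 0.2, -0.9]
grip_width: 0.0004
gripper_force: 0.0
```

Run:
```python
from h import *
c=cam('wrist');save(c,'w2.png');print(st(),pose())
S=cam('side');a=cv2.resize(S['image'][120:260,270:400,::-1],None,fx=3,fy=3);b=c['image'][:,:,::-1]
o=np.zeros((420,800,3),np.uint8);o[:,:390]=a;w=cv2.resize(b,(410,256));o[:256,390:]=w;cv2.imwrite('pics/m2.png',o)
```

```text
{'clock': np.float64(3.3167), 'position': array([ 0.4611, -0.087 ,  0.1183]), 'eef_rot': array([ 1.000e-04, -1.035e-01,  9.946e-01, -0.000e+00]), 'force': array([ 0.0771,  0.6755, -0.2485]), 'grip_width': np.float64(0.0004), 'gripper_force': np.float64(0.0), 'joints': array([-0.3075, -0.0598,  1.6934,  0.    ,  1.5077, -2.0858])} (array([ 0.46105634, -0.08704344,  0.11827345]), np.float64(1.778254469440362))
```

View pics/m2.png

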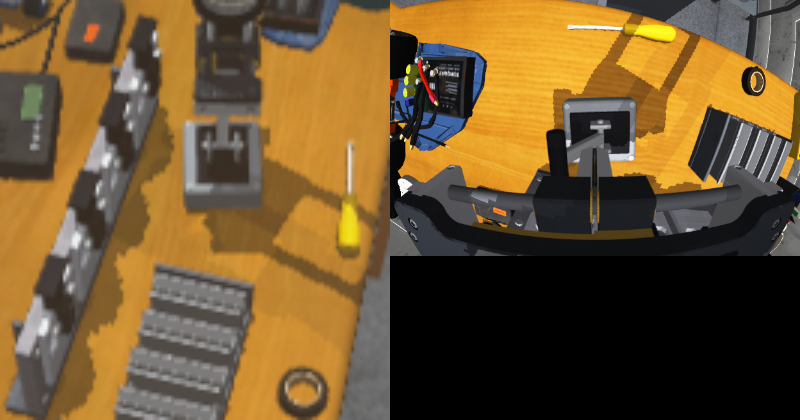

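The isolator is off: its bar now leans to the left of the box, at (555,150) in the wrist inset. Next I'll turn the camera over the panel and fix the handle positions.

Run:
```python
from h import *
plan([(.461,-.06,.30,102),(.461,-.06,.30,15),(.50,.06,.31,-87)])
```

```text
move 6 x [-0.006, 0.029, -0.203, 0]
  turn 13 x [0, 0, 0, 0.0743]
  move 1 x [-0.003, 0.003, 0.002, 0]
  turn 15 x [0, 0, 0, 0.0755]
  move 4 x [0.076, -0.196, -0.017, 0]
end [0.5003 0.0599 0.3103] -86.93
```

>>> move_arm(motion=[0, 0.029, -0.203, 0, 0, 0.029, -0.203, 0, 0, 0.029, -0.203, 0, 0, 0.029, -0.203, 0, 0, 0.029, -0.203, 0, 0, 0.029, -0.203, 0, 0, 0, 0, 0.075, 0, 0, 0, 0.075, 0, 0, 0, 0.075, 0, 0, 0, 0.075])

```text
clock: 4.2
position: [0.4551, -0.0597, 0.3]
eef_rot: [-0.001, 0.133, 0.991, 0.0]
force: [0.3, -0.3, 0.4]
grip_width: 0.0004
gripper_force: 0.0
```

>>> move_arm(motion=[0, 0, 0, 0.075, 0, 0, 0, 0.075, 0, 0, 0, 0.075, 0, 0, 0, 0.075, 0, 0, 0, 0.075, 0, 0, 0, 0.075, 0, 0, 0, 0.075, 0, 0, 0, 0.075, 0, 0, 0, 0.075, 0, 0, 0, 0.075])

```text
clock: 5.03
position: [0.455, -0.0597, 0.2997]
eef_rot: [-0.001, 0.661, 0.75, -0.0]
force: [-0.5, -0.5, -0.3]
grip_width: 0.0005
gripper_force: 0.0
```

>>> move_arm(motion=[0, 0, 0, 0.075, 0, 0, 0, 0.075, 0, 0, 0, 0.075, 0, 0, 0, 0.075, 0, 0, 0, 0.075, 0, 0, 0, 0.075, 0, 0, 0, 0.075, 0, 0, 0, 0.075, 0, 0, 0, 0.075, 0, 0, 0, 0.075])

```text
clock: 5.87
position: [0.455, -0.0597, 0.2997]
eef_rot: [-0.001, 0.967, 0.256, -0.001]
force: [0.5, -0.1, -1.3]
grip_width: 0.0004
gripper_force: 0.0
```

>>> move_arm(motion=[0, 0, 0, 0.075, 0, 0, 0, 0.075, 0, 0, 0, 0.075, 0, 0, 0, 0.075, 0.076, -0.196, -0.017, 0, 0.076, -0.196, -0.017, 0, 0.076, -0.196, -0.017, 0, 0.076, -0.196, -0.017, 0, 0, 0, 0, 0, 0, 0, 0, 0], hand=1)

```text
clock: 6.7
position: [0.4945, 0.061, 0.3098]
eef_rot: [0.0, 1.0, 0.028, -0.001]
force: [0.5, 0.3, -0.3]
grip_width: 0.0638
gripper_force: 0.0
```

Run:
```python
from h import *
c=cam('wrist');save(c,'w3.png');print(st(),pose());print((-c['R'].T@c['t']).round(3))
g=c['image'].max(2);m=((g<60)*255).astype(np.uint8)
```

```text
{'clock': np.float64(6.75), 'position': array([0.4943, 0.06  , 0.3099]), 'eef_rot': array([ 2.000e-04,  9.996e-01,  2.710e-02, -1.100e-03]), 'force': array([-0.4243, -0.2083,  0.    ]), 'grip_width': np.float64(0.0678), 'gripper_force': np.float64(0.0), 'joints': array([ 7.2000e-03, -2.4300e-02,  1.2801e+00, -5.0000e-04,  1.8881e+00,
        1.5237e+00])} (array([0.4942769 , 0.05999872, 0.30993878]), np.float64(-1.5166887892946963))
[0.572 0.065 0.488]
```

View pics/w3.png

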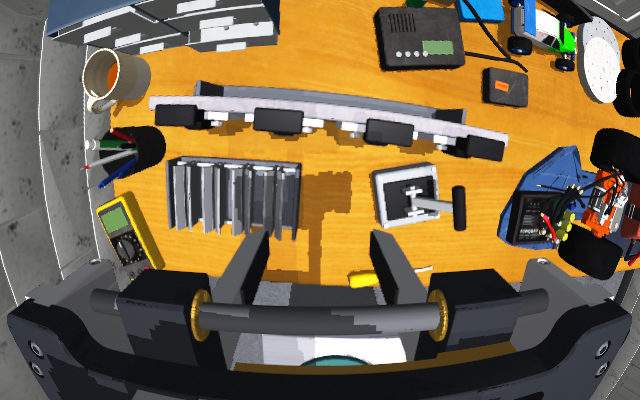

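All is visible in this view. The heads are at about (177,114), (279,120), (389,131) and (486,148). The rack is at (235,195), the isolator bar at (459,208) for off, the mug at (115,75) and the case at (505,88). I'll extract blobs.

Run:
```python
from h import *
c=cam('wrist');im=c['image'];g=im.max(2)
for (u,v) in[(177,114),(279,120),(389,131),(486,148)]:
    w=(g[v-22:v+22,u-36:u+36]<62).astype(np.uint8)
    n,l,s,ce=cv2.connectedComponentsWithStats(w)
    k=l[22,36]; pts=np.argwhere(l==k)[:,::-1]+[u-36,v-22]
    r=cv2.boxPoints(cv2.minAreaRect(pts.astype(np.float32)))
    print(s[k],[onz(c,*q,.2065)[:2].round(4).tolist() for q in r],onz(c,*pts.mean(0),.2065)[:2].round(4))
# rack zoom
b=im[145:250,155:315,::-1];z=cv2.resize(b,None,fx=4,fy=4,interpolation=2)
p=im[85:170,140:515,::-1];p=cv2.resize(p,None,fx=2,fy=2,interpolation=2)
o=np.zeros((600,750,3),np.uint8);o[:420,:640]=z;o[425:595]=p;cv2.imwrite('pics/z3.png',o)
```

```text
[  13   13   59   25 1113] [[0.5833, 0.2272], [0.5812, 0.1638], [0.5585, 0.1632], [0.5592, 0.227]] [0.5707 0.1966]
[   0    0   72   44 2813] [[0.5876, 0.1337], [0.5892, 0.0689], [0.5501, 0.0668], [0.5477, 0.1325]] [0.5689 0.0995]
[   0    0   72   44 2870] [[0.5814, 0.0334], [0.588, -0.0335], [0.5475, -0.0374], [0.5422, 0.0307]] [ 0.565  -0.0013]
[   0    8   54   27 1011] [[0.5468, -0.064], [0.5693, -0.0637], [0.5718, -0.1258], [0.5478, -0.1266]] [ 0.5579 -0.0942]
```

View pics/z3.png

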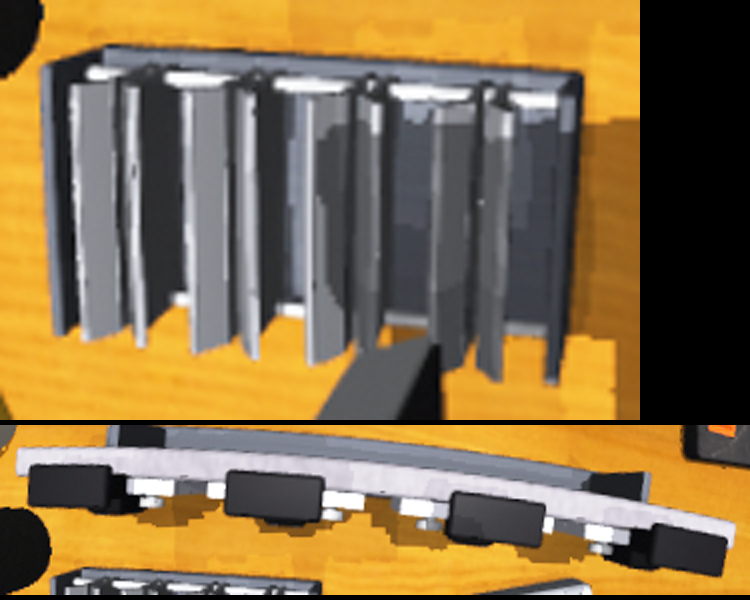

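The strip shows head tops centred at about (174.7,115.5), (277.5,119.5), (389,131) and (485,147.5) in full-image pixels. In the rack zoom, the mouths run along columns 98→110, 212→222, 333→335 and 461→459.

Run:
```python
from h import *
c=cam('wrist')
H=np.array([onz(c,u,v,.2065)[:2] for u,v in[(174.7,115.5),(277.5,119.5),(389,131),(485,147.5)]])
print(H.round(4))
s=np.array([.156,.052,-.052,-.156]);m=H.mean(0);d=(s[:,None]*(H-m)).sum(0);d/=np.linalg.norm(d)
print('panel mid',m.round(4),'ydir',d.round(4),np.degrees(np.arctan2(d[1],d[0])),'resid',(H-m-s[:,None]*d).round(4).tolist())
f=lambda x,y,z:onz(c,155+x/4,145+y/4,z)[:2]
A=np.array([[f(98,82,.076),f(110,345,.076)],[f(212,85,.076),f(222,355,.076)],[f(333,95,.076),f(335,355,.076)],[f(461,100,.076),f(459,370,.076)]])
print(A.round(4).tolist()); print(A.mean(1).round(4), A.mean((0,1)).round(4))
for q in[(42,66),(55,335),(582,72),(555,382)]: print('plate',f(*q,.064).round(4))
```

```text
[[ 0.5722  0.2024]
 [ 0.5684  0.1001]
 [ 0.564  -0.0021]
 [ 0.5585 -0.105 ]]
panel mid [0.5657 0.0489] ydir [0.0444 0.999 ] 87.45257258820179 resid [[-0.0005, -0.0023], [0.0003, -0.0007], [0.0005, 0.001], [-0.0004, 0.002]]
[[[0.5003, 0.2602], [0.399, 0.2623]], [[0.5002, 0.215], [0.3987, 0.2156]], [[0.4981, 0.1702], [0.4021, 0.1712]], [[0.4981, 0.1252], [0.3995, 0.1249]]]
[[0.4496 0.2612]
 [0.4495 0.2153]
 [0.4501 0.1707]
 [0.4488 0.125 ]] [0.4495 0.1931]
plate [0.5038 0.29  ]
plate [0.3962 0.2929]
plate [0.5077 0.0849]
plate [0.3919 0.0907]
```

Run:
```python
from h import *
plan([(.5586,-.106,.24,-92.5),(.5586,-.106,.163,-92.5,.026)])
```

```text
turn 1 x [0, 0, 0, 0.0607]
  move 6 x [0.079, 0.18, 0.078, 0]
  move 3 x [0.001, -0.0, 0.172, 0]
end [ 0.5586 -0.1061  0.1628] -92.5
```

>>> move_arm(motion=[0, 0, 0, 0.0607, 0.079, 0.18, 0.078, 0, 0.079, 0.18, 0.078, 0, 0.079, 0.18, 0.078, 0, 0.079, 0.18, 0.078, 0, 0.079, 0.18, 0.078, 0, 0.079, 0.18, 0.078, 0, 0, 0, 0, 0, 0, 0, 0, 0], hand=1)

```text
clock: 7.6
position: [0.5576, -0.1075, 0.239]
eef_rot: [-0.001, 1.0, -0.024, -0.002]
force: [-0.4, 0.1, -0.7]
grip_width: 0.0944
gripper_force: 0.0
```

>>> move_arm(motion=[0, 0, 0.172, 0, 0, 0, 0.172, 0, 0, 0, 0.172, 0, 0, 0, 0, 0, 0, 0, 0, 0])

```text
clock: 8.02
position: [0.5576, -0.1044, 0.163]
eef_rot: [-0.001, 1.0, -0.021, -0.001]
force: [-1.4, 0.3, -0.0]
grip_width: 0.0938
gripper_force: 0.0
```

>>> move_arm(motion=[0, 0, 0, 0, 0, 0, 0, 0, 0, 0, 0, 0, 0, 0, 0, 0, 0, 0, 0, 0, 0, 0, 0, 0, 0, 0, 0, 0, 0, 0, 0, 0], hand=-1, newtons=12)

```text
clock: 8.68
position: [0.5587, -0.105, 0.1634]
eef_rot: [-0.0, 1.0, -0.021, 0.0]
force: [0.2, 1.1, 0.9]
grip_width: 0.046
gripper_force: 12.0
```

Run:
```python
from h import *
c=cam('wrist');save(c,'w4.png');print(st(),pose())
```

```text
{'clock': np.float64(8.7333), 'position': array([ 0.5587, -0.105 ,  0.1634]), 'eef_rot': array([-3.000e-04,  9.998e-01, -2.130e-02,  0.000e+00]), 'force': array([0.3164, 0.9099, 0.0079]), 'grip_width': np.float64(0.0456), 'gripper_force': np.float64(11.9996), 'joints': array([-2.8590e-01,  1.4010e-01,  1.3958e+00,  5.0000e-04,  1.6057e+00,
        1.3276e+00])} (array([ 0.55872904, -0.10502995,  0.16337137]), np.float64(-1.6134737973523487))
```

View pics/w4.png

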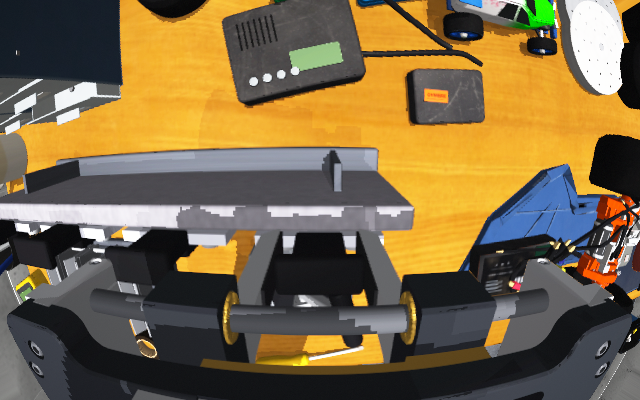

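The fingers closed to 46 mm, so they hold the T-head (at (323,270)) rather than the neck. I'll open, go up 14 mm so the pads are on the head, regrip, and lift 28 mm.

>>> move_arm(motion=[0, 0, 0, 0, 0, 0, 0, 0, 0, 0, -0.093, 0, 0, 0, 0, 0], hand=0.3)

```text
clock: 9.07
position: [0.5596, -0.1056, 0.1793]
eef_rot: [0.0, 1.0, -0.021, 0.002]
force: [0.7, -0.0, 0.1]
grip_width: 0.0607
gripper_force: 0.0
```

>>> move_arm(motion=[0, 0, 0, 0, 0, 0, 0, 0, 0, 0, 0, 0, 0, 0, 0, 0], hand=-1, newtons=45)

```text
clock: 9.4
position: [0.5584, -0.1051, 0.1767]
eef_rot: [-0.0, 1.0, -0.021, -0.0]
force: [-0.7, 1.1, -0.5]
grip_width: 0.0455
gripper_force: 45.0
```

>>> move_arm(motion=[0, 0, -0.047, 0, 0, 0, -0.047, 0, 0, 0, -0.047, 0, 0, 0, -0.047, 0, 0, 0, 0, 0, 0, 0, 0, 0])

```text
clock: 9.9
position: [0.5588, -0.1054, 0.2063]
eef_rot: [0.0, 1.0, -0.021, 0.0]
force: [-0.3, -0.2, -3.7]
grip_width: 0.0454
gripper_force: 45.0
```

Run:
```python
from h import *
print(st(),pose())
p,f=pose()
plan([(p[0]-.03,p[1]-.0015,p[2],np.degrees(f),.006)])
```

```text
{'clock': np.float64(9.9), 'position': array([ 0.5588, -0.1054,  0.2063]), 'eef_rot': array([ 2.000e-04,  9.998e-01, -2.150e-02,  5.000e-04]), 'force': array([-0.2898, -0.158 , -3.7128]), 'grip_width': np.float64(0.0454), 'gripper_force': np.float64(44.9994), 'joints': array([-2.8600e-01,  1.2790e-01,  1.3245e+00, -1.0000e-04,  1.6882e+00,
        1.3277e+00])} (array([ 0.55881704, -0.10538728,  0.20634133]), np.float64(-1.6137010705307795))
  move 6 x [-0.033, 0.003, -0.0, 0]
end [ 0.529  -0.1068  0.2063] -92.46
```

>>> move_arm(motion=[-0.033, 0.002, 0.005, 0, -0.033, 0.002, 0, 0, -0.033, 0.002, 0, 0, -0.033, 0.002, 0, 0, -0.033, 0.002, 0, 0, -0.033, 0.002, 0, 0])

```text
clock: 10.4
position: [0.5283, -0.1057, 0.2047]
eef_rot: [-0.0, 1.0, -0.021, -0.0]
force: [0.7, 0.6, -3.1]
grip_width: 0.0455
gripper_force: 45.0
```

Run:
```python
from h import *
print(st())
S=cam('side');save(S,'s5.png')
plan([(.528,-.107,.29,-92.5),(.45,-.10,.29,-92.5),(.45,.05,.29,-45),(.45,.125,.29,-.6)])
```

```text
{'clock': np.float64(10.4), 'position': array([ 0.5283, -0.1057,  0.2047]), 'eef_rot': array([-1.000e-04,  9.998e-01, -2.140e-02, -0.000e+00]), 'force': array([ 0.6731,  0.5756, -3.114 ]), 'grip_width': np.float64(0.0455), 'gripper_force': np.float64(44.9989), 'joints': array([-3.0290e-01,  6.2300e-02,  1.3989e+00,  1.0000e-04,  1.6805e+00,
        1.3108e+00])}
  move 3 x [0.001, 0.003, -0.189, 0]
  move 3 x [-0.174, -0.008, -0.0, 0]
  turn 7 x [0, 0, 0, -0.0753]
  move 5 x [0.142, -0.141, -0.0, 0]
  turn 7 x [0, 0, 0, -0.0705]
  move 3 x [0.167, -0.003, -0.0, 0]
end [0.4498 0.1251 0.2899] -0.61
```

>>> move_arm(motion=[0, 0, -0.189, 0, 0, 0, -0.189, 0, 0, 0, -0.189, 0, -0.174, -0.008, 0, 0, -0.174, -0.008, 0, 0, -0.174, -0.008, 0, 0, 0, 0, 0, -0.075, 0, 0, 0, -0.075, 0, 0, 0, -0.075, 0, 0, 0, -0.075])

```text
clock: 11.28
position: [0.4505, -0.0988, 0.2901]
eef_rot: [0.0, 0.977, 0.215, 0.0]
force: [-0.6, 0.4, -2.8]
grip_width: 0.0458
gripper_force: 45.0
```

>>> move_arm(motion=[0, 0, 0, -0.075, 0, 0, 0, -0.075, 0, 0, 0, -0.077, 0.142, -0.141, 0, 0, 0.142, -0.141, 0, 0, 0.142, -0.141, 0, 0, 0.142, -0.141, 0, 0, 0.142, -0.141, 0, 0, 0, 0, 0, -0.0705, 0, 0, 0, -0.0705])

```text
clock: 12.12
position: [0.4511, 0.053, 0.29]
eef_rot: [0.0, 0.874, 0.486, 0.0]
force: [-1.0, -1.3, -4.2]
grip_width: 0.0455
gripper_force: 45.0
```

>>> move_arm(motion=[0, 0, 0, -0.0705, 0, 0, 0, -0.0705, 0, 0, 0, -0.0705, 0, 0, 0, -0.0705, 0, 0, 0, -0.0705, 0.167, -0.003, 0, 0, 0.167, -0.003, 0, 0, 0.167, -0.003, 0, 0, 0, 0, 0, 0, 0, 0, 0, 0])

```text
clock: 12.95
position: [0.4506, 0.1273, 0.2898]
eef_rot: [-0.0, 0.71, 0.704, 0.0]
force: [-0.2, 0.5, -2.1]
grip_width: 0.0461
gripper_force: 4.5
```

```bash
cat >> h.py <<'E'
def pic(n1,n2=None):
    c=cam('wrist');save(c,n1);return c
E
python3 - <<'E'
from h import *
c=cam('wrist');save(c,'w5.png');print(st(),np.degrees(pose()[1]))
S=cam('side')['image'];save({'image':S},'s6.png')
R=cv2.imread('pics/side0.png')[:,:,::-1]
a=cv2.cvtColor(R[215:285,296:362],7);b=cv2.cvtColor(S[200:300,280:378],7)
r=cv2.matchTemplate(b,a,5);print(cv2.minMaxLoc(r),'expect (16,15)')
o=np.zeros((400,800,3),np.uint8);o[:,:500]=cv2.resize(c['image'][60:380,120:520,::-1],(500,400));o[:300,500:800]=cv2.resize(S[185:285,280:380,::-1],(300,300));cv2.imwrite('pics/m5.png',o)
E
```

```text
{'clock': np.float64(13.0), 'position': array([0.4508, 0.1263, 0.2899]), 'eef_rot': array([ 4.000e-04,  7.106e-01,  7.036e-01, -1.000e-04]), 'force': array([-0.0607, -0.1942, -2.3494]), 'grip_width': np.float64(0.0453), 'gripper_force': np.float64(45.0006), 'joints': array([ 1.5260e-01, -9.7100e-02,  1.3886e+00, -8.0000e-04,  1.8499e+00,
        1.6210e-01])} -0.5600759293571367
(-0.2721390128135681, 0.8019201159477234, (0, 2), (16, 15)) expect (16,15)
```

View pics/m5.png

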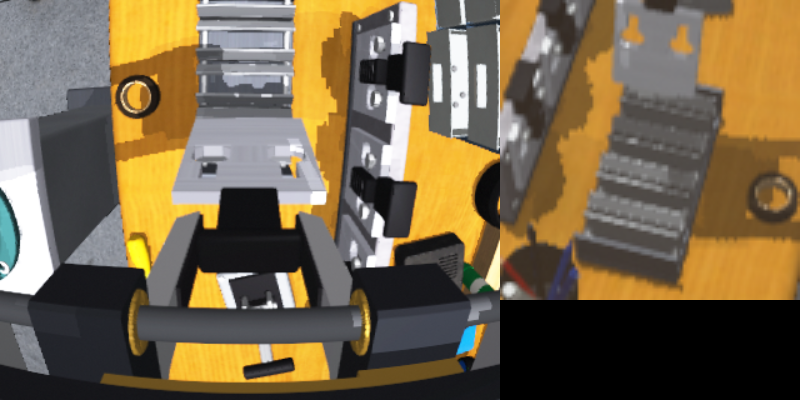

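Run:
```python
from h import *
c=cam('wrist');p,f=pose();print((-c['R'].T@c['t']).round(3),c['R'][2].round(3))
# vertical module at TCP: origin z = p-.1335 ; x axis->+y
for tilt in(0,.2,.4):
  for slip in (0,):
    for h in(163,115,0):
      for s in(-42,42):
        d=np.array([0,np.sin(tilt),-np.cos(tilt)])*( .159-h/1000)
        P=np.array([p[0]+s/1000*(1 if h<130 else .55),p[1]+.004,p[2]+.0255])+d
        print(tilt,h,s,((proj(c,P)-[120,60])*1.25).round(0))
```

```text
[0.453 0.201 0.468] [-0.003 -0.263 -0.965]
0 163 -42 [193. 247.]
0 163 42 [301. 246.]
0 115 -42 [170. 209.]
0 115 42 [324. 207.]
0 0 -42 [197. 161.]
0 0 42 [298. 160.]
0.2 163 -42 [193. 249.]
0.2 163 42 [301. 248.]
0.2 115 -42 [169. 194.]
0.2 115 42 [325. 193.]
0.2 0 -42 [195. 124.]
0.2 0 42 [299. 123.]
0.4 163 -42 [193. 250.]
0.4 163 42 [301. 249.]
0.4 115 -42 [167. 180.]
0.4 115 42 [327. 179.]
0.4 0 -42 [192.  87.]
0.4 0 42 [301.  86.]
```

That shows the grip slackened briefly and the module swung about 0.2 rad, bottom towards +y. The rack hasn't moved. I'll compensate by entering the bay with the bottom edge first, then bringing the head over while going down with a softer grip.

Run:
```python
from h import *
plan([(.4495,.094,.29,-.6,.02),(.4495,.094,.215,-.6,.025),(.4495,.094,.185,-.6,.008),(.4495,.126,.160,-.6,.004)])
```

```text
move 2 x [-0.105, -0.003, -0.0, 0]
  move 3 x [-0.0, -0.0, 0.166, 0]
  move 4 x [-0.0, -0.0, 0.05, 0]
  move 11 x [0.019, -0.0, 0.015, 0]
end [0.45   0.1255 0.1604] -0.66
```

>>> move_arm(motion=[-0.105, -0.003, 0, 0, -0.105, -0.003, 0, 0, 0, 0, 0.166, 0, 0, 0, 0.166, 0, 0, 0, 0.166, 0, 0, 0, 0, 0])

```text
clock: 13.6
position: [0.4464, 0.0934, 0.2092]
eef_rot: [-0.003, 0.712, 0.703, -0.004]
force: [-0.1, -0.2, -3.1]
grip_width: 0.0454
gripper_force: 45.0
```

Run:
```python
from h import *
c=cam('wrist');print(st())
S=cam('side')['image']
o=np.zeros((400,800,3),np.uint8);o[:,:500]=cv2.resize(c['image'][60:380,120:520,::-1],(500,400));o[:300,500:800]=cv2.resize(S[185:285,280:380,::-1],(300,300));cv2.imwrite('pics/m6.png',o)
```

```text
{'clock': np.float64(13.65), 'position': array([0.4477, 0.0937, 0.2122]), 'eef_rot': array([-0.0021,  0.7115,  0.7027, -0.0028]), 'force': array([-0.1669,  0.4279, -3.1387]), 'grip_width': np.float64(0.0451), 'gripper_force': np.float64(44.999), 'joints': array([ 8.2600e-02, -1.1670e-01,  1.5588e+00, -3.0000e-04,  1.7064e+00,
        9.4900e-02])}
```

View pics/m6.png

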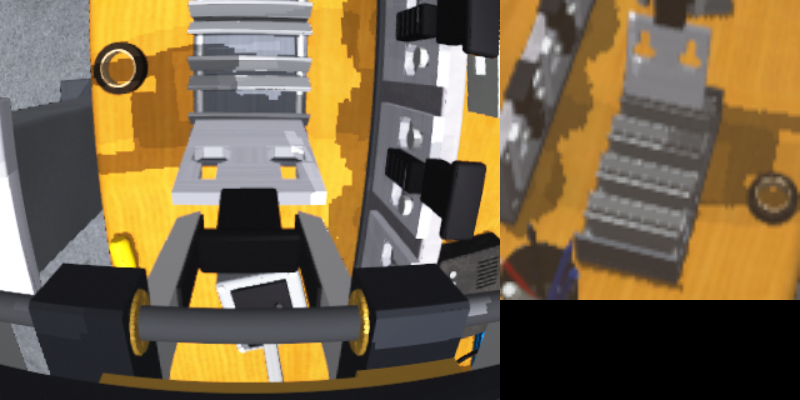

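This shows the module's bottom edge at crop row 120, still tilted, and the cheeks at rows 10-115. I'll check alignment numerically.

Run:
```python
from h import *
c=cam('wrist');p,f=pose()
cr=lambda P:((proj(c,P)-[120,60])*1.25).round(0)
for y in(.125,.171,.216,.262): print(y,cr([.45,y+.009,.076]),cr([.45,y-.009,.076]))
for z in(.064,):print('plate',cr([.45,.0925,z]))
for yb in(.10,.11,.12,.125,.13,.14):print('bottom',yb,cr([.408,yb,p[2]-.130]),cr([.491,yb,p[2]-.130]))
for h in (115,100,68):
  for t in(.1,.15,.2,.25):
    print(h,t,cr([p[0]-.042,p[1]+.004+np.sin(t)*(.159-h/1000),p[2]+.0255-np.cos(t)*(.159-h/1000)]))
im=c['image'];col=im[60:200,120+int(210/1.25):120+int(280/1.25)].mean((1,2)).astype(int);print(list(zip(((np.arange(0,140))*1.25).astype(int),col))[:110])
```

```text
0.125 [249. 116.] [249. 138.]
0.171 [248.  60.] [248.  82.]
0.216 [247.   6.] [247.  28.]
0.262 [247. -47.] [247. -27.]
plate [249. 162.]
bottom 0.1 [198. 160.] [299. 159.]
bottom 0.11 [197. 148.] [299. 147.]
bottom 0.12 [197. 136.] [300. 135.]
bottom 0.125 [196. 130.] [300. 129.]
bottom 0.13 [196. 124.] [300. 123.]
bottom 0.14 [196. 111.] [300. 110.]
115 0.1 [171. 202.]
115 0.15 [171. 198.]
115 0.2 [170. 194.]
115 0.25 [170. 191.]
100 0.1 [176. 191.]
100 0.15 [175. 186.]
100 0.2 [175. 181.]
100 0.25 [174. 177.]
68 0.1 [184. 171.]
68 0.15 [184. 165.]
68 0.2 [183. 158.]
68 0.25 [183. 152.]
[(np.int64(0), np.int64(183)), (np.int64(1), np.int64(188)), (np.int64(2), np.int64(214)), (np.int64(3), np.int64(235)), (np.int64(5), np.int64(234)), (np.int64(6), np.int64(156)), (np.int64(7), np.int64(158)), (np.int64(8), np.int64(158)), (np.int64(10), np.int64(158)), (np.int64(11), np.int64(157)), (np.int64(12), np.int64(156)), (np.int64(13), np.int64(153)), (np.int64(15), np.int64(150)), (np.int64(16), np.int64(148)), (np.int64(17), np.int64(142)), (np.int64(18), np.int64(64)), (np.int64(20), n
[... 2208 characters left out ...]
(np.int64(110), np.int64(81)), (np.int64(111), np.int64(80)), (np.int64(112), np.int64(105)), (np.int64(113), np.int64(126)), (np.int64(115), np.int64(128)), (np.int64(116), np.int64(113)), (np.int64(117), np.int64(79)), (np.int64(118), np.int64(135)), (np.int64(120), np.int64(161)), (np.int64(121), np.int64(169)), (np.int64(122), np.int64(169)), (np.int64(123), np.int64(170)), (np.int64(125), np.int64(171)), (np.int64(126), np.int64(170)), (np.int64(127), np.int64(171)), (np.int64(128), np.int64(169)), (np.int64(130), np.int64(167)), (np.int64(131), np.int64(169)), (np.int64(132), np.int64(169)), (np.int64(133), np.int64(166)), (np.int64(135), np.int64(167)), (np.int64(136), np.int64(170))]
```

The bottom edge sits about 9 mm too far +y (y≈0.134, bay centre 0.125). I'll shift −9 mm, then enter.

>>> move_arm(motion=[-0.03, 0, 0, 0, -0.03, 0, 0, 0, 0, 0, 0.06, 0, 0, 0, 0.06, 0, 0, 0, 0.06, 0, 0, 0, 0.06, 0, 0, 0, 0, 0])

```text
clock: 14.33
position: [0.4491, 0.0862, 0.1768]
eef_rot: [-0.001, 0.711, 0.703, -0.0]
force: [1.5, 0.4, -4.2]
grip_width: 0.0452
gripper_force: 45.0
```

>>> move_arm(motion=[0.025, 0, 0.02, 0, 0.025, 0, 0.02, 0, 0.025, 0, 0.02, 0, 0.025, 0, 0.015, 0, 0.025, 0, 0.01, 0, 0, 0, 0, 0], newtons=18)

```text
clock: 14.83
position: [0.4497, 0.1055, 0.1659]
eef_rot: [-0.0, 0.71, 0.704, 0.0]
force: [0.5, 0.5, -2.1]
grip_width: 0.0463
gripper_force: 18.0
```

```bash
cat >> h.py <<'E'
def prof(c,x0,x1,z,f,y0=.07,y1=.29):
    pass
E
python3 - <<'E'
from h import *
c=cam('wrist');save(c,'w7.png');print(st())
p,f=pose();g=cv2.cvtColor(c['image'],7)
cr=lambda P:(proj(c,P)).round(0)
for y in(.125,.171,.216): print(y,cr([.45,y+.009,.076]),cr([.45,y-.009,.076]))
for u in(245,319,365):print(u,g[100:250:2,u].tolist())
for t in(0,.1,.2,.3): print(t,[cr([p[0]-.042,p[1]+.004+np.sin(t)*(.159-h),p[2]+.0255-np.cos(t)*(.159-h)]) for h in(.115,.068)])
E
```

```text
{'clock': np.float64(14.8833), 'position': array([0.4497, 0.1052, 0.1659]), 'eef_rot': array([-2.000e-04,  7.105e-01,  7.037e-01, -1.000e-04]), 'force': array([ 1.4532, -1.0655, -2.0671]), 'grip_width': np.float64(0.0462), 'gripper_force': np.float64(18.0054), 'joints': array([ 1.0680e-01, -9.9600e-02,  1.6347e+00,  1.0000e-04,  1.6068e+00,
        1.1650e-01])}
0.125 [318. 172.] [318. 192.]
0.171 [318. 120.] [318. 140.]
0.216 [317.  68.] [317.  89.]
245 [199, 125, 123, 121, 143, 144, 145, 145, 143, 142, 123, 124, 124, 125, 125, 127, 126, 120, 120, 119, 121, 121, 122, 121, 121, 119, 121, 119, 120, 121, 122, 120, 120, 121, 122, 121, 121, 119, 118, 118, 120, 122, 123, 121, 122, 120, 129, 144, 144, 144, 141, 145, 145, 200, 216, 218, 218, 216, 213, 213, 211, 213, 213, 217, 216, 220, 220, 222, 224, 222, 223, 223, 221, 220, 220]
319 [202, 202, 202, 203, 203, 189, 130, 94, 155, 239, 205, 166, 157, 156, 154, 108, 85, 169, 171, 175, 174, 176, 194, 226, 132, 90, 89, 90, 91, 90, 88, 84, 118, 145, 95, 84, 84, 130, 171, 169, 167, 172, 172, 173, 173, 171, 170, 171, 171, 170, 172, 167, 171, 168, 166, 171, 165, 171, 78, 18, 19, 17, 18, 20, 18, 19, 18, 20, 19, 18, 19, 18, 18, 20, 26]
365 [173, 171, 169, 169, 168, 168, 166, 166, 162, 191, 235, 159, 158, 155, 156, 153, 156, 115, 173, 175, 175, 174, 174, 245, 118, 66, 70, 77, 79, 93, 91, 89, 96, 141, 118, 86, 85, 86, 110, 107, 142, 162, 173, 172, 174, 168, 168, 166, 171, 174, 185, 184, 183, 182, 179, 174, 183, 172, 168, 167, 220, 232, 232, 232, 232, 170, 137, 138, 137, 137, 137, 137, 136, 134, 117]
0 [array([256., 227.]), array([267., 208.])]
0.1 [array([256., 221.]), array([267., 197.])]
0.2 [array([255., 215.]), array([266., 187.])]
0.3 [array([254., 210.]), array([265., 177.])]
```

>>> move_arm(motion=[0.025, 0, 0.015, 0, 0.025, 0, 0.015, 0, 0.025, 0, 0.015, 0, 0.025, 0, 0.015, 0, 0.025, 0, 0.02, 0, 0, 0, 0.02, 0, 0, 0, 0, 0], newtons=18)

```text
clock: 15.47
position: [0.4497, 0.1236, 0.1502]
eef_rot: [-0.0, 0.711, 0.704, -0.0]
force: [0.4, -0.4, -4.8]
grip_width: 0.0455
gripper_force: 18.0
```

```bash
cat >> h.py <<'E'
def report():
    c=cam('wrist');p,f=pose();g=cv2.cvtColor(c['image'],7)
    cr=lambda P:(proj(c,P)).round(0).tolist()
    print(st());print('lips',[(y,cr([.45,y+.009,.076])[1],cr([.45,y-.009,.076])[1]) for y in(.125,.171,.216,.262)])
    for x in(-.034,.034):
        print('tilt->row of plate top near edge',[(t,cr([p[0]+x,p[1]+.004+np.sin(t)*(.044),p[2]+.0255-np.cos(t)*(.044)])) for t in(-.2,-.1,0,.1,.2,.3)])
        u=int(cr([p[0]+x,p[1]+.004,p[2]-.02])[0]);print(u,list(zip(range(180,250,2),g[180:250:2,u].tolist())))
    return c
E
python3 - <<'E'
from h import *
c=report();save(c,'w8.png')
E
```

```text
{'clock': np.float64(15.5167), 'position': array([0.4497, 0.1235, 0.1503]), 'eef_rot': array([-3.000e-04,  7.107e-01,  7.034e-01, -5.000e-04]), 'force': array([ 1.0342, -0.0748, -4.5584]), 'grip_width': np.float64(0.0458), 'gripper_force': np.float64(18.0021), 'joints': array([ 0.1464, -0.0821,  1.6499,  0.    ,  1.5749,  0.1567])}
lips [(0.125, 197.0, 217.0), (0.171, 142.0, 164.0), (0.216, 87.0, 109.0), (0.262, 33.0, 53.0)]
tilt->row of plate top near edge [(-0.2, [268.0, 239.0]), (-0.1, [268.0, 233.0]), (0, [268.0, 227.0]), (0.1, [267.0, 221.0]), (0.2, [267.0, 215.0]), (0.3, [266.0, 209.0])]
268 [(180, 181), (182, 181), (184, 181), (186, 127), (188, 79), (190, 125), (192, 141), (194, 76), (196, 84), (198, 92), (200, 79), (202, 78), (204, 78), (206, 84), (208, 131), (210, 149), (212, 147), (214, 149), (216, 148), (218, 149), (220, 149), (222, 149), (224, 150), (226, 199), (228, 234), (230, 234), (232, 158), (234, 135), (236, 135), (238, 135), (240, 135), (242, 136), (244, 136), (246, 134), (248, 134)]
tilt->row of plate top near edge [(-0.2, [367.0, 238.0]), (-0.1, [367.0, 232.0]), (0, [368.0, 226.0]), (0.1, [368.0, 220.0]), (0.2, [368.0, 214.0]), (0.3, [369.0, 209.0])]
367 [(180, 88), (182, 94), (184, 89), (186, 105), (188, 107), (190, 98), (192, 141), (194, 141), (196, 83), (198, 83), (200, 101), (202, 193), (204, 178), (206, 149), (208, 149), (210, 149), (212, 149), (214, 149), (216, 151), (218, 151), (220, 152), (222, 150), (224, 151), (226, 148), (228, 226), (230, 226), (232, 139), (234, 135), (236, 134), (238, 136), (240, 136), (242, 135), (244, 135), (246, 135), (248, 135)]
```

Upright now. Pressing down to the floor in small steps.

>>> move_arm(motion=[0.005, 0, 0.013, 0, 0, 0, 0.013, 0, 0, 0, 0, 0], newtons=30)

```text
clock: 15.77
position: [0.45, 0.1243, 0.1484]
eef_rot: [-0.0, 0.711, 0.703, 0.0]
force: [-1.8, 0.2, 2.2]
grip_width: 0.0453
gripper_force: 30.0
```

>>> move_arm(motion=[0, 0, 0.013, 0, 0, 0, 0, 0])

```text
clock: 15.93
position: [0.4501, 0.1244, 0.1483]
eef_rot: [0.0, 0.711, 0.703, 0.001]
force: [-3.4, -0.2, 10.0]
grip_width: 0.0455
gripper_force: 30.0
```

>>> move_arm(motion=[0, 0, 0.013, 0, 0, 0, 0, 0])

```text
clock: 16.1
position: [0.4503, 0.1246, 0.1482]
eef_rot: [0.001, 0.711, 0.703, 0.002]
force: [-7.0, 0.8, 16.8]
grip_width: 0.0458
gripper_force: 30.0
```

It stands on the floor (stiff stop at 0.148). Releasing and moving to the next one.

>>> move_arm(motion=[0, 0, -0.03, 0, 0, 0, 0, 0, 0, 0, 0, 0, 0, 0, 0, 0, 0, 0, -0.15, 0, 0, 0, -0.2, 0, 0, 0, -0.27, 0, 0, 0, -0.27, 0, 0, 0, 0, 0], hand=0.5)

```text
clock: 16.85
position: [0.453, 0.1247, 0.29]
eef_rot: [0.004, 0.711, 0.703, 0.006]
force: [-0.1, -0.1, 1.9]
grip_width: 0.0702
gripper_force: 0.0
```

```bash
cat >> h.py <<'E'
def rackchk(tag):
    S=cam('side');save(S,tag+'.png');g=lambda a:cv2.cvtColor(a,7);R=cv2.imread('pics/side0.png')[:,:,::-1]
    # camera-side part of the rack (near end plate + last cheeks)
    a=g(R[250:283,300:350]);b=g(S['image'][225:310,275:380])
    print('side match',cv2.minMaxLoc(cv2.matchTemplate(b,a,5))[1::2],'expect (25,25)')
E
python3 - <<'E'
from h import *
c=cam('wrist');save(c,'w9.png');print(st());rackchk('s9')
g=c['image'].max(2)
for z,n in((.177,'head'),):
    u,v=proj(c,[.45,.1245,z]).astype(int)
    w=(g[v-25:v+25,u-40:u+40]<62).astype(np.uint8);n,l,s,ce=cv2.connectedComponentsWithStats(w);k=l[25,40]
    pts=np.argwhere(l==k)[:,::-1]+[u-40,v-25];print(s[k],[onz(c,*q,z)[:2].round(4).tolist() for q in cv2.boxPoints(cv2.minAreaRect(pts.astype(np.float32)))])
plan([(.45,.06,.29,-.6),(.45,.06,.29,-46),(.5634,-.003,.25,-92.5),(.5634,-.003,.177,-92.5,.026)])
E
```

```text
{'clock': np.float64(16.9), 'position': array([0.4521, 0.1245, 0.2863]), 'eef_rot': array([0.0028, 0.7108, 0.7034, 0.004 ]), 'force': array([ 0.908 ,  0.032 , -0.7836]), 'grip_width': np.float64(0.071), 'gripper_force': np.float64(0.0), 'joints': array([ 1.4760e-01, -1.0340e-01,  1.4013e+00,  1.0000e-04,  1.8339e+00,
        1.5820e-01])}
side match (0.9499516487121582, (25, 25)) expect (25,25)
[   0   10   76   26 1158] [[0.41, 0.1154], [0.4112, 0.1405], [0.4835, 0.1395], [0.4839, 0.1144]]
  move 2 x [-0.214, -0.001, -0.023, 0]
  turn 7 x [0, 0, 0, 0.0721]
  move 1 x [-0.0, 0.001, 0.0, 0]
  turn 7 x [0, 0, 0, 0.0738]
  move 4 x [0.193, 0.097, 0.067, 0]
  move 3 x [0.0, -0.001, 0.162, 0]
end [ 0.5632 -0.0028  0.1769] -92.52
```

>>> move_arm(motion=[-0.214, 0, 0, 0, -0.214, 0, 0, 0, 0, 0, 0, 0.072, 0, 0, 0, 0.072, 0, 0, 0, 0.072, 0, 0, 0, 0.072, 0, 0, 0, 0.072, 0, 0, 0, 0.072, 0, 0, 0, 0.073, 0, 0, 0, 0.074], hand=1)

```text
clock: 17.78
position: [0.4484, 0.0599, 0.2784]
eef_rot: [-0.001, 0.948, 0.317, -0.002]
force: [-0.3, 0.6, -0.4]
grip_width: 0.0942
gripper_force: 0.0
```

>>> move_arm(motion=[0, 0, 0, 0.074, 0, 0, 0, 0.074, 0, 0, 0, 0.074, 0, 0, 0, 0.074, 0, 0, 0, 0.074, 0, 0, 0, 0.074, 0.193, 0.097, 0.067, 0, 0.193, 0.097, 0.067, 0, 0.193, 0.097, 0.067, 0, 0.193, 0.097, 0.067, 0])

```text
clock: 18.62
position: [0.5622, -0.0041, 0.2378]
eef_rot: [-0.0, 1.0, -0.023, -0.002]
force: [-0.0, 0.7, 0.6]
grip_width: 0.0939
gripper_force: 0.0
```

Run:
```python
from h import *
print(st());plan([(.5634,-.003,.25,-92.5),(.5634,-.003,.177,-92.5,.026)])
```

```text
{'clock': np.float64(18.6167), 'position': array([ 0.5622, -0.0041,  0.2378]), 'eef_rot': array([-3.000e-04,  9.997e-01, -2.320e-02, -2.300e-03]), 'force': array([-0.0379,  0.6805,  0.639 ]), 'grip_width': np.float64(0.0939), 'gripper_force': np.float64(0.0), 'joints': array([-1.0830e-01,  1.1440e-01,  1.2777e+00,  2.0000e-04,  1.7541e+00,
        1.5090e+00])}
  move 1 x [0.007, -0.008, -0.081, 0]
  move 3 x [0.0, 0.0, 0.162, 0]
end [ 0.5633 -0.003   0.1771] -92.66
```

>>> move_arm(motion=[0, 0, 0, 0, 0.007, -0.005, 0, 0, 0, 0, 0.135, 0, 0, 0, 0.135, 0, 0, 0, 0.135, 0, 0, 0, 0, 0, 0, 0, 0, 0])

```text
clock: 19.2
position: [0.5616, -0.002, 0.1796]
eef_rot: [-0.0, 1.0, -0.023, -0.002]
force: [-1.0, -0.9, -0.1]
grip_width: 0.0939
gripper_force: 0.0
```

>>> move_arm(motion=[0, 0, 0, 0, 0, 0, 0, 0, 0, 0, 0, 0, 0, 0, 0, 0, 0, 0, 0, 0, 0, 0, 0, 0, 0, 0, 0, 0], hand=-1, newtons=45)

```text
clock: 19.78
position: [0.5634, -0.0029, 0.1808]
eef_rot: [-0.0, 1.0, -0.023, 0.0]
force: [0.2, -1.0, -0.6]
grip_width: 0.0508
gripper_force: 0.0
```

>>> move_arm(motion=[0, 0, -0.046, 0, 0, 0, -0.046, 0, 0, 0, -0.046, 0, 0, 0, -0.046, 0, 0, 0, 0, 0, 0, 0, 0, 0])

```text
clock: 20.28
position: [0.5633, -0.0029, 0.209]
eef_rot: [0.0, 1.0, -0.023, 0.0]
force: [-1.3, 0.2, -2.1]
grip_width: 0.0453
gripper_force: 45.0
```

The lift began before the fingers had fully closed, so the amount raised is unsure. I'll lower it back to the hang, open, and regrip.

>>> move_arm(motion=[0, 0, 0.046, 0, 0, 0, 0.046, 0, 0, 0, 0.046, 0, 0, 0, 0.046, 0, 0, 0, 0, 0])

```text
clock: 20.7
position: [0.564, -0.0025, 0.183]
eef_rot: [-0.0, 1.0, -0.023, 0.002]
force: [-3.4, 1.5, 8.9]
grip_width: 0.0457
gripper_force: 45.0
```

>>> move_arm(motion=[0, 0, 0, 0, 0, 0, 0, 0, 0, 0, 0, 0, 0, 0, 0, 0], hand=0.2)

```text
clock: 21.03
position: [0.5633, -0.0029, 0.1798]
eef_rot: [-0.0, 1.0, -0.023, -0.0]
force: [0.2, -0.4, -0.6]
grip_width: 0.0563
gripper_force: 0.0
```

>>> move_arm(motion=[0, 0, 0, 0, 0, 0, 0, 0, 0, 0, 0, 0, 0, 0, 0, 0, 0, 0, 0, 0], hand=-1)

```text
clock: 21.45
position: [0.5633, -0.0027, 0.1803]
eef_rot: [-0.0, 1.0, -0.023, -0.0]
force: [1.0, 1.2, -0.3]
grip_width: 0.0453
gripper_force: 45.0
```

>>> move_arm(motion=[0, 0, -0.047, 0, 0, 0, -0.047, 0, 0, 0, -0.047, 0, 0, 0, -0.047, 0, 0, 0, 0, 0, 0, 0, 0, 0])

```text
clock: 21.95
position: [0.5635, -0.003, 0.2097]
eef_rot: [0.0, 1.0, -0.023, 0.001]
force: [-0.3, 0.1, -2.1]
grip_width: 0.0455
gripper_force: 45.0
```

>>> move_arm(motion=[-0.033, 0.002, 0.005, 0, -0.033, 0.002, 0, 0, -0.033, 0.002, 0, 0, -0.033, 0.002, 0, 0, -0.033, 0.002, 0, 0, -0.033, 0.002, 0, 0, 0, 0, 0, 0])

```text
clock: 22.53
position: [0.5326, -0.0032, 0.2082]
eef_rot: [-0.0, 1.0, -0.023, -0.0]
force: [0.5, 0.1, -1.8]
grip_width: 0.0455
gripper_force: 45.0
```

Run:
```python
from h import *
print(st())
plan([(.533,-.003,.29,-92.5,.03),(.45,0,.29,-92.5,.03),(.45,.0,.29,-.6),(.4495,.1705,.29,-.6,.025)])
```

```text
{'clock': np.float64(22.5333), 'position': array([ 0.5326, -0.0032,  0.2082]), 'eef_rot': array([-0.000e+00,  9.997e-01, -2.340e-02, -1.000e-04]), 'force': array([ 0.482 ,  0.0633, -1.7667]), 'grip_width': np.float64(0.0455), 'gripper_force': np.float64(44.9994), 'joints': array([-0.1125,  0.048 ,  1.4069,  0.    ,  1.6869,  1.505 ])}
  move 3 x [0.001, -0.001, -0.182, 0]
  move 3 x [-0.185, 0.002, 0.0, 0]
  turn 14 x [0, 0, 0, -0.0731]
  move 1 x [-0.001, 0.001, 0.001, 0]
  move 7 x [0.162, -0.002, -0.0, 0]
end [0.4496 0.1702 0.29  ] -0.57
```

>>> move_arm(motion=[0, 0, -0.182, 0, 0, 0, -0.182, 0, 0, 0, -0.182, 0, -0.185, 0.002, 0, 0, -0.185, 0.002, 0, 0, -0.185, 0.002, 0, 0, 0, 0, 0, -0.073, 0, 0, 0, -0.073, 0, 0, 0, -0.073, 0, 0, 0, -0.073])

```text
clock: 23.37
position: [0.4502, -0.0003, 0.2902]
eef_rot: [0.0, 0.978, 0.207, 0.001]
force: [0.5, -0.3, -1.7]
grip_width: 0.0454
gripper_force: 45.0
```

>>> move_arm(motion=[0, 0, 0, -0.073, 0, 0, 0, -0.073, 0, 0, 0, -0.073, 0, 0, 0, -0.073, 0, 0, 0, -0.073, 0, 0, 0, -0.073, 0, 0, 0, -0.073, 0, 0, 0, -0.073, 0, 0, 0, -0.073, 0, 0, 0, -0.073])

```text
clock: 24.2
position: [0.4504, -0.0003, 0.2901]
eef_rot: [0.0, 0.709, 0.705, 0.0]
force: [-0.6, 0.1, -2.7]
grip_width: 0.0452
gripper_force: 45.0
```

>>> move_arm(motion=[0.162, -0.002, 0, 0, 0.162, -0.002, 0, 0, 0.162, -0.002, 0, 0, 0.162, -0.002, 0, 0, 0.162, -0.002, 0, 0, 0.162, -0.002, 0, 0, 0.162, -0.002, 0, 0, 0, 0, 0, 0, 0, 0, 0, 0])

```text
clock: 24.95
position: [0.4502, 0.1701, 0.29]
eef_rot: [0.0, 0.711, 0.703, -0.0]
force: [-0.4, -0.7, -2.7]
grip_width: 0.045
gripper_force: 45.0
```

Run:
```python
from h import *
c=report();save(c,'w10.png');rackchk('s10')
plan([(.4495,.1705,.23,-.6)])
```

```text
{'clock': np.float64(25.0), 'position': array([0.4503, 0.1695, 0.29  ]), 'eef_rot': array([ 2.000e-04,  7.112e-01,  7.030e-01, -2.000e-04]), 'force': array([-0.8466,  0.3178, -2.1445]), 'grip_width': np.float64(0.0454), 'gripper_force': np.float64(44.9974), 'joints': array([ 2.4260e-01, -6.7800e-02,  1.3611e+00, -5.0000e-04,  1.8484e+00,
        2.5400e-01])}
lips [(0.125, 204.0, 217.0), (0.171, 170.0, 183.0), (0.216, 135.0, 149.0), (0.262, 98.0, 113.0)]
tilt->row of plate top near edge [(-0.2, [268.0, 240.0]), (-0.1, [268.0, 234.0]), (0, [268.0, 227.0]), (0.1, [267.0, 222.0]), (0.2, [267.0, 216.0]), (0.3, [266.0, 210.0])]
268 [(180, 172), (182, 203), (184, 201), (186, 201), (188, 200), (190, 201), (192, 201), (194, 205), (196, 205), (198, 205), (200, 206), (202, 203), (204, 202), (206, 205), (208, 203), (210, 200), (212, 202), (214, 205), (216, 202), (218, 200), (220, 180), (222, 120), (224, 120), (226, 120), (228, 122), (230, 118), (232, 122), (234, 122), (236, 122), (238, 122), (240, 122), (242, 122), (244, 122), (246, 122), (248, 122)]
tilt->row of plate top near edge [(-0.2, [367.0, 239.0]), (-0.1, [367.0, 233.0]), (0, [368.0, 227.0]), (0.1, [368.0, 221.0]), (0.2, [368.0, 215.0]), (0.3, [369.0, 209.0])]
367 [(180, 211), (182, 210), (184, 209), (186, 210), (188, 208), (190, 207), (192, 207), (194, 207), (196, 206), (198, 207), (200, 208), (202, 207), (204, 206), (206, 204), (208, 202), (210, 202), (212, 202), (214, 202), (216, 205), (218, 197), (220, 151), (222, 121), (224, 122), (226, 121), (228, 123), (230, 121), (232, 121), (234, 123), (236, 123), (238, 122), (240, 123), (242, 122), (244, 122), (246, 123), (248, 123)]
side match (0.7724420428276062, (22, 31)) expect (25,25)
  move 2 x [0.004, -0.003, 0.2, 0]
end [0.4494 0.1704 0.23  ] -0.72
```

Run:
```python
from h import *
g=lambda a:cv2.cvtColor(a,6)
A=g(cv2.imread('pics/s9.png'));B=g(cv2.imread('pics/s10.png'));R=g(cv2.imread('pics/side0.png'))
for (y0,y1,x0,x1) in[(250,283,300,350),(262,283,300,345),(265,290,310,345),(210,230,330,358),(240,280,296,320),(240,278,335,360)]:
    t=R[y0:y1,x0:x1]
    for n,I in(('s9',A),('s10',B)):
        m=cv2.minMaxLoc(cv2.matchTemplate(I[y0-15:y1+15,x0-15:x1+15],t,5));print((y0,x0),n,round(m[1],3),np.array(m[3])-15)
w=g(cv2.imread('pics/w10.png'))
for u in(300,319,340):print(u,list(zip(range(60,184,2),w[60:184:2,u].tolist())))
C=cam('scene');save(C,'c10.png');C0=g(cv2.imread('pics/scene0.png'));C1=g(C['image'][:,:,::-1])
t=C0[205:255,234:275]
m=cv2.minMaxLoc(cv2.matchTemplate(C1[185:275,210:300],t,5));print('scene',m[1],np.array(m[3])-[24,20])
```

```text
(250, 300) s9 0.95 [0 0]
(250, 300) s10 0.772 [-3  6]
(262, 300) s9 0.998 [0 0]
(262, 300) s10 0.776 [0 7]
(265, 310) s9 1.0 [0 0]
(265, 310) s10 0.974 [-3  6]
(210, 330) s9 0.695 [0 0]
(210, 330) s10 0.5 [-3  5]
(240, 296) s9 0.993 [0 0]
(240, 296) s10 0.711 [-2  6]
(240, 335) s9 0.57 [0 0]
(240, 335) s10 0.454 [-3  6]
300 [(60, 202), (62, 204), (64, 193), (66, 161), (68, 153), (70, 37), (72, 39), (74, 102), (76, 181), (78, 186), (80, 232), (82, 155), (84, 154), (86, 152), (88, 140), (90, 62), (92, 123), (94, 155), (96, 156), (98, 232), (100, 118), (102, 168), (104, 169), (106, 185), (108, 168), (110, 169), (112, 125), (114, 127), (116, 212), (118, 145), (120, 140), (122, 140), (124, 93), (126, 74), (128, 141), (130, 125), (132, 104), (134, 144), (136, 84), (138, 84), (140, 83), (142, 83), (144, 82), (146, 81), (148, 82), (150, 93), (152, 121), (154, 79), (156, 75), (158, 74), (160, 71), (162, 99), (164, 106), (166, 105), (168, 105), (170, 129), (172, 66), (174, 81), (176, 80), (178, 73), (180, 69), (182, 130)]
319 [(60, 198), (62, 198), (64, 194), (66, 169), (68, 164), (70, 36), (7
[... 674 characters left out ...]
66, 155), (68, 176), (70, 50), (72, 39), (74, 54), (76, 176), (78, 172), (80, 209), (82, 160), (84, 140), (86, 139), (88, 136), (90, 69), (92, 104), (94, 157), (96, 156), (98, 186), (100, 204), (102, 182), (104, 172), (106, 174), (108, 173), (110, 175), (112, 175), (114, 81), (116, 216), (118, 140), (120, 140), (122, 140), (124, 188), (126, 79), (128, 143), (130, 153), (132, 104), (134, 103), (136, 105), (138, 82), (140, 83), (142, 83), (144, 81), (146, 83), (148, 83), (150, 78), (152, 130), (154, 76), (156, 76), (158, 74), (160, 71), (162, 116), (164, 105), (166, 106), (168, 105), (170, 110), (172, 96), (174, 80), (176, 79), (178, 77), (180, 72), (182, 122)]
scene 0.6007598638534546 [-4 -3]
```

The rack has been knocked: the side view shifts by (-3,+6) px, and the lips in the wrist view moved about 18 rows. I'll look at it and remeasure.

Run:
```python
from h import *
S=cam('side');d=onz(S,324-3,274+6,.064)-onz(S,324,274,.064);print('side shift',d.round(4))
d=onz(S,344-3,220+5.5,.064)-onz(S,344,220,.064);print('side shift R end',d.round(4))
c=cam('wrist');im=c['image']
z=cv2.resize(im[55:215,220:420,::-1],None,fx=3.7,fy=3.7,interpolation=2);cv2.imwrite('pics/z10.png',z)
for a,b in((80,98),(116,133),(152,170)): print('mid',onz(c,319,(a+b)/2,.076).round(4))
```

```text
side shift [0.0043 0.0206 0.    ]
side shift R end [0.0051 0.0216 0.    ]
mid [0.4526 0.2818 0.076 ]
mid [0.452  0.2367 0.076 ]
mid [0.4514 0.1902 0.076 ]
```

View pics/z10.png

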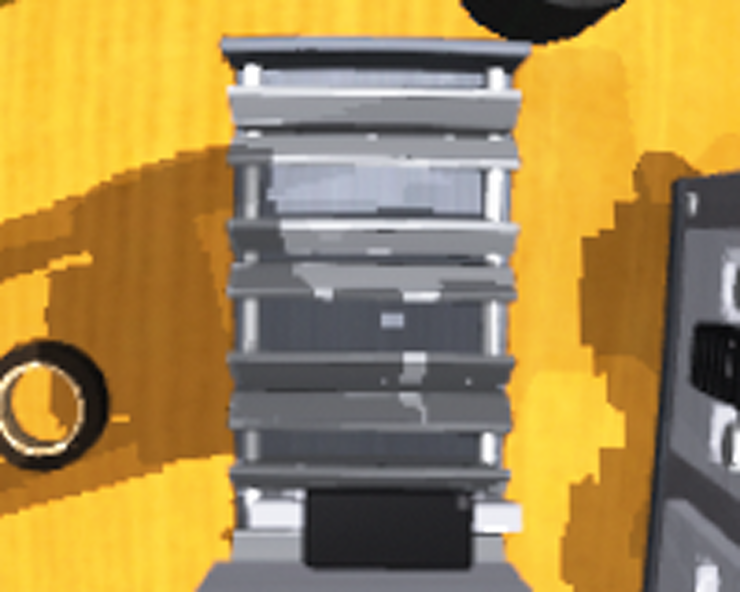

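The zoom shows module 4 upright in bay0 (head at crop (388,530)). The free mouths are at crop rows 125, 260 and 393, and the rack is moved about +20 mm in y, +4 mm in x and turned about −1°. The new bay1 centre is about (0.4535,0.1905).

Run:
```python
from h import *
c=cam('wrist');p,f=pose()
for t in(0,.05,.1,.15,.2): print(t,proj(c,[p[0],p[1]+.0015*np.cos(t)+np.sin(t)*.159,p[2]+.0225-np.cos(t)*.159]).round(1))
g=cv2.cvtColor(c['image'],7);print(list(zip(range(196,216),g[196:216,270].tolist(),g[196:216,372].tolist())))
plan([(.4535,.1905,.29,-1.6),(.4535,.1905,.235,-1.6,.028),(.4535,.1905,.16,-1.6,.009)])
```

```text
0 [318.2 190. ]
0.05 [318.1 182.5]
0.1 [318.  175.1]
0.15 [317.9 167.8]
0.2 [317.7 160.4]
[(196, 202, 187), (197, 203, 177), (198, 203, 178), (199, 205, 174), (200, 205, 132), (201, 207, 132), (202, 206, 130), (203, 204, 129), (204, 204, 130), (205, 203, 128), (206, 203, 126), (207, 201, 126), (208, 201, 128), (209, 201, 127), (210, 199, 129), (211, 199, 139), (212, 201, 177), (213, 202, 203), (214, 202, 206), (215, 204, 206)]
  turn 1 x [0, 0, 0, 0.009]
  move 1 x [0.144, 0.017, 0.0, 0]
  move 2 x [0.0, -0.0, 0.183, 0]
  move 9 x [0.0, -0.0, 0.056, 0]
end [0.4536 0.1905 0.1595] -1.6
```

Run:
```python
from h import *
c=cam('wrist');p,f=pose();g=c['image']
hsv=cv2.cvtColor(g,cv2.COLOR_RGB2HSV)
for v in range(184,252,3):
    print(v,''.join('w' if (hsv[v,u,1]>110 and hsv[v,u,2]>90) else '#' if hsv[v,u,2]<60 else '+' if hsv[v,u,2]<140 else '.' for u in range(240,402,2)))
for t in(-.2,-.1,0,.1): print(t,[(h,proj(c,[p[0]-.042,p[1]+.004+np.sin(t)*(.159-h),p[2]+.0225-np.cos(t)*(.159-h)]).round(0).tolist()) for h in(0,.056,.08,.115)])
```

```text
184 wwwwwwwwwwwwwwwwwwwww++++++++++++++++++++++++++++++++++++++wwwwwwwwwwwwwwwwwww+++
187 wwwwwwwwwwwwwwwwwwwwww+..+++++++#####################++++..wwwwwwwwwwwwwwwwwww#++
190 wwwwwwwwwwwwwwwwwwwwww+........+####################++++++.wwwwwwwwwwwwwwwwwww#++
193 wwwwwwwwwwwwwwwwwwwwww++.......+######################.......wwwwwwwwwwwwwwwww#++
196 wwwwwwwwwwwwwwwwwwwwww++.......+######################.......wwwwwwwwwwwwwwwww#++
199 wwwwwwwwwwwwwwwwwwwwww.........+######################++++wwwwwwwwwwwwwwwwwwww#++
202 wwwwwwwwwwwwwwwwwwwwww.........+######################+...wwwwwwwwwwwwwwwwwwww+++
205 wwwwwwwwwwwwwwwwwwwww..........+######################+....wwwwwwwwwwwwwwwwwww+++
208 wwwwwwwwwwwwwwwwwww++++++++++++++#####################+++++.wwwwwwwwwwwwwwwww#+++
211 wwwwwwwwwwwwwwwwww++++++++++++++++++++++++++++++++++++++++++.wwwwwwwwwwwwwwww#+++
214 wwwwwwwwwwwwwwwww+++++++++++++++++++++++++++++++++++++++++++++wwwwwwwwwwwwwww#+++
217 wwwwwwwwwwwwwwww+++..............+++++++++++++..............+++wwwwwwwwwwwwww#+++
220 wwwwwwwwwwwwwww++++..............+++++++++++++..............++++
[... 577 characters left out ...]
############+......###+++++++++.wwwww++++#
244 wwwwwwwww+++++++++###########################################++++++++++.www++++++
247 wwwwwwww++++++++++############################################++++++++++www#+++++
250 wwwwwww.+++++++++##############################################++++++++++ww#+++++
-0.2 [(0, [279.0, 218.0]), (0.056, [271.0, 225.0]), (0.08, [266.0, 230.0]), (0.115, [258.0, 237.0])]
-0.1 [(0, [279.0, 203.0]), (0.056, [270.0, 214.0]), (0.08, [266.0, 220.0]), (0.115, [257.0, 231.0])]
0 [(0, [278.0, 188.0]), (0.056, [270.0, 202.0]), (0.08, [265.0, 211.0]), (0.115, [257.0, 225.0])]
0.1 [(0, [277.0, 173.0]), (0.056, [269.0, 191.0]), (0.08, [265.0, 201.0]), (0.115, [257.0, 219.0])]
```

The held module is tilted about −0.12 rad (bottom 20 mm towards −y). I'll use the same technique: enter bottom-first with the head 20 mm to +y, then straighten.

Run:
```python
from h import *
plan([(.4535,.2100,.29,-1.6,.025),(.4535,.2100,.215,-1.6,.025),(.4535,.2100,.188,-1.6,.007),(.4535,.1905,.162,-1.6,.004)])
```

```text
turn 1 x [0, 0, 0, 0.0091]
  move 2 x [0.137, 0.007, 0.0, 0]
  move 4 x [-0.0, -0.0, 0.125, 0]
  move 4 x [-0.0, -0.0, 0.045, 0]
  move 9 x [-0.014, 0.0, 0.019, 0]
end [0.4531 0.1912 0.1624] -1.6
```

>>> move_arm(motion=[0, 0, 0, 0.009, 0.137, 0.007, 0, 0, 0.137, 0.007, 0, 0, 0, 0, 0.125, 0, 0, 0, 0.125, 0, 0, 0, 0.125, 0, 0, 0, 0.125, 0, 0, 0, 0, 0, 0, 0, 0, 0])

```text
clock: 26.05
position: [0.453, 0.2103, 0.2144]
eef_rot: [-0.0, 0.717, 0.697, -0.001]
force: [-0.1, -1.8, -2.0]
grip_width: 0.0453
gripper_force: 45.0
```

```bash
cat >> h.py <<'E'
def asc(c,v0,v1,u0=240,u1=402,dv=3,du=2):
    hsv=cv2.cvtColor(c['image'],cv2.COLOR_RGB2HSV)
    for v in range(v0,v1,dv): print(v,''.join('w' if (hsv[v,u,1]>110 and hsv[v,u,2]>90) else '#' if hsv[v,u,2]<60 else '+' if hsv[v,u,2]<140 else '.' for u in range(u0,u1,du)))
E
python3 - <<'E'
from h import *
c=cam('wrist');p,f=pose();print(st());asc(c,120,252,250,390,3,3)
for y in(.1905,.2365): print(y,proj(c,[.4535,y+.009,.076])[1].round(),proj(c,[.4535,y-.009,.076])[1].round())
for yb in(.18,.185,.19,.195,.2):print('bottom',yb,proj(c,[.4535,yb,p[2]-.136]).round())
E
```

```text
{'clock': np.float64(26.1), 'position': array([0.4535, 0.2107, 0.2153]), 'eef_rot': array([-2.000e-04,  7.166e-01,  6.975e-01, -0.000e+00]), 'force': array([-0.5398, -1.5114, -1.0689]), 'grip_width': np.float64(0.0454), 'gripper_force': np.float64(44.9989), 'joints': array([ 3.2130e-01, -2.6100e-02,  1.4678e+00,  3.0000e-04,  1.7001e+00,
        3.4830e-01])}
120 wwwwwwww+++++++++++++++++++........+...wwwwwwww
123 wwwwwwwww+.+++++++++++++++++++++++++..wwwwwwwww
126 wwwwwwww++++++++.......................wwwwwwww
129 wwwwwww+++++++++.......................wwwwwwww
132 wwwwwww++++++++++......................wwwwwwww
135 wwwwwww++++++++++....+++...............wwwwwwww
138 wwwwwwwww+.+++++++++.+++++++..++++++.+wwwwwwwww
141 wwwwwwwww+.+++++++++++++++++++++++++.+wwwwwwwww
144 wwwwwwwww+.+++++++++++++++++++++++++.+wwwwwwwww
147 wwwwwwwww+.+++++++++++++++++++++++++.+wwwwwwwww
150 wwwwwwwww+.+++++++++++++++++++++++++.+wwwwwwwww
153 wwwwwwww++++++++++++++++++++++++++++++wwwwwwwww
156 wwwwwww++++++++++++++++++++++++++++++++wwwwwwww
159 wwwwwwww++++++++++++++++++++++..+++++++wwwwwwww
162 wwwwww
[... 1008 characters left out ...]
++++++.......wwwwwwww
222 wwwwwwwww+..+++++++++++++++++++++++..wwwwwwwwww
225 wwwwwwwwww+++++++++++++++++++++++++++wwwwwwwwww
228 wwwwwwwwww+++++++++++++++++++++++++++wwwwwwwwww
231 wwwwwww.+++++++++++++++++++++++++++++++.wwwwwww
234 wwww.+++++#+.+++++++++++++++++++++++#+++++.wwww
237 wwww++++++#+++++++++++++++++++++++++#++++++wwww
240 www.++++++##++.......+++++++........#++++++.www
243 www++++++##+++......+++++++++......+##++++++www
246 ww.++++++##+++++++++++++++++++++++++##+++++++ww
249 ww++++++##############################+++++++ww
0.1905 201.0 217.0
0.2365 158.0 175.0
bottom 0.18 [320. 219.]
bottom 0.185 [320. 215.]
bottom 0.19 [319. 210.]
bottom 0.195 [319. 206.]
bottom 0.2 [319. 201.]
```

Run:
```python
from h import *
c=cam('wrist')
p,f=pose()
print('now row of filed head if upright',proj(c,[.4535,.1455+.011,.177]).round(),proj(c,[.4535,.1455-.011,.177]).round())
asc(c,231,300,230,410,3,3)
for t in(-.4,-.3,-.2,-.1,0): print(t,[(h,proj(c,[p[0]-.042,p[1]+.004+np.sin(t)*(.159-h),p[2]+.0225-np.cos(t)*(.159-h)]).round(0).tolist()) for h in(0,.068,.115)])
# w10 pose: reconstruct camera by shifting current cam by TCP difference (orientation within 1 deg)
d=np.array([.4503,.1695,.29])-p; c2=dict(c); c2['t']=c['t']-c['R']@d
for v in(187,208): print('w10 head',onz(c2,325,v,.177).round(4))
for v in(200,): print('w10 plate top white',onz(c2,294,v,.129).round(4))
```

```text
now row of filed head if upright [320. 286.] [320. 308.]
231 wwwwwwwwwwwwww.++#++++++++++++++++++++++++#++.wwwwwwwwwwwww#
234 wwwwwwwwwww++++++#..+...................++#++++++wwwwwwwwww+
237 wwwwwwwwww.++++++#++++++++++++++++++++++++##++++++wwwwwwwww+
240 wwwwwwwwww++++++##++........+++++++.......##++++++wwwwwwww++
243 wwwwwwwwww++++++##+++.......+++++++.......##+++++++wwwwwww++
246 wwwwwwwww+++++++##++++++++++++++++++++++++###++++++.wwwwww#+
249 wwwwwwww.++++++##############################+++++++wwwwww#+
252 wwwwwwww+++++++##############################+++++++wwwwww#+
255 wwwwwww.+++++++###############################+++++++wwwww#+
258 wwwwwww+++++++################################+++++++wwwww++
261 wwwwww.+++++++################################++++++++wwww++
264 wwwwww++++++++#################################+++++++wwww++
267 wwwwww+++++++##################################++++++++ww#++
270 wwwww++++++++##################################++++++++ww#++
273 wwwww++++++++###################################++++++++w#++
276 ##ww++++++++####################################++++++++.###
279
[... 240 characters left out ...]
.####++++++++###
291 ###++++++++####..........##########..........####++++++++##+
294 www++++++++####..........##########..........+###+++++++++ww
297 www#+++++++####..........##########..........w###++++++++www
-0.4 [(0, [281.0, 248.0]), (0.068, [270.0, 249.0]), (0.115, [259.0, 251.0])]
-0.3 [(0, [280.0, 233.0]), (0.068, [270.0, 239.0]), (0.115, [259.0, 244.0])]
-0.2 [(0, [280.0, 218.0]), (0.068, [269.0, 228.0]), (0.115, [258.0, 238.0])]
-0.1 [(0, [279.0, 204.0]), (0.068, [269.0, 218.0]), (0.115, [258.0, 232.0])]
0 [(0, [278.0, 189.0]), (0.068, [268.0, 207.0]), (0.115, [257.0, 226.0])]
w10 head [0.4568 0.1793 0.177 ]
w10 head [0.4564 0.1582 0.177 ]
w10 plate top white [0.4219 0.1543 0.129 ]
```

The numbers show what happened. I carried the second module too low, so its bottom caught the filed module's head, tilting both and pushing the rack about 20 mm. I'll lift well clear and inspect.

>>> move_arm(motion=[0, 0, -0.1, 0, 0, 0, -0.15, 0, 0, 0, -0.2, 0, 0, 0, -0.2, 0, 0, 0, -0.2, 0, 0, 0, -0.2, 0, 0.1, 0, 0, 0, 0.1, 0, 0, 0, 0, 0, 0, 0, 0, 0, 0, 0])

```text
clock: 26.98
position: [0.4544, 0.2415, 0.3731]
eef_rot: [0.0, 0.716, 0.698, 0.001]
force: [-0.2, 0.2, -2.3]
grip_width: 0.0454
gripper_force: 45.0
```

Run:
```python
from h import *
c=cam('wrist');save(c,'w11.png');p,f=pose();print(st());asc(c,100,262,245,395,3,3)
print('filed head upright rows',[proj(c,[.4535,.1455+a,.177])[1].round() for a in(.011,-.011)],'held bottom/top rows by tilt',[(t,[proj(c,[p[0],p[1]+.004+np.sin(t)*(.159-h),p[2]+.0225-np.cos(t)*(.159-h)])[1].round() for h in(0,.115)]) for t in(-.4,-.3,-.2,-.1)])
print([(y,proj(c,[.4535,y+.009,.076])[1].round(),proj(c,[.4535,y-.009,.076])[1].round()) for y in(.1445,.1905,.2365,.2825)])
S=cam('side');save(S,'s11.png')
g=lambda a:cv2.cvtColor(a,6);B=g(cv2.imread('pics/s11.png'));R=g(cv2.imread('pics/side0.png'))
for (y0,y1,x0,x1) in[(265,290,310,345),(210,230,330,358)]:
    m=cv2.minMaxLoc(cv2.matchTemplate(B[y0-15:y1+15,x0-15:x1+15],R[y0:y1,x0:x1],5));print(round(m[1],3),np.array(m[3])-15)
```

```text
{'clock': np.float64(27.0333), 'position': array([0.4543, 0.2409, 0.3728]), 'eef_rot': array([0.000e+00, 7.161e-01, 6.979e-01, 2.000e-04]), 'force': array([-0.4147,  0.5629, -2.6871]), 'grip_width': np.float64(0.0455), 'gripper_force': np.float64(44.9993), 'joints': array([3.7720e-01, 3.5500e-02, 1.0946e+00, 2.0000e-04, 2.0110e+00,
       4.0300e-01])}
100 wwwwwwwwwwwwwwwwwwwwwwwwwwwwwww#+++w+###+++####www
103 wwwwwwwwwwwwwwwwwwwwwwwwwwwwwww#++ww++####+####www
106 wwwwwwwwwwwwwwwwwwwwwwwwwwwwwwww#+w+++++######wwww
109 wwwwwwwwwwwwwwwwwwwwwwwwwwwwwwwww#+++++++####wwwww
112 wwwwwwwwwwwwwwwwwwwwwwwwwwwwwwwwww###+######+wwwww
115 wwwwwwwwwwwwwwwwwwwwwwwwwwwwwwwwwwwwww+++wwwwwwwww
118 wwwwwwwwwwwwwwwwwwwwwwwwwwwwwwwwwwwwwwwwwwwwwwwwww
121 wwwwwwwwwwwww+++....................wwwwwwwwwwwwww
124 wwwwwwwwwwwwww+.++..++++...+++++...wwwwwwwwwwwwwww
127 wwwwwwwwwwwwww+.++++++++++++++++...wwwwwwwwwwwwwww
130 wwwwwwwwwwwwww+.+++++++++++++++++..wwwwwwwwwwwwwww
133 wwwwwwwwwwwwww...+++++++++++++++++..wwwwwwwwwwwwww
136 wwwwwwwwwwwwww++++++++++++++++++++..wwwwwwwwwwwwww
139 wwwwwwwwwwwwww+++++++++++.
[... 2029 characters left out ...]
####################+++++++#+.
253 www+++++++###############################++++++++.
256 ww+++++++################################+++++++#+
259 ww+++++++################################++++++++#
filed head upright rows [np.float64(244.0), np.float64(259.0)] held bottom/top rows by tilt [(-0.4, [np.float64(248.0), np.float64(250.0)]), (-0.3, [np.float64(233.0), np.float64(244.0)]), (-0.2, [np.float64(218.0), np.float64(238.0)]), (-0.1, [np.float64(203.0), np.float64(232.0)])]
[(0.1445, np.float64(221.0), np.float64(232.0)), (0.1905, np.float64(194.0), np.float64(205.0)), (0.2365, np.float64(165.0), np.float64(176.0)), (0.2825, np.float64(135.0), np.float64(147.0))]
0.838 [-3  6]
0.65 [-3  6]
```

Run:
```python
from h import *
c=cam('wrist');p,f=pose();asc(c,247,310,225,415,3,3)
print('filed plate top rows',[proj(c,[.4535,.1455+.004+np.sin(t)*.115,.014+.115*np.cos(t)])[1].round() for t in(-.1,0,.1,.2,.3)])
print('held by tilt',[(t,[proj(c,[p[0]+.042,p[1]+.004*np.cos(t)+np.sin(t)*(.159-h),p[2]+.0225-np.cos(t)*(.159-h)]).round().tolist() for h in(0,.115)]) for t in(-.3,-.4,-.5,-.6,-.8,-1,-1.3)])
S=cam('side');print('side: held origin by tilt',[(t,proj(S,[p[0],p[1]+np.sin(t)*.159,p[2]+.0225-np.cos(t)*.159]).round()) for t in(0,-.3,-.6,-.9)],'tcp',proj(S,p).round())
u,v=proj(S,p).astype(int);print(u,v);asc(S,v-45,v+65,u-55,u+55,2,1)
```

```text
247 +..wwwwwww.++++++###wwwwwww###########wwwwww###+++++++++.+......
250 ...wwwwwww+++++++##############################+++++++#+.......w
253 ...wwwwww.++++++###############################+++++++#+.+.....w
256 ...wwwwww+++++++################################+++++++#++.....w
259 ...wwwwww+++++++################################+++++++##+.....w
262 ....wwww+++++++#################################++++++++####...w
265 ....wwww+++++++##################################+++++++#####..w
268 ....www++++++++##################################++++++++####+.w
271 ....www+++++++###################################++++++++#######
274 ##++ww++++++++###################################+++++++++######
277 ####ww++++++++####################################++++++++######
280 ####w++++++++#####################################+++++++++#####
283 #####++++++++####+###########################.####+++++++++#####
286 #####++++++++####+.+########################..+####++++++++#####
289 #####++++++++####.........+##########..........####++++++++#####
292 ##ww#++++++++####..........##########..........####++++++++#+
[... 6560 characters left out ...]
wwwwwwww+.
250 wwwwww++++++++++++++++wwwwwwwwwwwwwwwwwwww++++++++++++++++++++++++++++++++++++wwwwwwwwwwwwwwwwww++.wwwwwwwwww.
252 wwwwww+++++++++++++++wwwwwwwwwwwwwwwwwwwww++++++++++++++++++++++++++++++++++++wwwwwwwwwwwwwwwwww+++wwwwwwwwww+
254 wwwww+++++++++++++++wwwwwwwwwwwwwwwwwww..+.++++++++++++++++++++++++++++++++++wwwwwwwwwwwwwwwwwww+++++.wwwww+++
256 wwwwww+++++++++++++wwwwwwwwwwwwwwwwwwww++++++++++++++++++++++++++++++++++++++wwwwwwwwwwwwwwwwwwwww+####++++###
258 wwwwwwwwwwwww++++++wwwwwwwwwwwwwwwwwwww+++++++++++++.+++++++++++++++++++++++wwwwwwwwwwwwwwwwwwwwwwww++#####++w
260 wwwwwwwwwwwwwwwwwwwwww++wwwwwwwwwwwwww++++++++++++++++++++++++++++++++++++++wwwwwwwwwwwwwwwwwwwwwwwwwwwwwwwwww
```

The held module seems to have swung a long way on its grip. Softening the grip for a moment should let gravity hang it vertical; it is clear of everything at this height.

>>> move_arm(motion=[0, 0, 0, 0, 0, 0, 0, 0, 0, 0, 0, 0, 0, 0, 0, 0, 0, 0, 0, 0, 0, 0, 0, 0], newtons=8)

```text
clock: 27.68
position: [0.4543, 0.2407, 0.3724]
eef_rot: [0.0, 0.716, 0.698, -0.0]
force: [0.5, -0.0, -3.5]
grip_width: 0.0456
gripper_force: 8.0
```

Run:
```python
from h import *
c=cam('wrist');save(c,'w12.png');p,f=pose();print(st());asc(c,150,307,245,395,3,3)
print('held by tilt',[(t,[proj(c,[p[0]+.042,p[1]+.004*np.cos(t)+np.sin(t)*(.159-h),p[2]+.0225-np.cos(t)*(.159-h)]).round().tolist() for h in(0,.115)]) for t in(.2,.1,0,-.1,-.2,-.3,-.4)])
S=cam('side');asc(S,170,230,300,350,2,1)
```

```text
{'clock': np.float64(27.7333), 'position': array([0.4543, 0.2407, 0.3724]), 'eef_rot': array([ 0.000e+00,  7.164e-01,  6.977e-01, -1.000e-04]), 'force': array([-0.1969,  0.0476, -2.8395]), 'grip_width': np.float64(0.0462), 'gripper_force': np.float64(7.9998), 'joints': array([ 3.7710e-01,  3.5500e-02,  1.0954e+00, -1.0000e-04,  2.0108e+00,
        4.0340e-01])}
150 wwwwwwwwwwwwww++++++++++++++++++...wwwwwwwwwwwww++
153 wwwwwwwwwwwwww+.++++++++++++++++...wwwwwwwwwwww+++
156 wwwwwwwwwwwwwww.+++++++++++++++++..wwwwwwwwwwww+++
159 wwwwwwwwwwwwwww+++++++++++++++++++.wwwwwwwwwwww+++
162 wwwwwwwwwwwwww++++....++++++++++++..wwwwwwwwwww+++
165 wwwwwwwwwwwwww++++++++++++++++++++.wwwwwwwwwwww+++
168 wwwwwwwwwww............................wwwwwwww#++
171 wwwwwwwwwww............................wwwwwwww#++
174 wwwwwwwwwww.............................wwwwwww#++
177 wwwwwwwwww..............................wwwwwww#++
180 wwwwwwwwww...............................wwwwww+++
183 ##wwwwwww................................wwwwww+++
186 #+#+wwwww................................wwwwww+##
189 w.###wwww........
[... 3431 characters left out ...]
+++++.++##########+++++wwwwwwwwwwwwwwwww
206 ++++ww+++.+++++++++++++++##++....++++++wwwwwwwwwww
208 ++++ww++++++www++++++++++++++++++......wwwwwwwwwww
210 +++www+++..+www+++++++++++++++++++++++wwwwwwwwwwww
212 ++wwww++++.wwww.++++++++++++++++++++++wwwwwwwwwwww
214 +wwwww++++wwwwwww.++++++++++++##++++++.wwwwwwwwwww
216 +wwwww+++......ww.++++++++++++++++++++.......wwwww
218 wwwwww+++......+++++++++++++++++++++++++++...wwwww
220 wwwwww+++...++++++++++++++++....++++++.+++++++++++
222 wwwwww++++..+++++++++++++++++....++++++++++++...++
224 wwwwww+++++.+++++++++++++++++++++++++....+++++++++
226 wwwwww++++...++++++++++++++++++++++++++.++++++++++
228 wwwwww.+++...+++++++++++++++++++++++++++...+++++++
```

It hangs nearly vertical again (about +0.12 rad by bottom row 166). One more brief softening to settle it, then firm the grip.

>>> move_arm(motion=[0.02, 0, 0, 0, -0.02, 0, 0, 0, 0, 0, 0, 0, 0, 0, 0, 0, 0, 0, 0, 0, 0, 0, 0, 0], newtons=5)

```text
clock: 28.28
position: [0.4543, 0.2408, 0.3724]
eef_rot: [-0.0, 0.716, 0.698, 0.0]
force: [0.3, 0.4, -2.4]
grip_width: 0.0459
gripper_force: 5.0
```

>>> move_arm(motion=[0, 0, 0, 0, 0, 0, 0, 0], newtons=45)

```text
clock: 28.45
position: [0.4543, 0.2408, 0.3725]
eef_rot: [-0.0, 0.716, 0.698, 0.0]
force: [-0.8, -0.6, -1.8]
grip_width: 0.0453
gripper_force: 45.0
```

```bash
cat >> h.py <<'E'
def held(c,off=.0225):
    p,f=pose()
    print('held by tilt (bottom row, top row)',[(t,[int(proj(c,[p[0],p[1]+(.0015 if h==0 else .004)*np.cos(t)+np.sin(t)*(.159-h),p[2]+off-np.cos(t)*(.159-h)])[1].round()) for h in(0,.115)]) for t in(.2,.15,.1,.05,0,-.05,-.1,-.15,-.2,-.3)])
E
python3 - <<'E'
from h import *
c=cam('wrist');save(c,'w13.png');p,f=pose();print(st());asc(c,120,250,245,395,2,3);held(c)
print([(y,proj(c,[.4535,y+.009,.076])[1].round(),proj(c,[.4535,y-.009,.076])[1].round()) for y in(.1445,.1905,.2365,.2825)])
E
```

```text
{'clock': np.float64(28.5), 'position': array([0.4543, 0.2408, 0.3725]), 'eef_rot': array([-0.000e+00,  7.163e-01,  6.977e-01,  1.000e-04]), 'force': array([-0.6961, -0.8035, -2.1486]), 'grip_width': np.float64(0.045), 'gripper_force': np.float64(44.9993), 'joints': array([3.7710e-01, 3.5500e-02, 1.0953e+00, 1.0000e-04, 2.0107e+00,
       4.0350e-01])}
120 wwwwwwwwwwwww++++...................wwwwwwwwwwwwww
122 wwwwwwwwwwwww+++++...+++...+++++....wwwwwwwwwwwwww
124 wwwwwwwwwwwwww+.+++.++++...+++++...wwwwwwwwwwwwwww
126 wwwwwwwwwwwwww+.+++++++++.++++++...wwwwwwwwwwwwwww
128 wwwwwwwwwwwwww+.+++++++++++++++++..wwwwwwwwwwwwwww
130 wwwwwwwwwwwwww+.++++++++++++++++++.wwwwwwwwwwwwwww
132 wwwwwwwwwwwwww+.++++++++++++++++++..wwwwwwwwwwwwww
134 wwwwwwwwwwwwww++++++++++++++++++++..wwwwwwwwwwwwww
136 wwwwwwwwwwwwww++++++++++++++++++++..wwwwwwwwwwwwww
138 wwwwwwwwwwwwww++++++++++++++++++++.wwwwwwwwwwwwwww
140 wwwwwwwwwwwwww++++++++++++++++++++.wwwwwwwwwwwwwww
142 wwwwwwwwwwwwww++++++++++++.+++++++.wwwwwwwwwwwwwww
144 wwwwwwwwwwwwww++++++++++++..++++++.wwwwwwwwwwwww++
146 wwwwwwwwwwwwww++++++++++++
[... 2555 characters left out ...]
240 wwwww++++++##w...################...w##+++++++++..
242 wwwww++++++##wwww################wwww##+++++++++..
244 wwww.++++++##wwww################wwww##+++++++++..
246 wwww+++++++##++++#################+++###+++++++++.
248 wwww++++++##############################+++++++++.
held by tilt (bottom row, top row) [(0.2, [160, 213]), (0.15, [168, 216]), (0.1, [175, 219]), (0.05, [183, 222]), (0, [190, 225]), (-0.05, [197, 228]), (-0.1, [205, 231]), (-0.15, [212, 234]), (-0.2, [220, 237]), (-0.3, [235, 244])]
[(0.1445, np.float64(221.0), np.float64(231.0)), (0.1905, np.float64(193.0), np.float64(204.0)), (0.2365, np.float64(164.0), np.float64(176.0)), (0.2825, np.float64(135.0), np.float64(146.0))]
```

Held module is settled at about +0.1 rad with a firm grip. Now bay1, from high above.

Run:
```python
from h import *
plan([(.4535,.1740,.372,-1.6,.025),(.4535,.1740,.222,-1.6,.03)])
```

```text
move 3 x [-0.149, 0.002, 0.001, 0]
  move 6 x [0.0, 0.0, 0.167, 0]
end [0.4534 0.1738 0.2217] -1.51
```

>>> move_arm(motion=[-0.149, 0.002, 0, 0, -0.149, 0.002, 0, 0, -0.149, 0.002, 0, 0, 0, 0, 0, 0, 0, 0, 0.15, 0, 0, 0, 0.15, 0, 0, 0, 0.15, 0, 0, 0, 0.15, 0, 0, 0, 0.1, 0, 0, 0, 0, 0])

```text
clock: 29.33
position: [0.4516, 0.1737, 0.2631]
eef_rot: [-0.002, 0.716, 0.698, -0.003]
force: [-0.9, -1.0, -2.7]
grip_width: 0.0453
gripper_force: 45.0
```

Run:
```python
from h import *
c=cam('wrist');save(c,'w14.png');p,f=pose();print(st());asc(c,100,250,250,395,2,3);held(c)
print([(y,proj(c,[.4535,y+.009,.076])[1].round(),proj(c,[.4535,y-.009,.076])[1].round()) for y in(.1445,.1905,.2365,.2825)])
```

```text
{'clock': np.float64(29.3833), 'position': array([0.4524, 0.1739, 0.2655]), 'eef_rot': array([-0.0012,  0.7162,  0.6979, -0.0018]), 'force': array([ 0.2367, -0.1632, -2.2611]), 'grip_width': np.float64(0.0452), 'gripper_force': np.float64(44.9993), 'joints': array([ 2.4970e-01, -5.9600e-02,  1.4016e+00,  3.0000e-04,  1.8040e+00,
        2.7570e-01])}
100 wwwwwwwwww++++++......................wwwwwwwwwww
102 wwwwwwwwww++++++......................wwwwwwwwwww
104 wwwwwwwwwww+.+++..................+..wwwwwwwwwwww
106 wwwwwwwwwww+.+++..................+..wwwwwwwwwwww
108 wwwwwwwwwww+.+++..................+..wwwwwwwwwwww
110 wwwwwwwwwww+.+++..................+..wwwwwwwwwwww
112 wwwwwwwwwww+.+++..................+..wwwwwwwwwwww
114 wwwwwwwwwww+.+++..................+..wwwwwwwwwwww
116 wwwwwwwwwww+.++++++++++++++++++++++..wwwwwwwwwwww
118 wwwwwwwwww+++++++.....................wwwwwwwwwww
120 wwwwwwwwww+++++++.....................wwwwwwwwwww
122 wwwwwwwwww+++++++.....................wwwwwwwwwww
124 wwwwwwwwww++++++++....................wwwwwwwwwww
126 wwwwwwwwww++++++++...................wwww
[... 3026 characters left out ...]
wwwwww
240 www+++++++#wwwww################+www#++++++.wwwww
242 www++++++##wwwww################+www##++++++wwwww
244 www++++++##wwww+#################www##++++++wwwww
246 ww.++++++###+++#################+++###++++++.wwww
248 ww+++++++#############################+++++++wwww
held by tilt (bottom row, top row) [(0.2, [160, 214]), (0.15, [168, 217]), (0.1, [175, 220]), (0.05, [183, 223]), (0, [190, 226]), (-0.05, [198, 229]), (-0.1, [205, 232]), (-0.15, [213, 235]), (-0.2, [220, 238]), (-0.3, [235, 245])]
[(0.1445, np.float64(198.0), np.float64(212.0)), (0.1905, np.float64(160.0), np.float64(175.0)), (0.2365, np.float64(121.0), np.float64(137.0)), (0.2825, np.float64(83.0), np.float64(98.0))]
```

Aligned with bay1's mouth (rows 157-174). Going in.

>>> move_arm(motion=[0, 0, 0.12, 0, 0, 0, 0.12, 0, 0, 0, 0.1, 0, 0, 0, 0.05, 0, 0, 0, 0.05, 0, 0, 0, 0.05, 0, 0, 0, 0, 0])

```text
clock: 29.97
position: [0.4542, 0.1739, 0.1944]
eef_rot: [0.001, 0.716, 0.698, 0.001]
force: [-0.2, 0.4, -4.0]
grip_width: 0.045
gripper_force: 45.0
```

>>> move_arm(motion=[0.018, 0, 0.025, 0, 0.018, 0, 0.025, 0, 0.018, 0, 0.025, 0, 0.018, 0, 0.025, 0, 0.018, 0, 0.025, 0, 0.018, 0, 0.025, 0, 0, 0, 0, 0], newtons=25)

```text
clock: 30.55
position: [0.4536, 0.1904, 0.1702]
eef_rot: [-0.0, 0.716, 0.698, -0.001]
force: [1.1, -0.9, -3.9]
grip_width: 0.045
gripper_force: 25.0
```

Run:
```python
from h import *
c=cam('wrist');save(c,'w15.png');p,f=pose();print(st());asc(c,130,250,250,395,3,3);held(c)
print([(y,proj(c,[.4535,y+.009,.076])[1].round(),proj(c,[.4535,y-.009,.076])[1].round()) for y in(.1445,.1905,.2365,.2825)])
```

```text
{'clock': np.float64(30.6), 'position': array([0.4536, 0.1901, 0.1702]), 'eef_rot': array([-3.000e-04,  7.162e-01,  6.979e-01, -6.000e-04]), 'force': array([ 0.304 , -0.0571, -4.4494]), 'grip_width': np.float64(0.046), 'gripper_force': np.float64(24.9993), 'joints': array([ 2.8170e-01, -3.2100e-02,  1.5627e+00, -1.0000e-04,  1.6123e+00,
        3.0750e-01])}
130 wwwwww+..++++++++++++++++++++++.....+...wwwwwwwww
133 wwwwww+..++++++++++++++++++++++++++++...wwwwwwwww
136 wwwwww+..+++++++++.................++...wwwwwwwww
139 wwww.+++++++...++.........................wwwwwww
142 wwww++++++++++++++.......................wwwwwwww
145 wwwww+++++++++++++++.....................wwwwwwww
148 wwwwww++++++++++++++++++++++++++++++++++wwwwwwwww
151 wwwwww++++++++++++++++++++++++++++++++++wwwwwwwww
154 wwwww+++++++++++++++++++++++++++++++++++wwwwwwwww
157 wwwww++++++++++++++++++++++++++++++++++++wwwwwwww
160 wwwww++++++++++++++++++++++++++++++++++++wwwwwwww
163 wwww+++++++++++++++++++++++++++++++++++++wwwwwwww
166 wwww.++++++++++++++++++++++++++++++++++++wwwwwwww
169 wwwwwww..++++++++++++++++++++++++
[... 1145 characters left out ...]
wwwww
235 wwww++++++#.....###############.....#++++++wwwwww
238 wwww++++++#.....###############.....#++++++wwwwww
241 www++++++##+...+###############+...+##++++++wwwww
244 www++++++##+....###############.....##++++++wwwww
247 ww+++++++#############################+++++++wwww
held by tilt (bottom row, top row) [(0.2, [161, 214]), (0.15, [168, 217]), (0.1, [175, 219]), (0.05, [183, 222]), (0, [190, 225]), (-0.05, [198, 228]), (-0.1, [205, 231]), (-0.15, [213, 235]), (-0.2, [220, 238]), (-0.3, [235, 244])]
[(0.1445, np.float64(240.0), np.float64(257.0)), (0.1905, np.float64(193.0), np.float64(212.0)), (0.2365, np.float64(142.0), np.float64(162.0)), (0.2825, np.float64(90.0), np.float64(110.0))]
```

In the bay and upright. Down to the floor.

>>> move_arm(motion=[0, 0, 0.03, 0, 0, 0, 0.03, 0, 0, 0, 0.03, 0, 0, 0, 0.02, 0, 0, 0, 0, 0], newtons=35)

```text
clock: 31.02
position: [0.4536, 0.1898, 0.1538]
eef_rot: [-0.0, 0.716, 0.698, -0.0]
force: [1.0, -0.8, -3.9]
grip_width: 0.0453
gripper_force: 35.0
```

>>> move_arm(motion=[0, 0, 0.013, 0, 0, 0, 0.013, 0, 0, 0, 0, 0])

```text
clock: 31.27
position: [0.4539, 0.1905, 0.153]
eef_rot: [-0.0, 0.716, 0.698, 0.001]
force: [-2.1, -0.5, 5.1]
grip_width: 0.0456
gripper_force: 35.0
```

>>> move_arm(motion=[0, 0, 0.013, 0, 0, 0, 0, 0])

```text
clock: 31.43
position: [0.4541, 0.1909, 0.1527]
eef_rot: [0.0, 0.716, 0.698, 0.002]
force: [-4.1, -1.1, 12.4]
grip_width: 0.0452
gripper_force: 35.0
```

>>> move_arm(motion=[0, 0, -0.03, 0, 0, 0, 0, 0, 0, 0, 0, 0, 0, 0, 0, 0, 0, 0, 0, 0, 0, 0, -0.15, 0, 0, 0, -0.25, 0, 0, 0, -0.25, 0, 0, 0, -0.25, 0, 0, 0, 0, 0], hand=0.5)

```text
clock: 32.27
position: [0.4565, 0.1908, 0.2971]
eef_rot: [0.003, 0.716, 0.698, 0.006]
force: [-0.1, -0.4, 0.4]
grip_width: 0.0703
gripper_force: 0.0
```

Run:
```python
from h import *
plan([(.4535,.10,.30,-1.6)])
print(st())
```

```text
move 3 x [-0.202, -0.001, -0.006, 0]
end [0.4537 0.0999 0.2998] -1.51
{'clock': np.float64(32.2667), 'position': array([0.4565, 0.1908, 0.2971]), 'eef_rot': array([0.0033, 0.7163, 0.6977, 0.0065]), 'force': array([-0.0554, -0.4336,  0.3803]), 'grip_width': np.float64(0.0703), 'gripper_force': np.float64(0.0), 'joints': array([ 2.8100e-01, -4.7500e-02,  1.3279e+00,  2.0000e-04,  1.8466e+00,
        3.0740e-01])}
```

>>> move_arm(motion=[-0.202, 0, 0, 0, -0.202, 0, 0, 0, -0.202, 0, 0, 0, -0.1, 0, 0, 0, 0, 0, 0, 0, 0, 0, 0, 0, 0, 0, 0, 0], hand=-1)

```text
clock: 32.85
position: [0.4511, 0.0848, 0.2882]
eef_rot: [-0.0, 0.716, 0.698, 0.0]
force: [-0.3, 0.8, 1.6]
grip_width: 0.0275
gripper_force: 0.0
```

Run:
```python
from h import *
c=cam('wrist');save(c,'w16.png');p,f=pose();print(st());asc(c,100,240,250,395,3,3)
for y in(.1445,.1905,.2365,.2825): print(y,'lip',[proj(c,[.4535,y+a,.076])[1].round() for a in(.009,-.009)],'head',[proj(c,[.4535,y+a,.177]).round().tolist() for a in(.011,-.011)],'platetop',[proj(c,[.4535,y+a,.129])[1].round() for a in(.004,-.004)])
rackchk('s16')
```

```text
{'clock': np.float64(32.9), 'position': array([0.4511, 0.085 , 0.2882]), 'eef_rot': array([-4.000e-04,  7.160e-01,  6.982e-01,  0.000e+00]), 'force': array([-0.478 ,  0.7411, -0.5113]), 'grip_width': np.float64(0.0233), 'gripper_force': np.float64(0.0), 'joints': array([ 6.2100e-02, -1.1740e-01,  1.4101e+00,  6.0000e-04,  1.8493e+00,
        8.7500e-02])}
100 wwwwwwwwww+++++++..++++++++....+++..wwwwwwwwwwwww
103 wwwwwwwwww++++++++.++++++++.........wwwwwwwwwwwww
106 wwwwwwwwww..........+++++++.........wwwwwwwwwwwww
109 wwwwwwwwww+.+++++......+++..........wwwwwwwwwwwww
112 wwwwwwwwwww..+++....................wwwwwwwwwwwww
115 wwwwwwwwwww..+++.++++++++..........+wwwwwwwwwwwww
118 wwwwwwwwwww.+++++++++++++++++++++..wwwwwwwwwwwwww
121 wwwwwwwwww+++++++++++++++++.........wwwwwwwwwwwww
124 wwwwwwwwww+++++++##########+++++++++wwwwwwwwwwwww
127 wwwwwwwwww++++++###+++++++++++++#++.wwwwwwwwwwwww
130 wwwwwwwwwww+....###++++++++++++++....wwwwwwwwwwww
133 wwwwwwwwwww.....###+++++++++++++.....wwwwwwwwwwww
136 wwwwwwwwww+.....####++++++++++++.....wwwwwwwwwwww
139 wwwwwwwwww++++++####++++++++++++#+++
[... 1677 characters left out ...]
wwwwwwww#+
235 wwwwwwwww++++++#wwwwwwwwwwwwwww#++++++wwwwwwwww++
238 wwwwwwwww++++++#wwwwwwwwwwww+++#++++++wwwwwwwww++
0.1445 lip [np.float64(124.0), np.float64(138.0)] head [[319.0, 124.0], [319.0, 147.0]] platetop [np.float64(129.0), np.float64(137.0)]
0.1905 lip [np.float64(88.0), np.float64(102.0)] head [[318.0, 75.0], [318.0, 98.0]] platetop [np.float64(87.0), np.float64(95.0)]
0.2365 lip [np.float64(52.0), np.float64(66.0)] head [[316.0, 28.0], [317.0, 50.0]] platetop [np.float64(46.0), np.float64(53.0)]
0.2825 lip [np.float64(18.0), np.float64(31.0)] head [[315.0, -15.0], [316.0, 5.0]] platetop [np.float64(8.0), np.float64(14.0)]
side match (0.859819769859314, (22, 31)) expect (25,25)
```

Run:
```python
from h import *
c=cam('wrist');asc(c,55,124,250,395,3,3)
plan([(.4535,.1455,.25,-1.6),(.4535,.1455,.185,-1.6,.022),(.4535,.1455,.175,-1.6,.002)])
```

```text
55 wwwwwwwwww..........................wwwwwwwwwwwww
58 wwwwwwwwww..........................wwwwwwwwwwwww
61 wwwwwwwwww+++++++++########++++++++.wwwwwwwwwwwww
64 wwwwwwwwww+.........................wwwwwwwwwwwww
67 wwwwwwwwww..........................wwwwwwwwwwwww
70 wwwwwwwwww..........................wwwwwwwwwwwww
73 wwwwwwwwwww+.+++++++.+++++++++++++.+wwwwwwwwwwwww
76 wwwwwwwwwww....+###############....+wwwwwwwwwwwww
79 wwwwwwwwwww....+++++++++++++++++...+wwwwwwwwwwwww
82 wwwwwwwwwww....+++++++++++++++++...+wwwwwwwwwwwww
85 wwwwwwwwww.....#++++++++++++++++....wwwwwwwwwwwww
88 wwwwwwwwww.....+++++++++++++++++....wwwwwwwwwwwww
91 wwwwwwwwww.....+++++++++++++++++.....wwwwwwwwwwww
94 wwwwwwwwww.....#++++++++++++++++.....wwwwwwwwwwww
97 wwwwwwwwww++++++###############++++.wwwwwwwwwwwww
100 wwwwwwwwww+++++++..+#+++++++..+..+..wwwwwwwwwwwww
103 wwwwwwwwww++++++++.+#++++++.........wwwwwwwwwwwww
106 wwwwwwwwww++++++++..#++++++.........wwwwwwwwwwwww
109 wwwwwwwwww+++++++....+++++..........wwwwwwwwwwwww
112 wwwwwwwwwww+.+++....................wwwwwwwwwwwww
115 wwwwwwwwwww+.+++...++++++..........+wwwwwwwwwwwww
118 wwwwwwwwwww++++++++++++++++++++++..wwwwwwwwwwwwww
121 wwwwwwwwww+++++++++++++++++.........wwwwwwwwwwwww
  move 2 x [0.202, 0.003, 0.128, 0]
  move 3 x [-0.0, 0.0, 0.144, 0]
  move 6 x [-0.0, 0.0, 0.011, 0]
end [0.4535 0.1456 0.1753] -1.41
```

Both heads sit exactly where upright, floored modules would be (rows 124-146 and 76-98). I'll press lightly on the first, to be sure it wasn't lifted.

>>> move_arm(motion=[0.202, 0.003, 0.128, 0, 0.202, 0.003, 0.128, 0, 0, 0, 0.144, 0, 0, 0, 0.144, 0, 0, 0, 0.144, 0, 0, 0, 0, 0])

```text
clock: 33.5
position: [0.4506, 0.1453, 0.1802]
eef_rot: [-0.003, 0.716, 0.698, -0.004]
force: [-0.7, -0.0, -1.0]
grip_width: 0.0006
gripper_force: 0.0
```

>>> move_arm(motion=[0, 0, 0.013, 0, 0, 0, 0.013, 0, 0, 0, 0.013, 0, 0, 0, 0.013, 0, 0, 0, 0, 0])

```text
clock: 33.92
position: [0.454, 0.1447, 0.1783]
eef_rot: [0.0, 0.716, 0.698, 0.001]
force: [-0.7, 0.1, -1.1]
grip_width: 0.0004
gripper_force: 0.0
```

>>> move_arm(motion=[0, 0, 0.013, 0, 0, 0, 0.007, 0, 0, 0, 0, 0])

```text
clock: 34.17
position: [0.4544, 0.1448, 0.1772]
eef_rot: [0.001, 0.716, 0.698, 0.002]
force: [-1.6, -0.1, 7.5]
grip_width: 0.0004
gripper_force: 3.5
```

Run:
```python
from h import *
p,f=pose();print(st())
plan([(p[0],p[1],.29,-1.6),(.46,.08,.29,-1.6),(.46,.08,.29,-46),(.5680,.1008,.25,-92.5),(.5680,.1008,.178,-92.5,.025)])
```

```text
{'clock': np.float64(34.1667), 'position': array([0.4544, 0.1448, 0.1772]), 'eef_rot': array([0.001 , 0.7164, 0.6977, 0.0016]), 'force': array([-1.5603, -0.1147,  7.455 ]), 'grip_width': np.float64(0.0004), 'gripper_force': np.float64(3.5427), 'joints': array([ 1.8940e-01, -7.2300e-02,  1.5871e+00,  1.0000e-04,  1.6231e+00,
        2.1590e-01])}
  move 4 x [0.0, 0.0, -0.188, 0]
  move 2 x [-0.215, 0.024, 0.0, 0]
  turn 7 x [0, 0, 0, 0.0706]
  move 1 x [0.0, 0.001, 0.0, 0]
  turn 7 x [0, 0, 0, 0.0738]
  move 4 x [0.178, -0.042, 0.067, 0]
  move 3 x [0.0, -0.001, 0.16, 0]
end [0.5678 0.101  0.1778] -92.49
```

It stands on the floor (contact at 0.177). Next module, at station +52. This time I carry it high.

>>> move_arm(motion=[0, 0, -0.188, 0, 0, 0, -0.188, 0, 0, 0, -0.188, 0, 0, 0, -0.188, 0, -0.215, 0.024, 0, 0, -0.215, 0.024, 0, 0, 0, 0, 0, 0.071, 0, 0, 0, 0.071, 0, 0, 0, 0.071, 0, 0, 0, 0.071], hand=1)

```text
clock: 35.0
position: [0.4592, 0.0796, 0.2878]
eef_rot: [0.0, 0.855, 0.519, 0.0]
force: [-0.8, 0.8, 0.0]
grip_width: 0.0639
gripper_force: 0.0
```

>>> move_arm(motion=[0, 0, 0, 0.071, 0, 0, 0, 0.071, 0, 0, 0, 0.071, 0, 0, 0, 0.074, 0, 0, 0, 0.074, 0, 0, 0, 0.074, 0, 0, 0, 0.074, 0, 0, 0, 0.074, 0, 0, 0, 0.074, 0, 0, 0, 0.073])

```text
clock: 35.83
position: [0.4592, 0.0799, 0.2877]
eef_rot: [-0.0, 1.0, -0.027, 0.0]
force: [0.5, 0.9, 0.8]
grip_width: 0.0942
gripper_force: 0.0
```

>>> move_arm(motion=[0.178, -0.042, 0.067, 0, 0.178, -0.042, 0.067, 0, 0.178, -0.042, 0.067, 0, 0.178, -0.042, 0.067, 0, 0, 0, 0, 0, 0, 0, 0, 0])

```text
clock: 36.33
position: [0.5671, 0.1, 0.2451]
eef_rot: [0.0, 1.0, -0.024, -0.002]
force: [-0.2, 0.2, -0.2]
grip_width: 0.0938
gripper_force: 0.0
```

Run:
```python
from h import *
print(st());plan([(.5680,.1008,.245,-92.5),(.5680,.1008,.177,-92.5,.025)])
```

```text
{'clock': np.float64(36.3333), 'position': array([0.5671, 0.1   , 0.2451]), 'eef_rot': array([ 2.000e-04,  9.997e-01, -2.420e-02, -2.100e-03]), 'force': array([-0.2384,  0.2124, -0.236 ]), 'grip_width': np.float64(0.0938), 'gripper_force': np.float64(0.0), 'joints': array([7.6000e-02, 1.4460e-01, 1.2297e+00, 1.0000e-04, 1.7715e+00,
       1.6952e+00])}
  turn 1 x [0, 0, 0, -0.003]
  move 1 x [0.006, -0.006, 0.0, 0]
  move 3 x [-0.0, 0.0, 0.151, 0]
end [0.5681 0.1008 0.1771] -92.5
```

>>> move_arm(motion=[0.004, -0.005, 0, -0.003, 0, 0, 0.151, 0, 0, 0, 0.151, 0, 0, 0, 0.151, 0, 0, 0, 0, 0, 0, 0, 0, 0])

```text
clock: 36.83
position: [0.5665, 0.1006, 0.1797]
eef_rot: [-0.0, 1.0, -0.022, -0.0]
force: [0.2, 0.8, -0.8]
grip_width: 0.0939
gripper_force: 0.0
```

>>> move_arm(motion=[0, 0, 0, 0, 0, 0, 0, 0, 0, 0, 0, 0, 0, 0, 0, 0, 0, 0, 0, 0, 0, 0, 0, 0, 0, 0, 0, 0, 0, 0, 0, 0, 0, 0, 0, 0, 0, 0, 0, 0], hand=-1, newtons=45)

```text
clock: 37.67
position: [0.5678, 0.1014, 0.1795]
eef_rot: [-0.001, 1.0, -0.022, 0.0]
force: [-0.0, 2.1, 1.4]
grip_width: 0.0457
gripper_force: 45.0
```

>>> move_arm(motion=[0, 0, -0.047, 0, 0, 0, -0.047, 0, 0, 0, -0.047, 0, 0, 0, -0.047, 0, 0, 0, 0, 0, 0, 0, 0, 0])

```text
clock: 38.17
position: [0.5679, 0.1006, 0.2083]
eef_rot: [0.0, 1.0, -0.022, 0.001]
force: [0.2, 0.0, -1.8]
grip_width: 0.0454
gripper_force: 45.0
```

>>> move_arm(motion=[-0.033, 0.002, 0, 0, -0.033, 0.002, 0, 0, -0.033, 0.002, 0, 0, -0.033, 0.002, 0, 0, -0.033, 0.002, 0, 0, -0.033, 0.002, 0, 0, 0, 0, 0, 0])

```text
clock: 38.75
position: [0.5368, 0.1003, 0.2077]
eef_rot: [-0.0, 1.0, -0.022, -0.0]
force: [-0.4, 0.5, -2.6]
grip_width: 0.0452
gripper_force: 45.0
```

Run:
```python
from h import *
print(st())
plan([(.538,.10,.372,-92.5,.03),(.45,.1,.372,-92.5,.03),(.45,.1,.372,-1.6),(.4535,.2365,.372,-1.6,.024)])
```

```text
{'clock': np.float64(38.75), 'position': array([0.5368, 0.1003, 0.2077]), 'eef_rot': array([-1.000e-04,  9.998e-01, -2.170e-02, -1.000e-04]), 'force': array([-0.4231,  0.5397, -2.5692]), 'grip_width': np.float64(0.0452), 'gripper_force': np.float64(44.9985), 'joints': array([8.0800e-02, 7.8300e-02, 1.3760e+00, 2.0000e-04, 1.6875e+00,
       1.6950e+00])}
  move 6 x [0.001, 0.0, -0.183, 0]
  move 3 x [-0.195, 0.009, 0.001, 0]
  turn 13 x [0, 0, 0, -0.0777]
  move 1 x [-0.0, 0.001, -0.0, 0]
  move 6 x [0.152, -0.0, -0.0, 0]
end [0.4538 0.2368 0.372 ] -1.57
```

>>> move_arm(motion=[0, 0, -0.183, 0, 0, 0, -0.183, 0, 0, 0, -0.183, 0, 0, 0, -0.183, 0, 0, 0, -0.183, 0, 0, 0, -0.183, 0, -0.195, 0.009, 0, 0, -0.195, 0.009, 0, 0, -0.195, 0.009, 0, 0, 0, 0, 0, 0])

```text
clock: 39.58
position: [0.4459, 0.1002, 0.3742]
eef_rot: [-0.0, 1.0, -0.021, 0.0]
force: [0.8, 0.2, -1.5]
grip_width: 0.0455
gripper_force: 45.0
```

>>> move_arm(motion=[0, 0, 0, -0.072, 0, 0, 0, -0.072, 0, 0, 0, -0.072, 0, 0, 0, -0.072, 0, 0, 0, -0.072, 0, 0, 0, -0.072, 0, 0, 0, -0.072, 0, 0, 0, -0.072, 0, 0, 0, -0.072, 0, 0, 0, -0.072])

```text
clock: 40.42
position: [0.4503, 0.1, 0.3723]
eef_rot: [0.0, 0.854, 0.52, 0.0]
force: [0.4, 0.4, -1.8]
grip_width: 0.0454
gripper_force: 45.0
```

>>> move_arm(motion=[0, 0, 0, -0.072, 0, 0, 0, -0.072, 0, 0, 0, -0.072, 0, 0, 0, -0.072, 0.152, 0, 0, 0, 0.152, 0, 0, 0, 0.152, 0, 0, 0, 0.152, 0, 0, 0, 0.152, 0, 0, 0, 0.152, 0, 0, 0])

```text
clock: 41.25
position: [0.4545, 0.2379, 0.3722]
eef_rot: [0.0, 0.718, 0.696, 0.0]
force: [0.5, -0.1, -2.4]
grip_width: 0.0454
gripper_force: 45.0
```

>>> move_arm(motion=[0, 0, 0, 0, 0, 0, 0, 0])

```text
clock: 41.42
position: [0.4543, 0.2375, 0.3717]
eef_rot: [0.0, 0.717, 0.697, -0.0]
force: [0.2, 0.1, -1.9]
grip_width: 0.0456
gripper_force: 45.0
```

```bash
cat >> h.py <<'E'
def lips(c,x=.4535,ys=(.1445,.1905,.2365,.2825)):
    print([(y,proj(c,[x,y+.009,.076])[1].round(),proj(c,[x,y-.009,.076])[1].round()) for y in ys])
E
python3 - <<'E'
from h import *
c=cam('wrist');save(c,'w17.png');print(st(),np.degrees(pose()[1]));asc(c,100,250,250,395,3,3);held(c);lips(c);rackchk('s17')
E
```

```text
{'clock': np.float64(41.4667), 'position': array([0.4544, 0.2368, 0.372 ]), 'eef_rot': array([ 2.000e-04,  7.178e-01,  6.963e-01, -2.000e-04]), 'force': array([ 0.7209, -0.311 , -1.6147]), 'grip_width': np.float64(0.0453), 'gripper_force': np.float64(44.9974), 'joints': array([ 3.7000e-01,  3.1500e-02,  1.1004e+00, -6.0000e-04,  2.0100e+00,
        4.0030e-01])} -1.7461651989064273
100 wwwwwwwwwwwwwwwwwwwwwwwwwwwwww#+ww++####+####wwww
103 wwwwwwwwwwwwwwwwwwwwwwwwwwwwww##ww++++######wwwww
106 wwwwwwwwwwwwwwwwwwwwwwwwwwwwwww##++++#+####wwwwww
109 wwwwwwwwwwwwwwwwwwwwwwwwwwwwwwww###++######wwwwww
112 wwwwwwwwwwwwwwwwwwwwwwwwwwwwwwwwwwwwwwwwwwwwwwwww
115 wwwwwwwwwwwwwwwwwwwwwwwwwwwwwwwwwwwwwwwwwwwwwwwww
118 wwwwwwwwwwww+++....................wwwwwwwwwwwwww
121 wwwwwwwwwwwww+++..........+....+..wwwwwwwwwwwwwww
124 wwwwwwwwwwwww++++.+++++..+++++.+..wwwwwwwwwwwwwww
127 wwwwwwwwwwwww+++++++++++++++++++..wwwwwwwwwwwwwww
130 wwwwwwwwwwww.+++++.+++++..++++++..wwwwwwwwwwwwwww
133 wwwwwwwwwwww+++++++++++++++++++++.wwwwwwwwwwwwwww
136 wwwwwwwwwwwww+++++++++++++++++++..wwwwwwwwwwwwwww
139 wwwwwwwww
[... 1765 characters left out ...]
+++
238 wwww++++++#w...+###############...ww#++++++++++++
241 www++++++##wwww#################wwww#++++++++++++
244 www++++++#############################++++++++++.
247 ww+++++++#############################+++++++++..
held by tilt (bottom row, top row) [(0.2, [161, 215]), (0.15, [169, 217]), (0.1, [176, 220]), (0.05, [183, 223]), (0, [191, 226]), (-0.05, [198, 229]), (-0.1, [206, 232]), (-0.15, [213, 235]), (-0.2, [220, 239]), (-0.3, [235, 245])]
[(0.1445, np.float64(219.0), np.float64(229.0)), (0.1905, np.float64(191.0), np.float64(202.0)), (0.2365, np.float64(162.0), np.float64(174.0)), (0.2825, np.float64(132.0), np.float64(144.0))]
side match (0.66130530834198, (22, 31)) expect (25,25)
```

Held module is vertical (bottom row 190 as predicted) and the rack is unchanged. Straight down into bay2.

>>> move_arm(motion=[-0.002, -0.006, 0.12, 0, 0, 0, 0.15, 0, 0, 0, 0.15, 0, 0, 0, 0.15, 0, 0, 0, 0.15, 0, 0, 0, 0.15, 0, 0, 0, 0.1, 0, 0, 0, 0.07, 0, 0, 0, 0, 0])

```text
clock: 42.27
position: [0.4523, 0.2351, 0.2135]
eef_rot: [-0.001, 0.718, 0.696, -0.002]
force: [-0.0, -0.5, -3.9]
grip_width: 0.0454
gripper_force: 45.0
```

>>> move_arm(motion=[0, 0, 0.05, 0, 0, 0, 0.05, 0, 0, 0, 0.05, 0, 0, 0, 0.05, 0, 0, 0, 0.05, 0, 0, 0, 0.05, 0, 0, 0, 0, 0])

```text
clock: 42.85
position: [0.4529, 0.2362, 0.169]
eef_rot: [-0.0, 0.718, 0.696, -0.001]
force: [1.8, 0.7, -4.5]
grip_width: 0.0453
gripper_force: 45.0
```

Run:
```python
from h import *
c=cam('wrist');save(c,'w18.png');print(st(),np.degrees(pose()[1]));asc(c,130,250,250,395,4,3);held(c);lips(c)
```

```text
{'clock': np.float64(42.9), 'position': array([0.4528, 0.2363, 0.1694]), 'eef_rot': array([-4.000e-04,  7.179e-01,  6.961e-01, -1.100e-03]), 'force': array([ 0.8894,  1.0526, -4.9196]), 'grip_width': np.float64(0.046), 'gripper_force': np.float64(44.9942), 'joints': array([ 0.37  ,  0.0114,  1.5212, -0.    ,  1.6113,  0.4008])} -1.767052919990223
130 wwwwwww+.++++++++++..++++++++++++++++...wwwwwwwww
134 wwwwwww+.+++++++++++++++++++++++++++++..wwwwwwwww
138 wwwww++++++....++.........................wwwwwww
142 wwwww+++++++++++++........................wwwwwww
146 wwwwww++++++++++++++.................++++wwwwwwww
150 wwwwwww+++++++++++++++++++++++++++++++++wwwwwwwww
154 wwwwww+++++++++++++++++++++++++++++++++++wwwwwwww
158 wwwww.+++++++++++++++++++++++++++++++++++wwwwwwww
162 wwwww+++++++++++++++++++++++++++++++++++++wwwwwww
166 wwwww+++++++++++++++++++++++++++++++++++++wwwwwww
170 wwwwwww+..+++++++++++++++++++...+++++..+wwwwwwwww
174 wwwwwww+..+++++++++++++++++++++++++++..+wwwwwwwww
178 wwwwwww+..+++++++++++++++++++++++++++..+wwwwwwwww
182 wwwwwww+..+++++++++++++++++++++++++++..+wwwww
[... 594 characters left out ...]
wwww
230 www.............###############......+.....wwwwww
234 www..+++++#.....###############.....#+++++.wwwwww
238 wwww++++++#++++################+...+#++++++wwwwww
242 www++++++#############################++++++wwwww
246 ww.++++++#############################++++++.wwww
held by tilt (bottom row, top row) [(0.2, [160, 213]), (0.15, [168, 216]), (0.1, [175, 219]), (0.05, [183, 222]), (0, [190, 225]), (-0.05, [197, 228]), (-0.1, [205, 231]), (-0.15, [212, 234]), (-0.2, [220, 238]), (-0.3, [235, 244])]
[(0.1445, np.float64(282.0), np.float64(297.0)), (0.1905, np.float64(240.0), np.float64(257.0)), (0.2365, np.float64(193.0), np.float64(212.0)), (0.2825, np.float64(142.0), np.float64(162.0))]
```

In and upright. Down to the floor, release, rise.

>>> move_arm(motion=[0, 0, 0.03, 0, 0, 0, 0.03, 0, 0, 0, 0.03, 0, 0, 0, 0.03, 0, 0, 0, 0, 0])

```text
clock: 43.32
position: [0.4532, 0.2363, 0.152]
eef_rot: [-0.0, 0.718, 0.696, -0.0]
force: [1.5, 0.2, -3.8]
grip_width: 0.0453
gripper_force: 45.0
```

>>> move_arm(motion=[0, 0, 0.013, 0, 0, 0, 0.013, 0, 0, 0, 0, 0])

```text
clock: 43.57
position: [0.4533, 0.2367, 0.1502]
eef_rot: [-0.0, 0.718, 0.696, 0.0]
force: [-1.4, 0.4, 3.2]
grip_width: 0.0455
gripper_force: 45.0
```

>>> move_arm(motion=[0, 0, 0.007, 0, 0, 0, 0, 0])

```text
clock: 43.73
position: [0.4534, 0.237, 0.1502]
eef_rot: [-0.0, 0.718, 0.696, 0.001]
force: [-3.2, 0.3, 5.6]
grip_width: 0.0455
gripper_force: 45.0
```

>>> move_arm(motion=[0, 0, -0.02, 0, 0, 0, 0, 0, 0, 0, 0, 0, 0, 0, 0, 0, 0, 0, 0, 0, 0, 0, -0.15, 0, 0, 0, -0.25, 0, 0, 0, -0.25, 0, 0, 0, -0.25, 0, 0, 0, -0.05, 0], hand=0.5)

```text
clock: 44.57
position: [0.4553, 0.2372, 0.3012]
eef_rot: [0.002, 0.718, 0.696, 0.006]
force: [0.8, 0.2, 1.0]
grip_width: 0.0709
gripper_force: 0.0
```

>>> move_arm(motion=[0, 0, 0, 0.072, 0, 0, 0, 0.072, 0, 0, 0, 0.072, 0, 0, 0, 0.072, 0, 0, 0, 0.072, 0, 0, 0, 0.072, 0, 0, 0, 0.072, 0, 0, 0, 0.072, 0, 0, 0, 0.072, 0, 0, 0, 0.072], hand=1)

```text
clock: 45.4
position: [0.4532, 0.2364, 0.2927]
eef_rot: [0.0, 0.98, 0.2, -0.001]
force: [0.1, -0.1, 0.4]
grip_width: 0.094
gripper_force: 0.0
```

>>> move_arm(motion=[0, 0, 0, 0.072, 0, 0, 0, 0.072, 0, 0, 0, 0.072, 0, 0, 0, 0.072, 0, 0, 0, 0, 0, 0, 0, 0])

```text
clock: 45.9
position: [0.4532, 0.2364, 0.293]
eef_rot: [0.0, 1.0, -0.02, -0.0]
force: [2.0, -0.5, 0.1]
grip_width: 0.094
gripper_force: 0.0
```

Run:
```python
from h import *
print(st());plan([(.5724,.2037,.255,-92.5),(.5724,.2037,.177,-92.5,.025)])
```

```text
{'clock': np.float64(45.9), 'position': array([0.4532, 0.2364, 0.293 ]), 'eef_rot': array([ 2.000e-04,  9.998e-01, -2.040e-02, -5.000e-04]), 'force': array([ 2.0445, -0.4886,  0.0911]), 'grip_width': np.float64(0.094), 'gripper_force': np.float64(0.0), 'joints': array([3.6980e-01, 7.0000e-04, 1.2888e+00, 0.0000e+00, 1.8531e+00,
       1.9814e+00])}
  move 4 x [0.201, 0.046, 0.063, 0]
  move 4 x [-0.0, 0.0, 0.13, 0]
end [0.5726 0.2039 0.1772] -92.34
```

Run:
```python
from h import *
c=cam('wrist');p,f=pose()
print((-c['R'].T@c['t']).round(3))
C=cam('scene')
# cabinet top front edge in scene: px (265,137) left, (335,151) right ; use plane x = X
for X in(.68,.70,.72):
    for (u,v) in((268,140),(335,151)):
        o,d=ray(C,u,v);print(X,(o+d*(X-o[0])/d[0]).round(3))
asc(c,0,120,0,640,6,8)
```

```text
[0.531 0.233 0.471]
0.68 [0.68  0.385 0.211]
0.68 [0.68  0.122 0.219]
0.7 [0.7   0.401 0.204]
0.7 [0.7   0.133 0.212]
0.72 [0.72  0.416 0.196]
0.72 [0.72  0.144 0.205]
0 ++++++++++++++++++++++++++++...++++.#..........+wwwwwwwwww##+++++++++###+.w.+#++
6 +++++++++++++++++++++++++++..++..+++#..........++wwwwwwwwww#+##++++wwwww++w.w++.
12 ++++++++++++++++++++++.++++..++++++++.++++++++++wwwwwwwwwww#++#+#+++w#ww+.w..+..
18 +++++++++++++++++++++++.+++++....+.ww++++....+++wwwwwwwwwww#+++#..++www###+##w+.
24 +++++++++++++++++.+++++++++++..wwwwww+wwwwwwwwwwwwwwwwwwwww##+#+...+www###w+#w..
30 +++++++++++++++++++++.++++w+wwwwwwwwwwwwwwwwwwwwwwwwwwwwwww##+++++++#ww###ww++..
36 ++++++++++++++++++++++++www.+wwwwwwwwwwwwwwwwwwwwwwwwwwwwwww#+++++++www#wwww##+.
42 ++++++++++++++.+++++++++www++wwwwwwwwwwwwwwwwwwwwwwwwwwwwwww#######+wwwwwwww##+.
48 ++++++++++++++.++++++++wwww+++wwwwwwwwwww.wwwwwwwwwwwwwwwwwwwwwwwwwwww#+++wwww+.
54 ++++++++++++++.++++++++wwww+++wwwwwwwwwww.wwwwwwwwwwwwwwwwwwwwwwwwwwww#w++wwww+.
60 ++++++++++++++.++++#+++www++++wwwwww.....++++++.....wwwwwwwwwwwwwwwwww#w++wwwww+
66 +++++++++.+++++++++++..+w.+++wwwwwww.....++++++...........wwwwwwwwwwww#+++wwwww+
72 +++++++++.++++.++++++#..+++++wwwwwww.....++++++...............wwwwwwww#+++wwwwww
78 ++++++++++.+++.++++++..w.+++wwwwwwww#+...++++++..###+++...........wwww#wwwwwwwww
84 +++++++++.+++++++++++.+.+wwwwwwwwwwww#+...###.++####.####.##.........+#wwwwwwwww
90 +++++++++.++++..+++++++wwwwwwwwwwwwwwwwwww###++w##++.+###.####..#.......wwwwwwww
96 +++++++++.+++++.+++++#.wwwwwwwwwwwwwwwwwww++wwwwwwwwwwwww.####.###.#+......wwwww
102 +.+++++++.+++++.+++++#.wwwwwwwwwwwwwwwwwwwwwwwwwwwwwwwwwwwwwwww++#.###++....wwww
108 +.+++++++.+++++++++++#+www#w###wwwwwwwwwwwwwwwwwwwwwwwwwwwwwwwwwwww+w+ww+#+.wwww
114 +.+++++++.+++++.+++++#+ww###w###wwwwwwwwwwwwwwwwwwwwwwwwwwwwwwwwwwwwwwww+wwww+ww
```

The cabinet is about 0.21 m tall, below the gripper body, so the approach is clear. Picking the last module.

>>> move_arm(motion=[0.201, 0.046, 0.063, 0, 0.201, 0.046, 0.063, 0, 0.201, 0.046, 0.063, 0, 0.201, 0.046, 0.063, 0, 0, 0, 0, 0, 0, 0, 0, 0])

```text
clock: 46.5
position: [0.573, 0.2029, 0.2533]
eef_rot: [0.0, 1.0, -0.022, -0.002]
force: [-0.1, -0.1, 0.7]
grip_width: 0.0943
gripper_force: 0.0
```

Run:
```python
from h import *
print(st());plan([(.5724,.2037,.255,-92.5),(.5724,.2037,.177,-92.5,.025)])
c=cam('wrist');asc(c,215,330,230,410,4,3)
print([proj(c,[.5724,.2037+a,.2065]).round().tolist() for a in(-.023,.023)],[proj(c,[.5724+a,.2037,.2065]).round().tolist() for a in(-.011,.011)])
```

```text
{'clock': np.float64(46.5), 'position': array([0.573 , 0.2029, 0.2533]), 'eef_rot': array([ 5.000e-04,  9.998e-01, -2.200e-02, -2.300e-03]), 'force': array([-0.1405, -0.126 ,  0.7221]), 'grip_width': np.float64(0.0943), 'gripper_force': np.float64(0.0), 'joints': array([2.4700e-01, 2.1810e-01, 1.1284e+00, 3.0000e-04, 1.7998e+00,
       1.8618e+00])}
  move 1 x [-0.004, -0.005, -0.011, 0]
  move 4 x [0.0, -0.0, 0.13, 0]
end [0.5724 0.2037 0.177 ] -92.52
215 ###wwwwwwwwwwwwwww+###################wwwwwwwwwwwwwwwwwwwwww
219 ###www################################+++++++++..++#wwwwwwww
223 ###ww#++++++++++++####################+++++#+++..++##wwwwwww
227 ##ww#++++++++#+++++###################.....+..++...+##wwwwww
231 ++++#+++++####+++++###################..+++#++++..+##+.#+++.
235 +++####+++####+++++++#+++#++++++++++#...+++#+++++++##+.##+++
239 +++####+++#++++++++++++++++..+++++++++..+++..+++...##.w###++
243 ++#####+++++++#+++.++++++++..++++++++++.+++.++++...##.w###++
247 +######+++++++#+..+++++++++..++++++++++.+++.+.+++..##.w####+
251 #######+++++++#+..+++++.+++.++..+++++++++++.+..++..##.
[... 607 characters left out ...]
.#++wwww########wwww++#######ww+++.+######wwwwwww
295 wwwww.#ww...w.+wwww########www.++#######ww++w++#######wwwwww
299 wwwww.#ww...w.+wwww########www.+#######+ww++w+#########wwwww
303 wwwwwwwww..www..w#######++..ww.+#######www+www+#######wwwwww
307 ++##########################################################
311 ++++++++++++++########################++++++################
315 +++++++++++++++++++++++#+#++##+++++#++++++++++++++++++++++++
319 ++++++++++++++++++++++++++++++++++++++++++++++++++++++++++++
323 ++++++++++++++++++++++++++++++++++++++++++++++++++++++++++++
327 ++++++++++++++++++++++++++++++++++++++++++++++++++++++++++++
[[347.0, 220.0], [287.0, 222.0]] [[318.0, 234.0], [316.0, 207.0]]
```

Head is where predicted (u 284-343, front edge row 233). Descend, grip, lift.

>>> move_arm(motion=[-0.003, -0.01, 0, 0, 0, 0, 0.127, 0, 0, 0, 0.127, 0, 0, 0, 0.127, 0, 0, 0, 0.127, 0, 0, 0, 0, 0, 0, 0, 0, 0])

```text
clock: 47.13
position: [0.571, 0.2058, 0.1802]
eef_rot: [-0.0, 1.0, -0.021, -0.0]
force: [-0.8, -0.5, 0.2]
grip_width: 0.0945
gripper_force: 0.0
```

>>> move_arm(motion=[0, 0, 0, 0, 0, 0, 0, 0, 0, 0, 0, 0, 0, 0, 0, 0, 0, 0, 0, 0, 0, 0, 0, 0, 0, 0, 0, 0, 0, 0, 0, 0, 0, 0, 0, 0, 0, 0, 0, 0], hand=-1, newtons=45)

```text
clock: 47.97
position: [0.5724, 0.2058, 0.1799]
eef_rot: [-0.001, 1.0, -0.022, 0.0]
force: [0.4, 2.4, 0.9]
grip_width: 0.0455
gripper_force: 45.0
```

>>> move_arm(motion=[0, 0, -0.047, 0, 0, 0, -0.047, 0, 0, 0, -0.047, 0, 0, 0, -0.047, 0, 0, 0, 0, 0, 0, 0, 0, 0])

```text
clock: 48.47
position: [0.5725, 0.2052, 0.2088]
eef_rot: [-0.0, 1.0, -0.022, 0.001]
force: [-0.6, -0.6, -2.2]
grip_width: 0.0454
gripper_force: 45.0
```

>>> move_arm(motion=[-0.033, 0.002, 0, 0, -0.033, 0.002, 0, 0, -0.033, 0.002, 0, 0, -0.033, 0.002, 0, 0, -0.033, 0.002, 0, 0, -0.033, 0.002, 0, 0, 0, 0, 0, 0])

```text
clock: 49.05
position: [0.5414, 0.2048, 0.2082]
eef_rot: [-0.0, 1.0, -0.022, -0.0]
force: [0.3, -0.2, -2.3]
grip_width: 0.0454
gripper_force: 45.0
```

Run:
```python
from h import *
print(st())
plan([(.542,.204,.372,-92.5,.03),(.45,.204,.372,-92.5,.03),(.45,.204,.372,-1.7),(.455,.2825,.372,-1.7,.024)])
```

```text
{'clock': np.float64(49.05), 'position': array([0.5414, 0.2048, 0.2082]), 'eef_rot': array([-1.000e-04,  9.998e-01, -2.160e-02, -1.000e-04]), 'force': array([ 0.3231, -0.186 , -2.3341]), 'grip_width': np.float64(0.0454), 'gripper_force': np.float64(44.9986), 'joints': array([2.6350e-01, 1.5130e-01, 1.2946e+00, 3.0000e-04, 1.6958e+00,
       1.8775e+00])}
  move 6 x [0.001, 0.001, -0.182, 0]
  move 4 x [-0.154, 0.006, 0.0, 0]
  turn 13 x [0, 0, 0, -0.0776]
  move 1 x [-0.002, 0.001, 0.0, 0]
  move 4 x [0.131, 0.005, 0.0, 0]
end [0.4553 0.2824 0.372 ] -1.68
```

>>> move_arm(motion=[0, 0, -0.182, 0, 0, 0, -0.182, 0, 0, 0, -0.182, 0, 0, 0, -0.182, 0, 0, 0, -0.182, 0, 0, 0, -0.182, 0, -0.154, 0.006, 0, 0, -0.154, 0.006, 0, 0, -0.154, 0.006, 0, 0, -0.154, 0.006, 0, 0])

```text
clock: 49.88
position: [0.4493, 0.205, 0.3718]
eef_rot: [-0.0, 1.0, -0.022, 0.0]
force: [0.0, -0.1, -3.8]
grip_width: 0.045
gripper_force: 45.0
```

>>> move_arm(motion=[0, 0, 0, -0.072, 0, 0, 0, -0.072, 0, 0, 0, -0.072, 0, 0, 0, -0.072, 0, 0, 0, -0.072, 0, 0, 0, -0.072, 0, 0, 0, -0.072, 0, 0, 0, -0.072, 0, 0, 0, -0.072, 0, 0, 0, -0.072])

```text
clock: 50.72
position: [0.45, 0.2051, 0.3719]
eef_rot: [0.0, 0.854, 0.52, 0.0]
force: [-0.3, -0.3, -3.1]
grip_width: 0.0454
gripper_force: 45.0
```

>>> move_arm(motion=[0, 0, 0, -0.072, 0, 0, 0, -0.072, 0, 0, 0, -0.072, 0, 0, 0, -0.072, 0.131, 0.005, 0, 0, 0.131, 0.005, 0, 0, 0.131, 0.005, 0, 0, 0.131, 0.005, 0, 0, 0, 0, 0, 0, 0, 0, 0, 0])

```text
clock: 51.55
position: [0.4554, 0.284, 0.3713]
eef_rot: [0.0, 0.718, 0.697, -0.0]
force: [0.1, -0.3, -3.0]
grip_width: 0.0458
gripper_force: 45.0
```

Run:
```python
from h import *
c=cam('wrist');save(c,'w20.png');print(st(),np.degrees(pose()[1]));asc(c,120,250,250,395,3,3);held(c);lips(c)
S=cam('side');save(S,'s20.png');g=lambda a:cv2.cvtColor(a,6);B=g(cv2.imread('pics/s20.png'));R=g(cv2.imread('pics/s17.png'))
for (y0,y1,x0,x1) in[(275,300,305,345),(255,300,290,345)]:
    m=cv2.minMaxLoc(cv2.matchTemplate(B[y0-15:y1+15,x0-15:x1+15],R[y0:y1,x0:x1],5));print(round(m[1],3),np.array(m[3])-15)
```

```text
{'clock': np.float64(51.6), 'position': array([0.4554, 0.2834, 0.3716]), 'eef_rot': array([ 2.000e-04,  7.179e-01,  6.962e-01, -3.000e-04]), 'force': array([ 0.579 ,  0.12  , -2.5673]), 'grip_width': np.float64(0.0451), 'gripper_force': np.float64(44.9985), 'joints': array([ 4.5130e-01,  8.6100e-02,  1.0437e+00, -6.0000e-04,  2.0122e+00,
        4.8170e-01])} -1.7575032763754501
120 wwwwwwwwwwwwwwwwwwwwwwwwwwwww+++++w++wwwwwwwww.ww
123 wwwwwwwwwwwwwwwwwwwwwwwwwwwww+++++w###+++#####www
126 wwwwwwwwwwwwwwwwwwwwwwwwwwwww++++ww+###++#####www
129 wwwwwwwwwwwwwwwwwwwwwwwwwwwwww+++ww++########wwww
132 wwwwwwwwwwwwwwwwwwwwwwwwwwwwww.#+w#++########wwww
135 wwwwwwwwwwwwwwwwwwwwwwwwwwwwwwwwww+++#######wwwww
138 wwwwwwwwwwwwwwwwwwwwwwwwwwwwwwwwww#########wwwwww
141 wwwwwwwwwwwwwwwwwwwwwwwwwwwwwwwwww#########wwwwww
144 wwwwwwwwwwwww####################+wwwwwwww+wwwwww
147 wwwwwwwwwwww++++++++++++..++++++...wwwwwwwwwwwwww
150 wwwwwwwwwwwww+++++++++++++++++.+.+wwwwwwwwwwwwwww
153 wwwwwwwwwwwww+.+++++++++++++++++..wwwwwwwwwwwwwww
156 wwwwwwwwwwwww+.+++++++++++++++++..wwwwwwwwwwwwwww
159 wwwwwwwwwwww
[... 1407 characters left out ...]
.###############....w#++++++w#++++
240 www+++++++#www+#################+www#+++++++#+++.
243 www++++++#############################++++++++++.
246 ww.++++++#############################++++++++++.
249 ww++++++##############################+++++++++++
held by tilt (bottom row, top row) [(0.2, [161, 214]), (0.15, [168, 217]), (0.1, [176, 220]), (0.05, [183, 223]), (0, [191, 226]), (-0.05, [198, 229]), (-0.1, [205, 232]), (-0.15, [213, 235]), (-0.2, [220, 238]), (-0.3, [235, 245])]
[(0.1445, np.float64(245.0), np.float64(255.0)), (0.1905, np.float64(219.0), np.float64(230.0)), (0.2365, np.float64(192.0), np.float64(203.0)), (0.2825, np.float64(163.0), np.float64(174.0))]
0.749 [0 0]
0.768 [0 0]
```

Vertical, rack unchanged. Down into bay3.

>>> move_arm(motion=[-0.004, 0, 0.12, 0, 0, 0, 0.15, 0, 0, 0, 0.15, 0, 0, 0, 0.15, 0, 0, 0, 0.15, 0, 0, 0, 0.15, 0, 0, 0, 0.1, 0, 0, 0, 0.07, 0, 0, 0, 0, 0])

```text
clock: 52.4
position: [0.4544, 0.2816, 0.2131]
eef_rot: [-0.001, 0.718, 0.696, -0.002]
force: [-0.9, 0.0, -3.8]
grip_width: 0.0459
gripper_force: 45.0
```

>>> move_arm(motion=[0, 0, 0.05, 0, 0, 0, 0.05, 0, 0, 0, 0.05, 0, 0, 0, 0.05, 0, 0, 0, 0.05, 0, 0, 0, 0.05, 0, 0, 0, 0, 0])

```text
clock: 52.98
position: [0.455, 0.2826, 0.1685]
eef_rot: [-0.0, 0.718, 0.696, -0.001]
force: [1.3, 0.7, -5.1]
grip_width: 0.0449
gripper_force: 45.0
```

Run:
```python
from h import *
c=cam('wrist');save(c,'w21.png');print(st(),np.degrees(pose()[1]));asc(c,130,250,250,395,4,3);held(c);lips(c)
```

```text
{'clock': np.float64(53.0333), 'position': array([0.4549, 0.2827, 0.1688]), 'eef_rot': array([-3.000e-04,  7.179e-01,  6.961e-01, -1.200e-03]), 'force': array([ 0.4519,  0.3616, -4.674 ]), 'grip_width': np.float64(0.0454), 'gripper_force': np.float64(44.9978), 'joints': array([ 4.5020e-01,  6.7100e-02,  1.4646e+00, -1.0000e-04,  1.6123e+00,
        4.8110e-01])} -1.770761080865157
130 wwwwwwwwwwwwwwwwwwwwwwwwwwwwwwwww#+++++++ww+####+
134 wwwwwwwwwwwwwwwwwwwwwwwwwwwwwwwwww#+++++www++####
138 wwwwwwwwwwwwwwwwwwwwwwwwwwwwwwwwwww#++++www++++##
142 wwwwwwwwwwwwwwwwwwwwwwwwwwwwwwwwwwww+#++www++++##
146 wwwwwwwwwwwwwwwwwwwwwwwwwwwwwwwwwwwww+#+www######
150 wwwwwwwwwwwwwwwwwwwwwwwwwwwwwwwwwwwwww++www######
154 wwwwwwwwwwwwwwwwwwwwwwwwwwwwwwwwwwwwwww+www######
158 wwwwwww#################################+w#######
162 wwwww+###################################wwwww+++
166 wwww++++++++++++++++++++++++++++...++++++++wwwwww
170 wwww+ww++++++++++++++++++++++++++++++++#wwwwwwwww
174 wwwwwww+.++++++++++++++++++++++++++++..+wwwwwwwww
178 wwwwwww+.++++++++++++++++++++++++++++..+wwwwwwwww
182 wwwwwww+.+
[... 629 characters left out ...]
wwww
230 www.............###############............wwwwww
234 www..+++++#.....###############.....#+++++.wwwwww
238 wwww++++++#++++################+++++#++++++wwwwww
242 www++++++#############################++++++wwwww
246 ww.++++++#############################++++++.wwww
held by tilt (bottom row, top row) [(0.2, [160, 213]), (0.15, [168, 216]), (0.1, [175, 219]), (0.05, [182, 222]), (0, [190, 225]), (-0.05, [197, 228]), (-0.1, [205, 231]), (-0.15, [212, 234]), (-0.2, [220, 238]), (-0.3, [235, 244])]
[(0.1445, np.float64(319.0), np.float64(331.0)), (0.1905, np.float64(283.0), np.float64(297.0)), (0.2365, np.float64(241.0), np.float64(258.0)), (0.2825, np.float64(193.0), np.float64(212.0))]
```

>>> move_arm(motion=[0, 0, 0.03, 0, 0, 0, 0.03, 0, 0, 0, 0.03, 0, 0, 0, 0.03, 0, 0, 0, 0, 0])

```text
clock: 53.45
position: [0.4553, 0.2828, 0.1515]
eef_rot: [0.0, 0.718, 0.696, -0.0]
force: [0.1, -0.7, -5.1]
grip_width: 0.0453
gripper_force: 45.0
```

>>> move_arm(motion=[0, 0, 0.013, 0, 0, 0, 0.013, 0, 0, 0, 0, 0])

```text
clock: 53.7
position: [0.4554, 0.2835, 0.1506]
eef_rot: [-0.0, 0.718, 0.696, 0.001]
force: [-3.1, -0.3, 4.4]
grip_width: 0.0452
gripper_force: 45.0
```

>>> move_arm(motion=[0, 0, 0.007, 0, 0, 0, 0, 0])

```text
clock: 53.87
position: [0.4554, 0.2837, 0.1505]
eef_rot: [-0.0, 0.718, 0.696, 0.001]
force: [-4.1, 0.6, 7.8]
grip_width: 0.0457
gripper_force: 45.0
```

>>> move_arm(motion=[0, 0, -0.02, 0, 0, 0, 0, 0, 0, 0, 0, 0, 0, 0, 0, 0, 0, 0, 0, 0, 0, 0, -0.15, 0, 0, 0, -0.25, 0, 0, 0, -0.25, 0, 0, 0, -0.25, 0, 0, 0, -0.05, 0], hand=0.5)

```text
clock: 54.7
position: [0.4573, 0.2838, 0.3008]
eef_rot: [0.002, 0.718, 0.696, 0.006]
force: [0.5, 0.3, 2.1]
grip_width: 0.0703
gripper_force: 0.0
```

>>> move_arm(motion=[-0.2, 0, 0, 0, -0.25, 0, 0, 0, -0.25, 0, 0, 0, -0.25, 0, 0, 0, 0, 0, 0, 0, 0, 0, 0, 0, 0, 0, 0, 0], hand=-1)

```text
clock: 55.28
position: [0.451, 0.1408, 0.2927]
eef_rot: [-0.0, 0.718, 0.696, 0.0]
force: [-0.1, -0.6, -0.3]
grip_width: 0.027
gripper_force: 0.0
```

Run:
```python
from h import *
c=cam('wrist');save(c,'w22.png');p,f=pose();print(st());asc(c,20,240,240,400,3,3)
for y in(.1445,.1905,.2365,.2825): print(y,'head',[proj(c,[.4535,y+a,.177]).round().tolist() for a in(.011,-.011)],'platetop',[proj(c,[.4535,y+a,.129])[1].round() for a in(.004,-.004)])
```

```text
{'clock': np.float64(55.3333), 'position': array([0.451 , 0.1413, 0.2927]), 'eef_rot': array([-5.000e-04,  7.177e-01,  6.963e-01, -1.000e-04]), 'force': array([-0.0055, -0.5788, -0.1282]), 'grip_width': np.float64(0.0229), 'gripper_force': np.float64(0.0), 'joints': array([ 1.8310e-01, -8.6100e-02,  1.3728e+00,  7.0000e-04,  1.8556e+00,
        2.1350e-01])}
20 wwwwwwwwwwwwwwwwwwwwwwwwwwwwwwwww#####+++++ww+#######w
23 wwwwwwwwwwwwwwwwwwwwwwwwwwwwwwwww######+++w+########ww
26 wwwwwwwwwwwwwwwwwwwwwwwwwwwwwwwww#####+#+++########www
29 wwwwwwwwwwwwwwwwwwwwwwwwwwwwwwwww#################+www
32 wwwwwwwwwwwwwwwwwwwwwwwwwwwwwwwww###########+#####wwww
35 wwwwwwwwwwwwwwwwwwwwwwwwwwwwwwwwww##############wwwwww
38 wwwwwwwwwwwwwwwwwwwwwwwwwwwwwwwwww##############wwwwww
41 wwwwwwwwwwwwwwwwwww###############w###########wwwwwwww
44 wwwwwwwwwwwwwwwwwww++++++++++++++++w++#######wwwwwwwww
47 wwwwwwwwwwwww......+++++++++++++++#.....+##wwwwwwwwwww
50 wwwwwwwwwwwww######+++++++++++++++######wwwwwwwwwwwwww
53 wwwwwwwwwwwwww#####+++++++++++++++#####wwwwwwwwwwwwwww
56 wwwwwwwwwwwwww+...++++++++++++++++#.....
[... 3265 characters left out ...]
wwwwwwwwwwwwwwwwwwwwwwwwwwwwwwwwwwww+++
227 wwwwwwwwwwwwwwwwwwwwwwwwwwwwwwwwwwwwwwwwwwwwwwwwwww#++
230 wwwwwwwwwwwwwwwww+.wwwwwwwwwwwwwwww+.wwwwwwwwwwwwww+#+
233 wwwwwwwwwwwwww++++#wwwwwwwwwwwwwww#++++.wwwwwwwwwww+++
236 wwwwwwwwwwww.+++++#wwwwwwwwwwwwwww#++++++wwwwwwwwww+#+
239 wwwwwwwwwwww++++++#wwwwwwwwwwwwwww##++++++wwwwwwwww+##
0.1445 head [[320.0, 182.0], [321.0, 204.0]] platetop [np.float64(179.0), np.float64(186.0)]
0.1905 head [[319.0, 134.0], [320.0, 157.0]] platetop [np.float64(138.0), np.float64(145.0)]
0.2365 head [[317.0, 86.0], [318.0, 109.0]] platetop [np.float64(97.0), np.float64(104.0)]
0.2825 head [[316.0, 39.0], [316.0, 61.0]] platetop [np.float64(56.0), np.float64(63.0)]
```

All four heads are at their expected places (rows 41-61, 86-107, 134-156, 180-201). I'll confirm that bay1's module is seated with a light press, then go to the isolator.

Run:
```python
from h import *
plan([(.4535,.1905,.25,-1.7),(.4535,.1905,.182,-1.7,.022)])
plan([(.45,.19,.30,-1.7),(.46,-.03,.30,-1.7),(.46,-.03,.30,-78)],p=(.4535,.1905,.177),phi=-1.7)
```

```text
move 2 x [0.164, 0.003, 0.142, 0]
  move 4 x [0.0, 0.0, 0.114, 0]
end [0.4534 0.1904 0.1817] -1.73
  move 4 x [-0.001, -0.006, -0.205, 0]
  move 7 x [-0.209, 0.016, -0.0, 0]
  turn 11 x [0, 0, 0, 0.0771]
  move 1 x [-0.001, 0.001, -0.0, 0]
end [ 0.4601 -0.03    0.3   ] -78.03
```

>>> move_arm(motion=[0.164, 0.003, 0.142, 0, 0.164, 0.003, 0.142, 0, 0, 0, 0.114, 0, 0, 0, 0.114, 0, 0, 0, 0.114, 0, 0, 0, 0.1, 0, 0, 0, 0, 0, 0, 0, 0, 0])

```text
clock: 56.0
position: [0.4527, 0.1908, 0.1833]
eef_rot: [-0.001, 0.717, 0.697, -0.001]
force: [0.3, -0.9, 0.5]
grip_width: 0.0005
gripper_force: 0.0
```

>>> move_arm(motion=[0, 0, 0.013, 0, 0, 0, 0.013, 0, 0, 0, 0.013, 0, 0, 0, 0.007, 0, 0, 0, 0, 0])

```text
clock: 56.42
position: [0.4535, 0.1897, 0.1776]
eef_rot: [0.0, 0.718, 0.696, 0.0]
force: [0.4, 0.1, -0.4]
grip_width: 0.0005
gripper_force: 0.0
```

>>> move_arm(motion=[0, 0, 0.007, 0, 0, 0, 0.007, 0, 0, 0, 0, 0])

```text
clock: 56.67
position: [0.4539, 0.1898, 0.1773]
eef_rot: [0.001, 0.718, 0.696, 0.001]
force: [-0.7, -0.7, 5.5]
grip_width: 0.0002
gripper_force: 2.9
```

Seated (contact at 0.177). Now the isolator.

>>> move_arm(motion=[0, 0, -0.205, 0, 0, 0, -0.205, 0, 0, 0, -0.205, 0, 0, 0, -0.205, 0, -0.209, 0.016, 0, 0, -0.209, 0.016, 0, 0, -0.209, 0.016, 0, 0, -0.209, 0.016, 0, 0, -0.209, 0.016, 0, 0, -0.209, 0.016, 0, 0])

```text
clock: 57.5
position: [0.4618, -0.0003, 0.2985]
eef_rot: [0.0, 0.718, 0.696, 0.0]
force: [0.4, 0.4, 0.4]
grip_width: 0.0002
gripper_force: 0.0
```

>>> move_arm(motion=[-0.209, 0.016, 0, 0, 0, 0, 0, 0.077, 0, 0, 0, 0.077, 0, 0, 0, 0.077, 0, 0, 0, 0.077, 0, 0, 0, 0.077, 0, 0, 0, 0.077, 0, 0, 0, 0.077, 0, 0, 0, 0.077, 0, 0, 0, 0.077])

```text
clock: 58.33
position: [0.4634, -0.0303, 0.2984]
eef_rot: [0.0, 0.975, 0.221, 0.0]
force: [0.5, -0.3, 0.1]
grip_width: 0.0002
gripper_force: 0.0
```

>>> move_arm(motion=[0, 0, 0, 0.077, 0, 0, 0, 0.077, 0, 0, 0, 0, 0, 0, 0, 0])

```text
clock: 58.67
position: [0.4634, -0.0303, 0.2984]
eef_rot: [-0.0, 0.994, 0.106, 0.0]
force: [1.2, 0.4, -0.0]
grip_width: 0.0003
gripper_force: 0.0
```

Run:
```python
from h import *
c=cam('wrist');save(c,'w23.png');p,f=pose();print(st(),np.degrees(f))
u,v=proj(c,[.472,-.121,.13]).astype(int);print(u,v);asc(c,v-60,v+70,u-110,u+110,3,3)
```

```text
{'clock': np.float64(58.7167), 'position': array([ 0.4634, -0.0302,  0.2984]), 'eef_rot': array([-0.000e+00,  9.944e-01,  1.058e-01,  1.000e-04]), 'force': array([-0.6024,  0.4018, -0.1595]), 'grip_width': np.float64(0.0002), 'gripper_force': np.float64(0.0), 'joints': array([-1.8740e-01, -1.0380e-01,  1.3779e+00,  1.0000e-04,  1.8673e+00,
        1.1714e+00])} -77.84821473226131
395 195
135 wwwwwwwwwwwwwwwwwwwwwwwwwwwwwwwwwwwwwwwwwwww....wwwwwwwwwwwwwwwwwwwwwwwwww
138 wwwwwwwwwwwwwwwwwwwwwwwwwwwwwwwwwwwwwwwwwwwwwwwwwwwwwwwwwwwwwwwwwwwwwwwwww
141 wwwwwwwwwwwwwwwwwwwwwwwwwwwwwwwwwwwwwwwwwwwwwwwwwwwwwwwwwwwwwwwwwwwwwwwwww
144 wwwwwwwwwwwwwwwwwwwwwwwwwwwwwwwwwwwwwwwwwwwwwwwwwwwwwwwwwwwwwwwwwwwwwwwwww
147 wwwwwwwwwwwwwwwwwwwwwwwwwwwwwwwwwwwwwwwwwwwwwwwwwwwwwwwwwwwwwwwwwwwwwwwwww
150 wwwwwwwwwwww+++++++++++..........+wwwwwwwwwwwwwwwwwwwwwwwwwwwwwwwwwwwwwwww
153 wwwwwwwwwww+......................wwwwwwwwwwwwwwwwwwwwwwwwwwwwwwwwwwwwwwww
156 wwwwwwwwwww.......................wwwwwwwwwwwwwwwwwwwwwwwwwwwwwwwwwwwwwwww
159 wwwwwwwwwww.......................wwwwwwwwwwwwwwwwwwwwwwwwwwwwwwwwwwwwwww
[... 2066 characters left out ...]
+++++##++++++wwwwwwwwwwwwwwwwwwwwwwwwwwwwwwwwwwwwwwww#####+..+.++###
243 wwww+++++++##++++++wwwwwwwwwwwwwwwwwwwwwwwwwwwwwwwwwwwwwwww##+#++##++++w..
246 wwww+++++++##++++++wwwwwwwwwwwwwwwwwwwwwwwwwwwwwwwwwwwwwww#####+####+++...
249 wwww+++++++##++++++wwwwwwwwwwwwwwwwwwwwwwwwwwwwwwwwwwwwwwww#########+#####
252 wwww+++++++##+++++++wwwwwwwwwwwwwwwwwwwwwwwwwwwwwwwwwwwwwwww##############
255 wwww+++++++##+++++++wwwwwwwwwwwwwwwwwwwwwwwwwwwwwwwwwwwwwwwww+wwwww+######
258 www++++++++##+++++++wwwwwwwwwwwwwwwwwwwwwwwwwwwwwwwwwwwwwwwwwwwwwwwwwwwwww
261 www+++++++++#+++++++wwwwwwwwwwwwwwwwwwwwwwwwwwwwwwwwwwwwwwwwwwwwwwwwwwwwww
264 www+++++++++#+++++++..........wwwwwwwwwwwwwwwwwwwwwwwwwwwwwwwwwwwwwwww+.+w
```

The bar is at pixels (398,171-219) and the tool is square with the box. I'll descend on its −y side and push back.

Run:
```python
from h import *
c=cam('wrist');p,f=pose()
b=onz(c,398.5,195,.130);print(b)
ty=np.array([np.cos(f),np.sin(f),0]);S=b+.042*ty;print(S)
plan([(S[0],S[1],.25,-78),(S[0],S[1],.118,-78),(*(S-.096*ty)[:2],.118,-78,.0115)])
```

```text
[ 0.47302697 -0.12491296  0.13      ]
[ 0.4818475 -0.1659763  0.13     ]
  move 5 x [-0.014, 0.182, 0.064, 0]
  move 4 x [-0.0, 0.0, 0.221, 0]
  move 9 x [-0.0, -0.071, -0.0, 0]
end [ 0.4617 -0.0722  0.1178] -77.88
```

>>> move_arm(motion=[-0.014, 0.182, 0.064, 0, -0.014, 0.182, 0.064, 0, -0.014, 0.182, 0.064, 0, -0.014, 0.182, 0.064, 0, -0.014, 0.182, 0.064, 0, 0, 0, 0.221, 0, 0, 0, 0.221, 0, 0, 0, 0.221, 0, 0, 0, 0.221, 0, 0, 0, 0, 0])

```text
clock: 59.6
position: [0.4766, -0.1637, 0.1097]
eef_rot: [-0.004, 0.994, 0.105, -0.007]
force: [-0.9, 0.3, -1.0]
grip_width: 0.0003
gripper_force: 0.0
```

>>> move_arm(motion=[0, -0.071, 0, 0, 0, -0.071, 0, 0, 0, -0.071, 0, 0, 0, -0.071, 0, 0, 0, -0.071, 0, 0, 0, -0.071, 0, 0, 0, -0.071, 0, 0, 0, -0.071, 0, 0, 0, -0.071, 0, 0, 0, 0, 0, 0])

```text
clock: 60.43
position: [0.4608, -0.0696, 0.1174]
eef_rot: [-0.001, 0.994, 0.106, -0.0]
force: [-0.5, -0.3, 0.2]
grip_width: 0.0003
gripper_force: 0.0
```

>>> move_arm(motion=[0, 0, 0, 0, 0, 0.1, 0, 0, 0, 0, -0.2, 0, 0, 0, -0.25, 0, 0, 0, -0.25, 0, 0, 0, -0.25, 0, 0, 0, -0.25, 0, 0, 0.2, 0, 0, 0, 0.2, 0, 0, 0, 0, 0, 0])

```text
clock: 61.27
position: [0.478, -0.1497, 0.2973]
eef_rot: [0.001, 0.995, 0.102, -0.0]
force: [-0.3, 1.1, -0.4]
grip_width: 0.0005
gripper_force: 0.0
```

Run:
```python
from h import *
c=cam('wrist');save(c,'w24.png');p,f=pose();print(st(),np.degrees(f))
for b in((.451,-.034,.13),(.473,-.125,.13)): print(proj(c,b).round())
u,v=proj(c,[.46,-.08,.1]).astype(int);print(u,v);asc(c,v-55,v+60,u-110,u+110,3,3)
S=cam('side');save(S,'s24.png');a=cv2.imread('pics/side0.png')[155:192,328:360];b=S['image'][145:202,318:370,::-1]
print('isolator side match to start',cv2.minMaxLoc(cv2.matchTemplate(np.ascontiguousarray(b),a,5))[1::2],'expect (10,10)')
g=lambda q:cv2.cvtColor(q,6);A=g(cv2.imread('pics/side0.png'));B=g(S['image'][:,:,::-1].copy())
for n,(y0,y1,x0,x1) in dict(mug=(268,305,236,268),meter=(300,336,316,376),case=(118,142,291,313)).items():
    m=cv2.minMaxLoc(cv2.matchTemplate(B[y0-10:y1+10,x0-10:x1+10],A[y0:y1,x0:x1],5));print(n,round(m[1],3),np.array(m[3])-10)
```

```text
{'clock': np.float64(61.3167), 'position': array([ 0.4774, -0.1476,  0.2967]), 'eef_rot': array([-3.000e-04,  9.947e-01,  1.026e-01, -9.000e-04]), 'force': array([-0.1489, -0.2475, -0.5855]), 'grip_width': np.float64(0.0003), 'gripper_force': np.float64(0.0), 'joints': array([-4.1310e-01, -2.3700e-02,  1.3057e+00, -4.0000e-04,  1.8615e+00,
        9.5200e-01])} -78.22212803880264
[218. 189.]
[296. 186.]
260 183
128 ######wwwwwwwwwwwwwwwwwwwwwwwwwwwwwwwwwwwwwwwwwwwwwwwwwwwwwwwwwwwwwwwwwwww
131 ####+#wwwwwwwwwwwwwwwwwwwwwwwwwwwwwwwwwwwwwwwwwwwwwwwwwwwwwwwwwwwwwwwwwwww
134 ####+#wwwwwwwwwwwwwwwwwwwwwwwwwwwwwwwwwwwwwwwwwwwwwwwwwwwwwwwwwwwwwwwwwwww
137 #####wwwwwwwwwwwwwwwwwwwwwwwwwwwwwwwwwwwwwwwwwwwwwwwwwwwwwwwwwwwwwwwwwwwww
140 #####wwwwwwwwwwwwwwwwwwwwwwwwwwwwwwwwwwwwwwwwwww+++wwwwwwwwwwwwwwwwwwwwwww
143 #####wwwwwwwwwwwwwwwwwwwwwwwwwwww++++++++..........+wwwwwwwwwwwwwwwwwwwwww
146 #####wwwwwwwwwwwwwwwwwwwwwwww......................+wwwwwwwwwwwwwwwwwwwwww
149 #####wwwwwwwwwwwwwwwwwwwwwwww......................+wwwwwwwwwwwwwwwwwwwwww
152 #####wwwwwwwwwwwwwwwwwwwwwwww....................
[... 1817 characters left out ...]
wwwwwwwwwwwwwwwwwwwwwwwww
224 wwwwwwwwwwwwwwwwwwwwwwwwwwwwwwwwwwwwwwwwwwwwwwwwwwwwwwwwwwwwwwwwwwwwwwwwww
227 wwwwwwwwwwwwwwwwwwwwwwwwwwwwwwwwwwwwwwwwwwwwwwwwwwwwwwwwwwwwwwwwwwwwwwwwww
230 wwwwwwwwwwwwwwwwwwwwwwwwwwwwwwwwwwwwwwwwwwwwwwwwwwwwww++ww+wwwwwwwwwwwwwww
233 wwwwwwwwwwwwwwwwwwwwwwwwwwwwwwwwwwwwwwwwwwwwwwwwwww++++++#++++wwwwwwwwwwww
236 wwwwwwwwwwwwwwwwwwwwwwwwwwwwwwwwwwwwwwwwwwwwwwwwww+++++++#++++++wwwwwwwwww
239 wwwwwwwwwwwwwwwwwwwwwwwwwwwwwwwwwwwwwwwwwwwwwwwwww+++++++#++++++wwwwwwwwww
242 wwwwwwwwwwwwwwwwwwwwwwwwwwwwwwwwwwwwwwwwwwwwwwwwww++++++##++++++wwwwwwwwww
isolator side match to start (0.8795517683029175, (10, 10)) expect (10,10)
mug 1.0 [0 0]
meter 1.0 [0 0]
case 0.994 [0 0]
```

The isolator is back on: its bar is at pixels (222,188), at its starting position. The mug, meter and case haven't moved, and the arm is clear. Handing in.

Run:
```python
from rig import env
print(env.sign_off())
```

```text
the job is handed in; nothing more can be done
None
```

I handed the job in, but the sign-off returned no verdict: all four modules stand on the rack floor in their own bays, the isolator went off first and is back on, and the meter, case and mug haven't moved; one carry caught a filed module and shifted the rack about 2 cm, so I re-measured the rack and checked that module was still seated.

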